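# Gauge a specimen cup's depth and put the setting blocks away

## Robot

A 6-joint arm with a two-finger parallel gripper is mounted at the origin on the work surface. World frame = base frame: x ahead of the robot, y to its left, z up, the work surface at z = 0. Lengths are in m, angles in rad, forces in N, time in s.
With the tool pointing down it reaches from about 0.25 to 0.725 m from the base axis. Payload 4 kg.
Tool frame: the origin (TCP) lies midway between the tips of the shut fingers; the grasp point (between the pads) lies 19 mm behind it (robot.tcp_to_grasp is the z of the grasp point in the tool frame, in m); z points along the fingers, y is the direction in which the jaws open and shut (so a half turn about z gives the same grasp; the last joint's range is limited). The gripper opens to 85 mm and grips with 20 to 120 N. Pads are 22 mm wide; open, the fingers measure 114 mm over their backs; the gripper's body (76 mm by 85 mm) begins 54 mm behind the grasp point. The pads swing forward as they close: fully open they stand 13 mm farther back than shut.
Start: joints at [1.236, 0.241, 0.005, 1.335, 0, 1.571], TCP at [0.164, 0.472, 0.231] pointing down, gripper open.
Joint ranges: [-2.72, 2.72], [-1.05, 1.87], [-1.09, 1.28], [-1.99, 2.15], [-1.42, 1.44], [-3.14, 3.14]. Speed limits (rad/s): [2.79, 2.79, 3.14, 3.14, 3.14, 3.14].

## Interface

Orientations are given as a unit quaternion [w, x, y, z].
In Python, from workcell import robot gives the robot as it stands. The module is installed in compiled form; this text tells all that it offers.
- The arm moves only by the tool carry_out, never from a script. Its argument "rows" is a list of rows, each an object of numbers: "tx", "ty", "tz": the shift along the tool's x, y, z in cm; "rx", "ry", "rz": the turn, a rotation vector about the tool's x, y, z in degrees; "hand": the opening, from 0 (shut) to 1 (fully open). In form: [{"tx": .., "ty": .., "tz": .., "rx": .., "ry": .., "rz": .., "hand": ..}, ...]. A call has 1 to 5 rows; each row is the pose to reach, as a shift and turn from the pose commanded when the call began, along the tool's axes at that moment; what a row does not reach only later rows make up. A row lasts 1/12 s, in which the tool goes at most 41.7 mm and 7.16 degrees, less where a joint would pass 70% of its speed; a pose out of reach is approached as far as the arm can. A call with a gripper value outside its range is refused whole. The fingers move at their own pace and stop on an object; the grip force is fixed at half the most. Time passes only in rows, so rows that repeat a pose let the fingers close. It gives the time, the measured TCP pose, the force and the opening at its end, in the units of the state.
- robot.sense(): the state, without advancing time (a new reading comes with each control period).
- robot.get_image(name): name is "scene" or "top" or "wrist"; returns a dict with "color" (420x560x3 uint8, red, green, blue), "fx", "fy", "cx", "cy" (pixels), "R" (3x3) and "t" (3): a world point X has camera coordinates R X + t. Camera axes: x right, y down, z forward; pixel columns grow to the right and rows downward; lengths in m; the calibration is good to about 2 mm. A picture is of the moment at which its call begins. There is no depth.
- robot.job_done(): hands the job in, once; it reports no verdict.
The state is a dict: "time": time; "qpos": joint angles; "joint_velocities": joint speeds; "joint_efforts": joint torques, N m; "position": TCP position; "tool_rot": TCP orientation; "contact_force": force on the tool from outside, world axes, zero at the start; "moment": the same for the moment, N m; "grip_width": finger opening in m.
Only numpy, scipy, OpenCV 4.12 (cv2) and the standard library are available. Lean on these libraries where they do the work, as an engineer would, in place of code of your own. Each camera call takes 0.05 s, during which the arm holds its last target.

## Task

Measure the depth of the specimen cup: pull the gauge's tray out, stand the cup in the nest, push the tray fully home, lower the probe by its knob gently until it touches the bottom of the cup, and then swing the lock lever over to its stop with the probe still touching, leaving it all like that for the reading. Put every setting block lying on the desk back, standing flat on the floor of the rack bay made for its length (before or after, as you like), and leave the other things on the desk where they are.

Things in the scene. Friction and masses are not known exactly. Their poses are not given: they have to be found in the camera images.
- gauge: Depth gauge fixed to the desk: white base 290 x 110 x 12 mm, steel column 22 mm thick and 245 mm tall. Origin under the probe's axis, at desk level. Its +x points from the probe to the column, which stands 125 mm away; the tray slides out toward its -x; +z up; the lock lever is on its +y side.
- tray (a joint): The gauge's sliding aluminium tray, m: 0 = fully home against its stop, nest right under the probe; 0.100 = fully out toward the gauge's -x. It stays where it is left (about 2 N to slide it). Before it is pulled out, the gauge's arm blocks the space above the nest.
- nest (a point): Centre of the nest's floor on the tray, 20 mm above the desk: a 62 x 62 mm square recess with a rim 8 mm wide and 6 mm high.
- tray_post (a point): Black upright post on the tray's tongue, for moving the tray: 14 mm thick, 36 mm tall, its foot 20 mm and its top 56 mm above the desk; this point lies on its axis 41 mm above the desk, 85 mm from the nest's centre toward the gauge's -x. The tongue beneath is 18 mm wide and runs along the gauge's x.
- probe: The gauge's probe carriage, which slides straight up and down on the column and stays where it is left: about 2 N moves it down, 9 N up. Origin at the tip of the 7 mm thick vertical probe rod. It starts 75 to 95 mm above the desk, clear of the cup; travel down to 20 mm. The grey arm (24 mm wide, along the gauge's x, ahead of the rod by 15 mm) lies 52 to 72 mm above the tip.
- probe_knob (a point): Top end of the carriage's black grip knob, on the probe axis: cylinder 22 mm thick, 30 mm tall, its top is this point, 102 mm above the tip, standing on the arm's top.
- lock (a joint): Lock lever of the carriage, rad: it swings level about a vertical axis, starts at 0 to 0.1 = free, its stop at 0.9 = locked (it counts as locked past 0.75). Growing = counterclockwise seen from above, the pin moving toward the gauge's -x. Stays where left; 2 N at the pin moves it. Rides up and down with the carriage.
- lock_pivot (a point): On the lever's axis, level with the pin's top, 108 mm above the probe tip; 70 mm from the probe axis toward the column.
- lock_pin (a point): Top centre of the black upright pin at the lever's end: 12 mm thick, 30 mm tall below this point, 75 mm from the pivot.
- cup: White open specimen cup, 50 mm outside and 42 mm inside diameter, 46 mm tall, loose on the desk. Origin at the centre of its underside. Its inner floor is a grey insert lying somewhere between 10 and 26 mm above the underside, different every time; it must be felt.
- block_a: Steel setting block: a bar 38 mm long (its x), square section 28 x 28 mm, lying; origin at its middle, 14 mm above what it lies on. Any of its four long sides may be down. May be absent.
- bay_a_floor (a point): Centre of the floor of the storage bay for the 38 mm block, 10 mm above the desk, in the white board rack. Pocket 46 mm long (this point's x) x 36 mm wide; end walls rise 8 mm and side lips 4 mm above this floor. The four bays lie two by two, 96 mm apart lengthwise and 80 mm sideways; each fits only its own length of block snugly.
- block_b: Steel setting block: a bar 48 mm long (its x), square section 28 x 28 mm, lying; origin at its middle, 14 mm above what it lies on. Any of its four long sides may be down. May be absent.
- bay_b_floor (a point): Centre of the floor of the storage bay for the 48 mm block, 10 mm above the desk, in the white board rack. Pocket 56 mm long (this point's x) x 36 mm wide; end walls rise 8 mm and side lips 4 mm above this floor. The four bays lie two by two, 96 mm apart lengthwise and 80 mm sideways; each fits only its own length of block snugly.
- block_c: Steel setting block: a bar 58 mm long (its x), square section 28 x 28 mm, lying; origin at its middle, 14 mm above what it lies on. Any of its four long sides may be down. May be absent.
- bay_c_floor (a point): Centre of the floor of the storage bay for the 58 mm block, 10 mm above the desk, in the white board rack. Pocket 66 mm long (this point's x) x 36 mm wide; end walls rise 8 mm and side lips 4 mm above this floor. The four bays lie two by two, 96 mm apart lengthwise and 80 mm sideways; each fits only its own length of block snugly.
- block_d: Steel setting block: a bar 68 mm long (its x), square section 28 x 28 mm, lying; origin at its middle, 14 mm above what it lies on. Any of its four long sides may be down. May be absent.
- bay_d_floor (a point): Centre of the floor of the storage bay for the 68 mm block, 10 mm above the desk, in the white board rack. Pocket 76 mm long (this point's x) x 36 mm wide; end walls rise 8 mm and side lips 4 mm above this floor. The four bays lie two by two, 96 mm apart lengthwise and 80 mm sideways; each fits only its own length of block snugly.
- dish: Bystander: flat glass dish with lid, 56 mm across, 15 mm high, lying among the blocks; origin at the underside's centre. Leave it.
- slides1: Bystander: slide box 80 x 55 x 32 mm; origin at the underside's centre. Leave it.
- slides2: Bystander: slide box 80 x 55 x 32 mm; origin at the underside's centre. Leave it.
- jar: Bystander: capped jar 60 mm across, 75 mm tall; origin at the underside's centre. Leave it.
- washer: Bystander: bottle 60 mm across, 150 mm tall; origin at the underside's centre. Leave it.
- marker: Bystander: black marker pen 120 mm long, lying; origin at the underside's centre. Leave it.
Not all that is in view belongs to the job. Leave any blue look-alike of the cup alone. What is shaped like the block_c but turquoise is not meant.

How it is judged:
By the outcome, as a careful person would: the job done as asked, in the order asked, and still so for the second after the job is handed in, with the robot touching nothing.
Of block_a, block_b, block_c, block_d only 2 to 4 are there at a start; the rules pass over those that are not, and their reading is None.
At some moment in a run one of block_a, block_b, block_c, block_d may be knocked a few centimetres aside while the robot is not near it.
It also fails if it takes over 210 s, if anything falls off the work surface, if the arm or the gripper's body presses on something with over 40 N, if the wrist force passes 120 N, or if a joint passes its speed limit or range.

## Working session

There is one attempt and no reset: what is moved stays moved. The work goes in short steps, Python scripts to look and compute and a tool call to move; the robot and the scene stay as the last step left them, time stands still between calls to the robot, and variables do not carry over. Pictures are saved under pics/ and viewed, and the job is handed in when it is done.

Besides the shell and the picture viewer there is one more tool, called after "Call:" by a JSON object that holds its "name" and its "arguments". carry_out: Moves the arm, as the interface text tells. Its arguments: {"type":"object","properties":{"rows":{"type":"array"}},"required":["rows"]}

```bash
ls; mkdir -p pics; python3 - <<'E'
from workcell import robot
import cv2,numpy as np
print(robot.sense())
for n in ["scene","top","wrist"]:
    d=robot.get_image(n); cv2.imwrite(f"pics/{n}0.png",d["color"][:,:,::-1])
    print(n,d["fx"],d["fy"],d["cx"],d["cy"],d["R"],d["t"])
print(robot.tcp_to_grasp)
E
```

```text
pics
{'time': 0.0, 'qpos': array([ 1.23602935e+00,  2.41410316e-01,  3.68495325e-03,  1.33520537e+00,
       -1.37868956e-05,  1.57081658e+00]), 'joint_velocities': array([ 8.56864055e-04, -1.48673690e-04,  1.26070356e-03,  5.27403163e-04,
       -1.00637514e-05,  8.72344389e-04]), 'joint_efforts': array([ 1.01290198e-04, -3.72313535e+01,  2.52408725e+01,  1.69300823e-02,
        4.79121707e-05,  5.45788140e-06]), 'position': array([0.16406369, 0.47162455, 0.23039931]), 'tool_rot': array([-1.70991761e-04,  1.66612862e-01,  9.86021813e-01, -1.05343999e-03]), 'contact_force': array([-0.14607603,  0.35056663,  0.12472481]), 'moment': array([-0.03146252, -0.01621113,  0.01982526]), 'grip_width': 0.0851958321494696}
scene 392.95605655827535 392.95605655827535 274.9258982272192 220.33887444091062 [[-0.79741085  0.60330618 -0.0125534 ]
 [ 0.40213667  0.51577753 -0.75647844]
 [-0.44991336 -0.6082723  -0.65389814]] [ 0.49711957 -0.05604937  1.39503067]
top 397.40789197884254 397.40789197884254 286.17526713860406 209.3427345149037 [[ 0.02125676 -0.9997273   0.00966793]
 [-0.99799417 -0.02179469 -0.05943586]
 [ 0.05963036 -0.00838512 -0.99818531]] [-0.10207583  0.58624019  1.05787747]
wrist 342.10753674033697 342.10753674033697 285.94880059614434 214.63902213188095 [[ 0.3280797   0.94464748 -0.00220105]
 [ 0.89925283 -0.31159863  0.30700267]
 [ 0.28932346 -0.10270065 -0.95170611]] [-0.49914902 -0.03968208  0.38084342]
-0.0187
```

View pics/scene0.png

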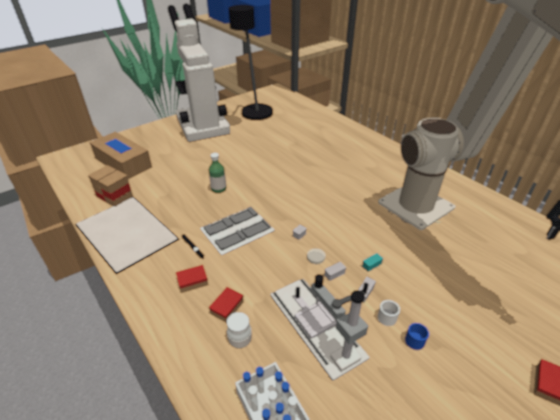

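View pics/top0.png

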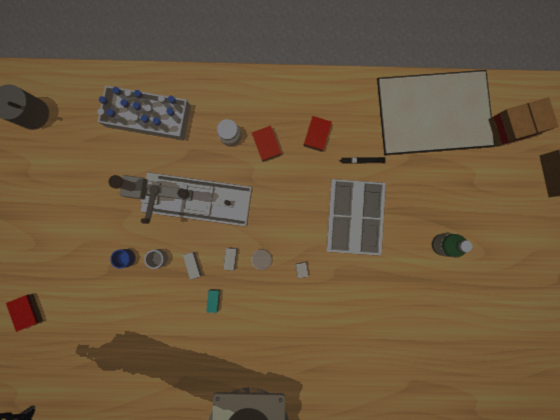

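View pics/wrist0.png

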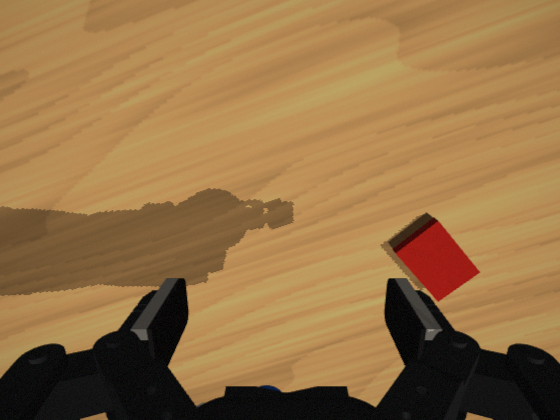

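The top view shows the gauge near (195,200) with its column at (118,182), the rack at (357,217) and the white cup at (155,259). The blue look-alike is at (122,259). The grey blocks are at (193,265), (230,258) and (302,270), the turquoise decoy at (213,301) and the dish at (262,260). I'll enlarge this and measure.

```bash
cat > h.py <<'E'
from workcell import robot
import cv2,numpy as np
from scipy.spatial.transform import Rotation as Ro
def ray(d,uv):
    R=np.array(d["R"]);t=np.array(d["t"]);o=-R.T@t
    v=R.T@np.array([(uv[0]-d["cx"])/d["fx"],(uv[1]-d["cy"])/d["fy"],1.]);return o,v
def pl(d,uv,z):
    o,v=ray(d,uv);return o+v*(z-o[2])/v[2]
def proj(d,X):
    c=np.array(d["R"])@np.array(X)+np.array(d["t"]);return np.array([d["fx"]*c[0]/c[2]+d["cx"],d["fy"]*c[1]/c[2]+d["cy"]])
def tri(obs):
    A=np.zeros((3,3));b=np.zeros(3)
    for d,uv in obs:
        o,v=ray(d,uv);v/=np.linalg.norm(v);P=np.eye(3)-np.outer(v,v);A+=P;b+=P@o
    return np.linalg.solve(A,b)
def pose():
    s=robot.sense();q=s["tool_rot"];return np.array(s["position"]),Ro.from_quat([q[1],q[2],q[3],q[0]])
def crop(d,x0,y0,x1,y1,k,name):
    im=cv2.resize(d["color"][y0:y1,x0:x1,::-1],None,fx=k,fy=k,interpolation=cv2.INTER_CUBIC)
    im=cv2.convertScaleAbs(im,alpha=1.4,beta=10)
    for u in range((x0//20+1)*20,x1,20):cv2.putText(im,str(u),((u-x0)*k,8),0,.3,(0,255,255),1);cv2.line(im,((u-x0)*k,8),((u-x0)*k,14),(0,255,255),1)
    for v in range((y0//20+1)*20,y1,20):cv2.putText(im,str(v),(0,(v-y0)*k),0,.3,(0,255,255),1)
    cv2.imwrite("pics/"+name,im)
def rel(target,yaw=None,grasp=False):
    """target TCP world pos; tool down, tool-y at world angle yaw -> row numbers"""
    p,R=pose()
    print("now",p.round(4),R.as_matrix().round(3).tolist())
    sh=R.inv().apply(np.array(target)-p)*100
    out=dict(zip(("tx","ty","tz"),sh.round(2)))
    if yaw is not None:
        best=None
        for yy in (yaw,yaw+np.pi):
            y=np.array([np.cos(yy),np.sin(yy),0]);z=np.array([0,0,-1.]);x=np.cross(y,z)
            r=(R.inv()*Ro.from_matrix(np.c_[x,y,z])).as_rotvec(degrees=True)
            print("turn option",r.round(1))
    print(out)
E
python3 - <<'E'
from h import *
d=robot.get_image("top")
crop(d,95,160,325,320,3,"t1.png"); crop(d,320,170,400,265,6,"t2.png")
s=robot.get_image("scene"); crop(s,190,200,450,380,3,"s1.png")
E
```

```text
(no output)
```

View pics/t1.png

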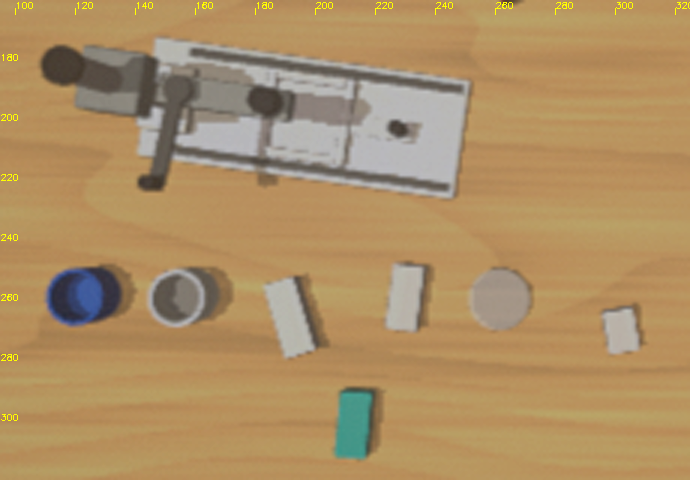

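View pics/t2.png

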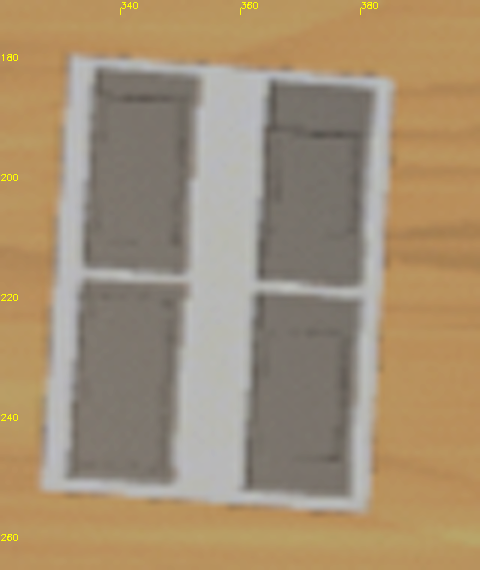

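View pics/s1.png

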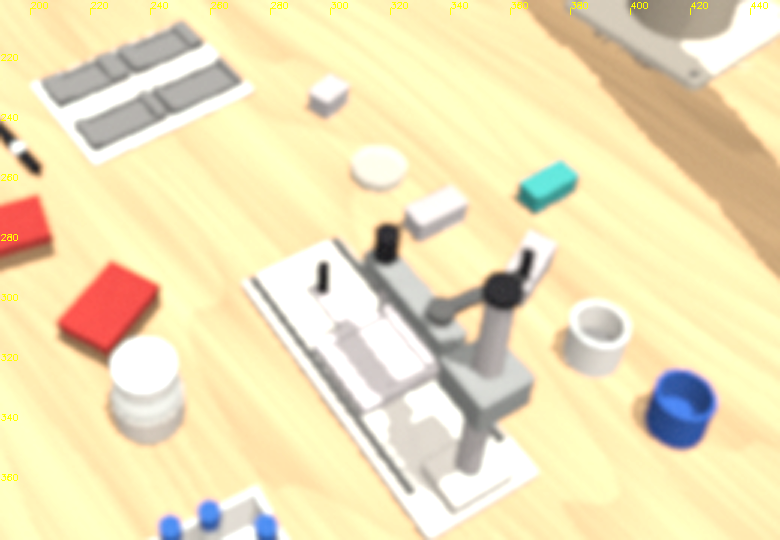

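Top crop: white cup at about (158,259), and the blue look-alike at (122,259) to be left alone. Steel bars lie at (193,265), (230,258) and (302,270), and the turquoise decoy at (213,301). The gauge's lever pin is at (145,221), the knob at (183,194) and the tray post at (227,203). Next I'll measure the bars, cup and gauge.

```bash
python3 - <<'E'
from h import *
d=robot.get_image("top"); im=d["color"]
hsv=cv2.cvtColor(im,cv2.COLOR_RGB2HSV)
m=((hsv[...,1]<60)&(hsv[...,2]>110)).astype(np.uint8)
m[:240]=0;m[310:]=0
n,l,st,c=cv2.connectedComponentsWithStats(m)
for i in range(1,n):
    if st[i,4]<60: continue
    pts=np.argwhere(l==i)[:,::-1].astype(np.float32)
    W=np.array([pl(d,p,0.028)[:2] for p in pts],np.float32)
    r=cv2.minAreaRect(W*1000); print(c[i].round(1),st[i,4],[np.round(x,1) for x in r])
def P(name,uv,z): print(name,pl(d,uv,z).round(4))
P("cuprim",(154,259),.046)
P("dish",(262,260),.015)
P("post",(227.5,203),.056)
s=robot.get_image("scene")
for n,a,b in [("knob",(183,193.5),(318,277)),("pin",(145,221),(365,283)),("pivot",(153.5,190),(338,300.5))]:
    X=tri([(d,a),(s,b)]); print(n,X.round(4),proj(d,X)-a,proj(s,X)-b)
# gauge base corners z=.012
for uv in [(146,173),(252,187),(246,225),(140,212)]: P("basecorner",uv,.012)
# base white centroid
for uv in [(331.5,180),(385,183.5),(380.5,255.5),(326.5,252)]: P("rack",uv,.014)
E
```

```text
[354.  247.6] 314 [array([ 491. , -272.8]), array([ 37.3, 144.8]), np.float64(1.2)]
[466.4 246. ] 94 [array([ 499.6, -573.8]), array([27.3, 27.9]), np.float64(26.7)]
[229.1 258.8] 199 [array([452.5,  59.6]), array([25. , 55.7]), np.float64(84.0)]
[190.6 265.5] 251 [array([433. , 161.2]), array([67. , 26.1]), np.float64(19.3)]
[259.8 261.2] 100 [array([444.7, -24.1]), array([29.1, 45.3]), np.float64(1.2)]
[301.6 270.1] 135 [array([ 427.1, -133.7]), array([36. , 26.7]), np.float64(10.5)]
cuprim [0.4494 0.2528 0.046 ]
dish [ 0.4505 -0.0273  0.015 ]
post [0.5993 0.0644 0.056 ]
knob [0.6097 0.1505 0.1786] [-0.15140394  0.16213679] [-0.21869347  0.00677915]
pin [0.5437 0.2329 0.1866] [-0.48811324  0.45738959] [-0.66150319  0.05323675]
pivot [0.616  0.2224 0.1699] [-0.61505916  0.61102186] [-0.90024145  0.03694961]
basecorner [0.6796 0.2949 0.012 ]
basecorner [0.6477 0.0051 0.012 ]
basecorner [0.5437 0.0186 0.012 ]
basecorner [0.5728 0.3066 0.012 ]
rack [ 0.6715 -0.2116  0.014 ]
rack [ 0.6652 -0.3581  0.014 ]
rack [ 0.4691 -0.3472  0.014 ]
rack [ 0.4755 -0.2009  0.014 ]
```

```bash
python3 - <<'E'
from h import *
rel([.58,.04,.22],np.radians(-6))
E
```

```text
now [0.1643 0.4721 0.2311] [[-0.944, 0.329, -0.0], [0.329, 0.944, -0.0], [0.0, -0.0, -1.0]]
turn option [-0.   0.  76.8]
turn option [  -0.    -0.  -103.2]
{'tx': np.float64(-53.47), 'ty': np.float64(-27.15), 'tz': np.float64(1.12)}
```

Call:
{"name": "carry_out", "arguments": {"rows": [{"tx": -53.5,"ty": -27.1,"tz": 1,"rz": 76.8,"hand": 1},{"tx": -53.5,"ty": -27.1,"tz": 1,"rz": 76.8,"hand": 1},{"tx": -53.5,"ty": -27.1,"tz": 1,"rz": 76.8,"hand": 1},{"tx": -53.5,"ty": -27.1,"tz": 1,"rz": 76.8,"hand": 1},{"tx": -53.5,"ty": -27.1,"tz": 1,"rz": 76.8,"hand": 1}]}}

```text
invalid input
```

```bash
python3 - <<'E'
from h import *
rel([.58,.04,.22],np.radians(-6))
E
```

```text
now [0.1643 0.4721 0.2311] [[-0.944, 0.329, -0.0], [0.329, 0.944, -0.0], [0.0, -0.0, -1.0]]
turn option [-0.   0.  76.8]
turn option [  -0.    -0.  -103.2]
{'tx': np.float64(-53.47), 'ty': np.float64(-27.15), 'tz': np.float64(1.12)}
```

Call:
{"name": "carry_out", "arguments": {"rows": [{"tx": -4,"ty": -2,"tz": 0,"rx": 0,"ry": 0,"rz": 7,"hand": 1},{"tx": -7,"ty": -3.5,"tz": 0,"rx": 0,"ry": 0,"rz": 14,"hand": 1},{"tx": -10.5,"ty": -5.2,"tz": 0,"rx": 0,"ry": 0,"rz": 21,"hand": 1},{"tx": -14,"ty": -7,"tz": 0,"rx": 0,"ry": 0,"rz": 28,"hand": 1},{"tx": -17.5,"ty": -9,"tz": 0,"rx": 0,"ry": 0,"rz": 35,"hand": 1}]}}

```text
time: 0.77
position: [0.3009, 0.3287, 0.2314]
tool_rot: [0.0, 0.458, 0.889, 0.0]
contact_force: [0.2, 0.3, 0.7]
grip_width: 0.0853
```

```bash
python3 - <<'E'
from h import *
rel([.58,.04,.22],np.radians(-6))
E
```

```text
now [0.3009 0.3287 0.2314] [[-0.581, 0.814, 0.0], [0.814, 0.581, 0.0], [0.0, 0.001, -1.0]]
turn option [ 0.  -0.  41.5]
turn option [   0.     0.  -138.5]
{'tx': np.float64(-39.71), 'ty': np.float64(5.93), 'tz': np.float64(1.14)}
```

Call:
{"name": "carry_out", "arguments": {"rows": [{"tx": -39.7,"ty": 5.9,"tz": 1,"rx": 0,"ry": 0,"rz": 41.5,"hand": 1},{"tx": -39.7,"ty": 5.9,"tz": 1,"rx": 0,"ry": 0,"rz": 41.5,"hand": 1},{"tx": -39.7,"ty": 5.9,"tz": 1,"rx": 0,"ry": 0,"rz": 41.5,"hand": 1},{"tx": -39.7,"ty": 5.9,"tz": 1,"rx": 0,"ry": 0,"rz": 41.5,"hand": 1},{"tx": -39.7,"ty": 5.9,"tz": 1,"rx": 0,"ry": 0,"rz": 41.5,"hand": 1}]}}

```text
time: 1.18
position: [0.4465, 0.1789, 0.2263]
tool_rot: [0.0, 0.709, 0.705, 0.0]
contact_force: [0.9, 0.7, 0.6]
grip_width: 0.0855
```

```bash
python3 - <<'E'
from h import *
rel([.58,.04,.22],np.radians(-6))
E
```

```text
now [0.4465 0.1789 0.2263] [[0.006, 1.0, 0.001], [1.0, -0.006, 0.0], [0.0, 0.001, -1.0]]
turn option [ 0.  -0.   5.6]
turn option [   0.     0.  -174.4]
{'tx': np.float64(-13.8), 'ty': np.float64(13.44), 'tz': np.float64(0.63)}
```

Call:
{"name": "carry_out", "arguments": {"rows": [{"tx": -13.8,"ty": 13.4,"tz": 0.6,"rx": 0,"ry": 0,"rz": 5.6,"hand": 0.6},{"tx": -13.8,"ty": 13.4,"tz": 0.6,"rx": 0,"ry": 0,"rz": 5.6,"hand": 0.6},{"tx": -13.8,"ty": 13.4,"tz": 0.6,"rx": 0,"ry": 0,"rz": 5.6,"hand": 0.6},{"tx": -13.8,"ty": 13.4,"tz": 0.6,"rx": 0,"ry": 0,"rz": 5.6,"hand": 0.6},{"tx": -13.8,"ty": 13.4,"tz": 0.6,"rx": 0,"ry": 0,"rz": 5.6,"hand": 0.6}]}}

```text
time: 1.6
position: [0.5817, 0.0393, 0.2196]
tool_rot: [0.001, 0.742, 0.671, 0.0]
contact_force: [0.2, 1.1, -0.7]
grip_width: 0.0513
```

```bash
python3 - <<'E'
from h import *
d=robot.get_image("wrist");cv2.imwrite("pics/w1.png",d["color"][:,:,::-1])
rel([.6,.065,.22],np.radians(-6))
for X in [[.6,.065,.056],[.6097,.1505,.178],[.5437,.2329,.185]]: print(proj(d,X))
E
```

```text
now [0.5839 0.0367 0.2189] [[0.104, 0.995, 0.002], [0.995, -0.104, -0.003], [-0.003, 0.003, -1.0]]
turn option [0.2 0.2 0.1]
turn option [  -0.2    0.2 -179.9]
{'tx': np.float64(2.98), 'ty': np.float64(1.31), 'tz': np.float64(-0.11)}
[303.93761308 164.32940793]
[322.01789603  29.07255312]
[ 142.87196121 -188.21923923]
```

View pics/w1.png

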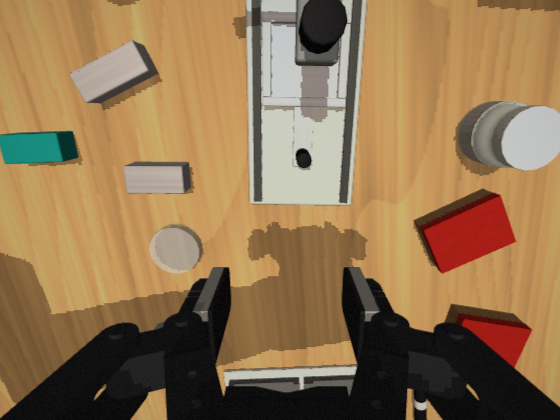

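The wrist view shows the tray post top at (304,156), the knob at (322,25), and blocks d, c and the dish on the left.

```bash
python3 - <<'E'
from h import *
d=robot.get_image("wrist")
g=cv2.cvtColor(d["color"],cv2.COLOR_RGB2GRAY); m=(g<50).astype(np.uint8)
n,l,st,c=cv2.connectedComponentsWithStats(m[100:260,200:400])
for i in range(1,n):
    if 60<st[i,4]<2000: print(st[i],c[i]+[200,100])
crop(d,240,90,380,220,5,"w1c.png")
for uv in [(304,155)]: print(pl(d,uv,.056))
for uv in [(249,204),(352,204)]: print("front base corners",pl(d,uv,.012))
print(pose()[0])
E
```

```text
[ 93  46  15  19 214] [299.96728972 155.26635514]
[0.60332743 0.07045028 0.056     ]
front base corners [0.54237012 0.01827471 0.012     ]
front base corners [0.65144484 0.00689285 0.012     ]
[0.58172574 0.03906183 0.21891056]
```

View pics/w1c.png

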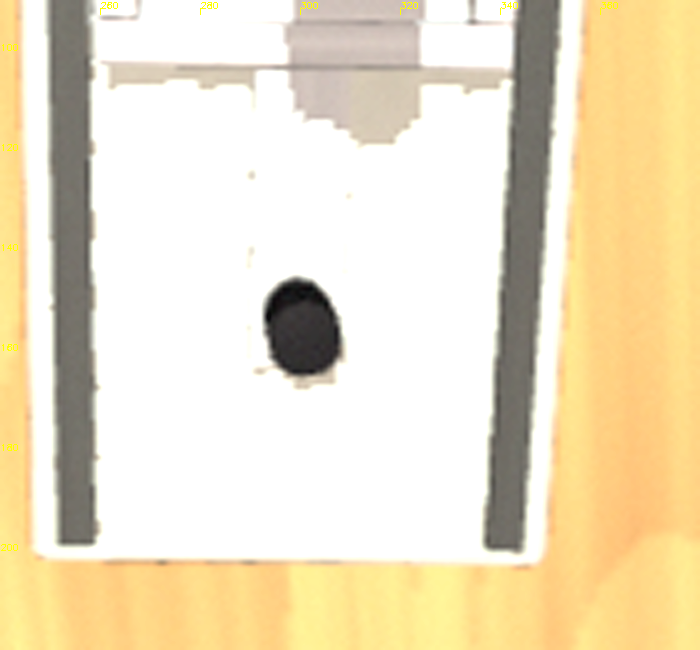

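```bash
python3 - <<'E'
from h import *
d=robot.get_image("wrist")
g=cv2.cvtColor(d["color"],cv2.COLOR_RGB2GRAY); m=(g<55).astype(np.uint8)
n,l,st,c=cv2.connectedComponentsWithStats(m[130:200,280:330])
for i in range(1,n):
    if 60<st[i,4]<2000: print(st[i],c[i]+[280,130]);uv=c[i]+[280.5,132]
X=pl(d,uv,.056);print(X)
rel([X[0],X[1],.10],np.radians(-6)); rel([X[0],X[1],.03],np.radians(-6))
E
```

```text
[ 16  19  15  19 219] [302.97716895 157.8630137 ]
[0.59993814 0.06889278 0.056     ]
now [0.5802 0.0408 0.2191] [[0.101, 0.995, -0.001], [0.995, -0.101, 0.0], [-0.0, -0.001, -1.0]]
turn option [-0.1  0.   0.2]
turn option [-0.000e+00 -1.000e-01 -1.798e+02]
{'tx': np.float64(2.99), 'ty': np.float64(1.7), 'tz': np.float64(11.91)}
now [0.5802 0.0408 0.2191] [[0.101, 0.995, -0.001], [0.995, -0.101, 0.0], [-0.0, -0.001, -1.0]]
turn option [-0.1  0.   0.2]
turn option [-0.000e+00 -1.000e-01 -1.798e+02]
{'tx': np.float64(2.99), 'ty': np.float64(1.7), 'tz': np.float64(18.91)}
```

Call:
{"name": "carry_out", "arguments": {"rows": [{"tx": 2.8,"ty": 1.7,"tz": 4,"rx": 0,"ry": 0,"rz": 0,"hand": 0.6},{"tx": 2.8,"ty": 1.7,"tz": 8,"rx": 0,"ry": 0,"rz": 0,"hand": 0.6},{"tx": 2.8,"ty": 1.7,"tz": 11.5,"rx": 0,"ry": 0,"rz": 0,"hand": 0.6},{"tx": 2.8,"ty": 1.7,"tz": 13,"rx": 0,"ry": 0,"rz": 0,"hand": 0.6},{"tx": 2.8,"ty": 1.7,"tz": 13,"rx": 0,"ry": 0,"rz": 0,"hand": 0.6}]}}

```text
time: 2.17
position: [0.5939, 0.0698, 0.0847]
tool_rot: [-0.003, 0.74, 0.673, -0.005]
contact_force: [-1.3, 0.6, -0.3]
grip_width: 0.0513
```

```bash
python3 - <<'E'
from h import *
d=robot.get_image("wrist");cv2.imwrite("pics/w2.png",d["color"][:,:,::-1])
rel([.6,.067,.03],np.radians(-6))
E
```

```text
now [0.5962 0.0698 0.0879] [[0.096, 0.995, -0.006], [0.995, -0.096, -0.0], [-0.001, -0.006, -1.0]]
turn option [-0.3  0.1  0.5]
turn option [-1.000e-01 -5.000e-01 -1.795e+02]
{'tx': np.float64(-0.24), 'ty': np.float64(0.44), 'tz': np.float64(5.79)}
```

View pics/w2.png

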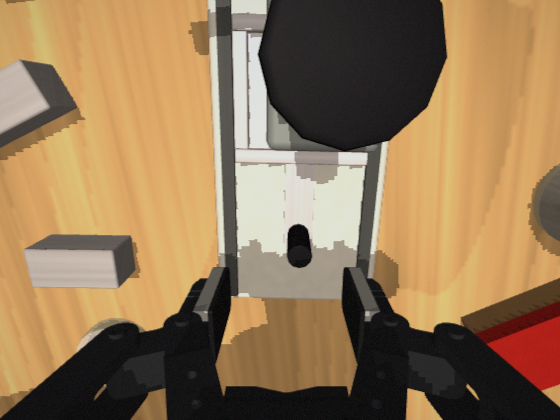

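The post is at (299,245), between the open fingers. I'll check how close the wrist camera is to the knob before going down.

```bash
python3 - <<'E'
from h import *
d=robot.get_image("wrist");o,v=ray(d,(299,260)); p,R=pose()
print(o,R.inv().apply(o-p)); print(pl(d,(299,258),.056),pl(d,(299,229),.0565))
rel([.6,.067,.03],np.radians(-6))
E
```

```text
[0.60396262 0.14867921 0.23088011] [ 0.0790461  -0.00213653 -0.14047858]
[0.60237967 0.06627458 0.056     ] [0.60382414 0.0837147  0.0565    ]
now [0.5984 0.0698 0.0904] [[0.096, 0.995, -0.001], [0.995, -0.096, 0.0], [-0.0, -0.001, -1.0]]
turn option [-0.1  0.   0.5]
turn option [-0.000e+00 -1.000e-01 -1.795e+02]
{'tx': np.float64(-0.26), 'ty': np.float64(0.2), 'tz': np.float64(6.04)}
```

```bash
python3 - <<'E'
from h import *
print(robot.sense()["qpos"].round(3))
E
```

```text
[0.116 0.532 0.061 1.101 0.    1.783]
```

Call:
{"name": "carry_out", "arguments": {"rows": [{"tx": -3,"ty": 0.2,"tz": -2,"rx": 0,"ry": 0,"rz": 7,"hand": 0.6},{"tx": -3,"ty": 0.2,"tz": -4,"rx": 0,"ry": 0,"rz": 14,"hand": 0.6},{"tx": -3,"ty": 0.2,"tz": -4,"rx": 0,"ry": 0,"rz": 21,"hand": 0.6}]}}

```text
time: 2.52
position: [0.6023, 0.0383, 0.138]
tool_rot: [0.003, 0.853, 0.522, 0.006]
contact_force: [0.9, 0.5, 1.6]
grip_width: 0.0514
```

```bash
python3 - <<'E'
from h import *
print(robot.sense()["qpos"].round(3))
rel([.6,.067,.13],np.radians(-6))
E
```

```text
[ 0.063  0.486  0.116  1.188 -0.     2.106]
now [0.6023 0.0383 0.138 ] [[0.454, 0.891, 0.013], [0.891, -0.454, 0.001], [0.007, 0.011, -1.0]]
turn option [  0.7  -0.3 -21. ]
turn option [ -0.4  -1.  159. ]
{'tx': np.float64(2.45), 'ty': np.float64(-1.52), 'tz': np.float64(0.8)}
```

Call:
{"name": "carry_out", "arguments": {"rows": [{"tx": 1.5,"ty": -1,"tz": -1,"rx": 0,"ry": 0,"rz": -100,"hand": 0.6},{"tx": 1.5,"ty": -1,"tz": -1,"rx": 0,"ry": 0,"rz": -100,"hand": 0.6},{"tx": 1.5,"ty": -1,"tz": -1,"rx": 0,"ry": 0,"rz": -100,"hand": 0.6},{"tx": 1.5,"ty": -1,"tz": -1,"rx": 0,"ry": 0,"rz": -100,"hand": 0.6},{"tx": 1.5,"ty": -1,"tz": -1,"rx": 0,"ry": 0,"rz": -100,"hand": 0.6}]}}

```text
time: 2.93
position: [0.5976, 0.0574, 0.1441]
tool_rot: [0.002, 0.645, 0.764, 0.002]
contact_force: [0.7, -0.9, 0.2]
grip_width: 0.0513
```

Call:
{"name": "carry_out", "arguments": {"rows": [{"tx": 0,"ty": 0,"tz": 0,"rx": 0,"ry": 0,"rz": -100,"hand": 0.6},{"tx": 0,"ty": 0,"tz": 0,"rx": 0,"ry": 0,"rz": -100,"hand": 0.6},{"tx": 0,"ty": 0,"tz": 0,"rx": 0,"ry": 0,"rz": -100,"hand": 0.6},{"tx": 0,"ty": 0,"tz": 0,"rx": 0,"ry": 0,"rz": -100,"hand": 0.6},{"tx": 0,"ty": 0,"tz": 0,"rx": 0,"ry": 0,"rz": -100,"hand": 0.6}]}}

```text
time: 3.35
position: [0.5976, 0.0573, 0.144]
tool_rot: [0.003, 0.379, 0.925, 0.002]
contact_force: [-0.9, -0.3, -0.1]
grip_width: 0.0514
```

Call:
{"name": "carry_out", "arguments": {"rows": [{"tx": 0,"ty": 0,"tz": 0,"rx": 0,"ry": 0,"rz": -100,"hand": 0.6},{"tx": 0,"ty": 0,"tz": 0,"rx": 0,"ry": 0,"rz": -100,"hand": 0.6},{"tx": 0,"ty": 0,"tz": 0,"rx": 0,"ry": 0,"rz": -100,"hand": 0.6},{"tx": 0,"ty": 0,"tz": 0,"rx": 0,"ry": 0,"rz": -100,"hand": 0.6},{"tx": 0,"ty": 0,"tz": 0,"rx": 0,"ry": 0,"rz": -100,"hand": 0.6}]}}

```text
time: 3.77
position: [0.5976, 0.0573, 0.144]
tool_rot: [0.003, 0.077, 0.997, 0.001]
contact_force: [-0.2, 0.4, 0.7]
grip_width: 0.0514
```

Call:
{"name": "carry_out", "arguments": {"rows": [{"tx": 0,"ty": 0,"tz": 0,"rx": 0,"ry": 0,"rz": -100,"hand": 0.6},{"tx": 0,"ty": 0,"tz": 0,"rx": 0,"ry": 0,"rz": -100,"hand": 0.6},{"tx": 0,"ty": 0,"tz": 0,"rx": 0,"ry": 0,"rz": -100,"hand": 0.6},{"tx": 0,"ty": 0,"tz": 0,"rx": 0,"ry": 0,"rz": -100,"hand": 0.6},{"tx": 0,"ty": 0,"tz": 0,"rx": 0,"ry": 0,"rz": -100,"hand": 0.6}]}}

```text
time: 4.18
position: [0.5975, 0.0573, 0.144]
tool_rot: [0.003, -0.234, 0.972, -0.0]
contact_force: [-0.1, 0.3, -0.5]
grip_width: 0.0513
```

```bash
python3 - <<'E'
from h import *
print(robot.sense()["qpos"].round(3))
rel([.6005,.067,.10],np.radians(-6))
E
```

```text
[ 0.095  0.481  0.124  1.208  0.    -0.376]
now [0.5975 0.0573 0.144 ] [[-0.891, -0.454, 0.006], [-0.454, 0.891, 0.001], [-0.006, -0.002, -1.0]]
turn option [  0.3   0.3 123. ]
turn option [ -0.3   0.2 -57. ]
{'tx': np.float64(-0.68), 'ty': np.float64(0.74), 'tz': np.float64(4.4)}
```

Call:
{"name": "carry_out", "arguments": {"rows": [{"tx": -0.7,"ty": 0.7,"tz": 2,"rx": -0.3,"ry": 0.2,"rz": -57,"hand": 0.6},{"tx": -0.7,"ty": 0.7,"tz": 2,"rx": -0.3,"ry": 0.2,"rz": -57,"hand": 0.6},{"tx": -0.7,"ty": 0.7,"tz": 2,"rx": -0.3,"ry": 0.2,"rz": -57,"hand": 0.6},{"tx": -0.7,"ty": 0.7,"tz": 2,"rx": -0.3,"ry": 0.2,"rz": -57,"hand": 0.6},{"tx": -0.7,"ty": 0.7,"tz": 2,"rx": -0.3,"ry": 0.2,"rz": -57,"hand": 0.6}]}}

```text
time: 4.6
position: [0.6007, 0.0668, 0.1238]
tool_rot: [0.001, -0.521, 0.853, 0.0]
contact_force: [1.3, -0.9, -1.0]
grip_width: 0.0512
```

Call:
{"name": "carry_out", "arguments": {"rows": [{"tx": 0,"ty": 0,"tz": 0,"rx": 0,"ry": 0,"rz": -21.5,"hand": 0.6},{"tx": 0,"ty": 0,"tz": 0,"rx": 0,"ry": 0,"rz": -21.5,"hand": 0.6},{"tx": 0,"ty": 0,"tz": 0,"rx": 0,"ry": 0,"rz": -21.5,"hand": 0.6},{"tx": 0,"ty": 0,"tz": 0,"rx": 0,"ry": 0,"rz": -21.5,"hand": 0.6}]}}

```text
time: 4.93
position: [0.6007, 0.0666, 0.1237]
tool_rot: [0.001, -0.67, 0.743, -0.0]
contact_force: [0.7, -0.3, 0.4]
grip_width: 0.0513
```

```bash
python3 - <<'E'
from h import *
d=robot.get_image("wrist");cv2.imwrite("pics/w3.png",d["color"][:,:,::-1])
print(robot.sense()["qpos"].round(3))
rel([.6005,.067,.03],np.radians(-6))
E
```

```text
[ 1.100e-01  5.070e-01  1.100e-01  1.173e+00  1.000e-03 -1.353e+00]
now [0.6006 0.0666 0.1233] [[-0.107, -0.994, 0.002], [-0.994, 0.107, 0.001], [-0.002, -0.001, -1.0]]
turn option [1.000e-01 1.000e-01 1.798e+02]
turn option [-0.1  0.1 -0.2]
{'tx': np.float64(-0.03), 'ty': np.float64(0.03), 'tz': np.float64(9.33)}
```

View pics/w3.png

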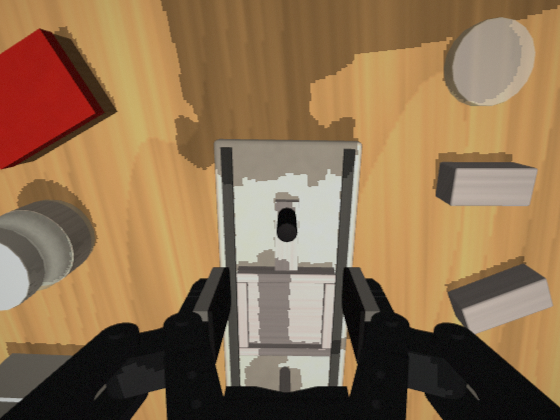

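The post is centred between the fingers at (287,230), and the camera now points away from the gauge.

```bash
python3 - <<'E'
from h import *
d=robot.get_image("wrist")
print(pl(d,(287,232),.056), proj(d,[.6006,.0666,.056]))
E
```

```text
[0.59940385 0.06828338 0.056     ] [284.9127459  229.79163188]
```

Call:
{"name": "carry_out", "arguments": {"rows": [{"tx": 0,"ty": 0,"tz": 4,"rx": 0,"ry": 0,"rz": 0,"hand": 0.6},{"tx": 0,"ty": 0,"tz": 7.5,"rx": 0,"ry": 0,"rz": 0,"hand": 0.6},{"tx": 0,"ty": 0,"tz": 9.2,"rx": 0,"ry": 0,"rz": 0,"hand": 0.5},{"tx": 0,"ty": 0,"tz": 9.2,"rx": 0,"ry": 0,"rz": 0,"hand": 0.3},{"tx": 0,"ty": 0,"tz": 9.2,"rx": 0,"ry": 0,"rz": 0,"hand": 0}]}}

```text
time: 5.45
position: [0.5983, 0.0662, 0.0281]
tool_rot: [-0.002, -0.668, 0.744, 0.002]
contact_force: [0.5, -0.2, 0.3]
grip_width: 0.0195
```

Call:
{"name": "carry_out", "arguments": {"rows": [{"tx": 0,"ty": 0,"tz": 0,"rx": 0,"ry": 0,"rz": 0,"hand": 0},{"tx": 0,"ty": 0,"tz": 0,"rx": 0,"ry": 0,"rz": 0,"hand": 0},{"tx": 0,"ty": 0,"tz": 0,"rx": 0,"ry": 0,"rz": 0,"hand": 0}]}}

```text
time: 5.7
position: [0.6004, 0.0661, 0.0295]
tool_rot: [0.0, -0.669, 0.744, 0.0]
contact_force: [3.5, -0.7, -6.4]
grip_width: 0.0122
```

Call:
{"name": "carry_out", "arguments": {"rows": [{"tx": 2,"ty": 0,"tz": 0,"rx": 0,"ry": 0,"rz": 0,"hand": 0},{"tx": 4,"ty": 0,"tz": 0,"rx": 0,"ry": 0,"rz": 0,"hand": 0},{"tx": 6,"ty": 0,"tz": 0,"rx": 0,"ry": 0,"rz": 0,"hand": 0},{"tx": 8,"ty": 0,"tz": 0,"rx": 0,"ry": 0,"rz": 0,"hand": 0},{"tx": 9.2,"ty": 0,"tz": 0,"rx": 0,"ry": 0,"rz": 0,"hand": 0}]}}

```text
time: 6.12
position: [0.5896, -0.0262, 0.0294]
tool_rot: [-0.0, -0.669, 0.744, 0.001]
contact_force: [1.5, 2.7, -2.5]
grip_width: 0.0121
```

Call:
{"name": "carry_out", "arguments": {"rows": [{"tx": 0.3,"ty": 0,"tz": 0,"rx": 0,"ry": 0,"rz": 0,"hand": 0},{"tx": 0.6,"ty": 0,"tz": 0,"rx": 0,"ry": 0,"rz": 0,"hand": 0},{"tx": 0.9,"ty": 0,"tz": 0,"rx": 0,"ry": 0,"rz": 0,"hand": 0},{"tx": 0.9,"ty": 0,"tz": 0,"rx": 0,"ry": 0,"rz": 0,"hand": 0}]}}

```text
time: 6.45
position: [0.5888, -0.0331, 0.0293]
tool_rot: [0.0, -0.669, 0.743, 0.002]
contact_force: [-0.1, 3.6, 4.3]
grip_width: 0.0122
```

Call:
{"name": "carry_out", "arguments": {"rows": [{"tx": 0,"ty": 0,"tz": 0,"rx": 0,"ry": 0,"rz": 0,"hand": 0.6},{"tx": 0,"ty": 0,"tz": 0,"rx": 0,"ry": 0,"rz": 0,"hand": 0.6},{"tx": 0,"ty": 0,"tz": -4,"rx": 0,"ry": 0,"rz": 0,"hand": 0.8},{"tx": 0,"ty": 0,"tz": -8,"rx": 0,"ry": 0,"rz": 0,"hand": 1},{"tx": 0,"ty": 0,"tz": -12,"rx": 0,"ry": 0,"rz": 0,"hand": 1}]}}

```text
time: 6.87
position: [0.5874, -0.0345, 0.1483]
tool_rot: [-0.003, -0.669, 0.743, 0.002]
contact_force: [1.5, -0.1, 0.3]
grip_width: 0.0715
```

Call:
{"name": "carry_out", "arguments": {"rows": [{"tx": 0,"ty": 0,"tz": -4,"rx": 0,"ry": 0,"rz": 0,"hand": 1},{"tx": 0,"ty": 0,"tz": -8,"rx": 0,"ry": 0,"rz": 0,"hand": 1},{"tx": 0,"ty": 0,"tz": -10,"rx": 0,"ry": 0,"rz": 0,"hand": 1},{"tx": 0,"ty": 0,"tz": -10,"rx": 0,"ry": 0,"rz": 0,"hand": 1}]}}

```text
time: 7.2
position: [0.5917, -0.0348, 0.2549]
tool_rot: [0.003, -0.669, 0.743, -0.003]
contact_force: [0.2, -0.2, 0.3]
grip_width: 0.0857
```

```bash
python3 - <<'E'
from h import *
d=robot.get_image("wrist");cv2.imwrite("pics/w4.png",d["color"][:,:,::-1])
t=robot.get_image("top");crop(t,95,160,325,320,3,"t3.png")
rel([.45,.253,.25],np.radians(-6))
E
```

```text
now [ 0.5893 -0.0346  0.2489] [[-0.105, -0.994, -0.002], [-0.994, 0.105, -0.0], [0.0, 0.002, -1.0]]
turn option [ -0.   -0.2 180. ]
turn option [ 0.1 -0.  -0. ]
{'tx': np.float64(-27.14), 'ty': np.float64(16.87), 'tz': np.float64(-0.09)}
```

View pics/w4.png

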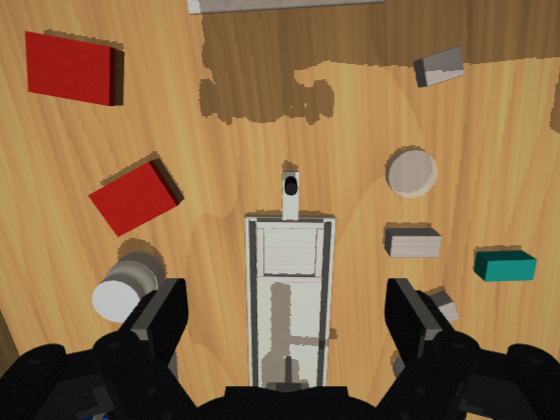

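View pics/t3.png

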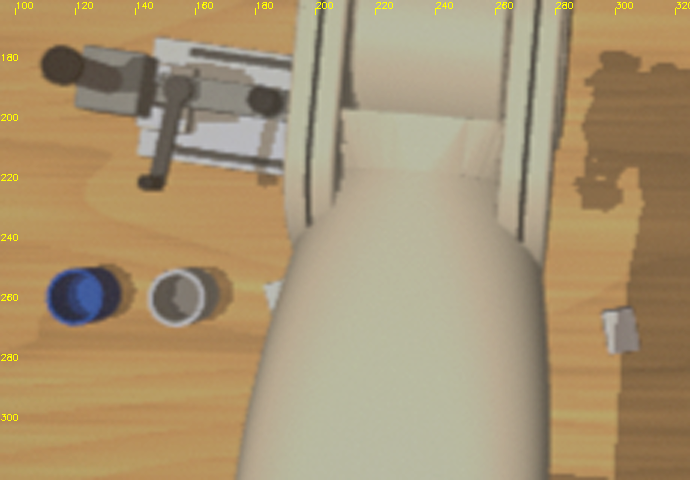

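Wrist view: tray out, with the post at (291,185) and the nest around (290,250). The top view confirms the white cup at (154,259). Now I'll move to the cup.

Call:
{"name": "carry_out", "arguments": {"rows": [{"tx": -27.1,"ty": 16.9,"tz": 0,"rx": 0,"ry": 0,"rz": 0,"hand": 1},{"tx": -27.1,"ty": 16.9,"tz": 0,"rx": 0,"ry": 0,"rz": 0,"hand": 1},{"tx": -27.1,"ty": 16.9,"tz": 0,"rx": 0,"ry": 0,"rz": 0,"hand": 1},{"tx": -27.1,"ty": 16.9,"tz": 0,"rx": 0,"ry": 0,"rz": 0,"hand": 1},{"tx": -27.1,"ty": 16.9,"tz": 0,"rx": 0,"ry": 0,"rz": 0,"hand": 1}]}}

```text
time: 7.72
position: [0.4955, 0.1537, 0.2459]
tool_rot: [-0.004, -0.669, 0.744, 0.002]
contact_force: [0.3, 0.5, 0.3]
grip_width: 0.0854
```

```bash
python3 - <<'E'
from h import *
rel([.45,.253,.16],np.radians(-6))
print(robot.sense()["qpos"].round(2))
E
```

```text
now [0.4955 0.1537 0.2459] [[-0.106, -0.994, -0.008], [-0.994, 0.106, -0.001], [0.002, 0.008, -1.0]]
turn option [ -0.2  -0.7 179.9]
turn option [ 0.5 -0.1 -0.1]
{'tx': np.float64(-9.41), 'ty': np.float64(5.5), 'tz': np.float64(8.61)}
[ 0.3   0.28  0.09  1.39  0.   -1.16]
```

Call:
{"name": "carry_out", "arguments": {"rows": [{"tx": -9.4,"ty": 5.5,"tz": 0,"rx": 0.4,"ry": 0,"rz": 0,"hand": 1},{"tx": -9.4,"ty": 5.5,"tz": 0,"rx": 0.4,"ry": 0,"rz": 0,"hand": 1},{"tx": -9.4,"ty": 5.5,"tz": 0,"rx": 0.4,"ry": 0,"rz": 0,"hand": 1},{"tx": -9.4,"ty": 5.5,"tz": 5,"rx": 0.4,"ry": 0,"rz": 0,"hand": 1},{"tx": -9.4,"ty": 5.5,"tz": 5,"rx": 0.4,"ry": 0,"rz": 0,"hand": 1}]}}

```text
time: 8.13
position: [0.4481, 0.2518, 0.192]
tool_rot: [-0.005, -0.67, 0.742, -0.0]
contact_force: [-1.2, -1.0, -2.2]
grip_width: 0.0852
```

```bash
python3 - <<'E'
from h import *
d=robot.get_image("wrist");cv2.imwrite("pics/w5.png",d["color"][:,:,::-1])
rel([.45,.253,.16],np.radians(-6))
print(proj(d,[.4494,.2528,.046]))
E
```

```text
now [0.4481 0.2506 0.192 ] [[-0.103, -0.995, -0.009], [-0.995, 0.103, -0.007], [0.008, 0.008, -1.0]]
turn option [   0.7    0.7 -179.9]
turn option [ 0.4 -0.5  0.1]
{'tx': np.float64(-0.28), 'ty': np.float64(-0.19), 'tz': np.float64(3.2)}
[282.7019305  200.87276092]
```

View pics/w5.png

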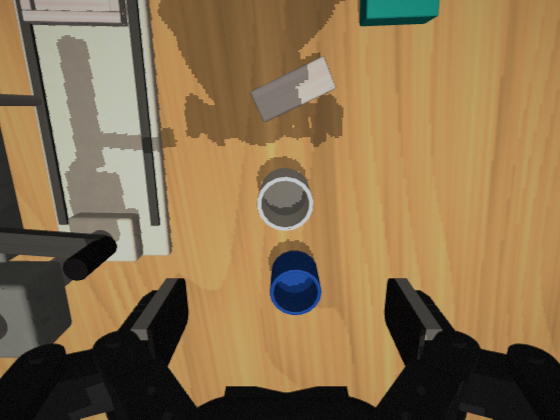

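Candidates: white cup at (285,203) and blue cup at (295,283). The white one matches "white open specimen cup"; blue is the look-alike. I'll confirm with a crop and measure it.

```bash
python3 - <<'E'
from h import *
d=robot.get_image("wrist");crop(d,230,140,350,330,3,"w5c.png")
rel([.45,.253,.16],np.radians(-6))
hsv=cv2.cvtColor(d["color"],cv2.COLOR_RGB2HSV)
m=((hsv[...,1]<40)&(hsv[...,2]>150)).astype(np.uint8);m[:165]=0;m[245:]=0;m[:,:240]=0;m[:,330:]=0
pts=np.argwhere(m)[:,::-1].astype(np.float32);W=np.array([pl(d,p+.5,.046)[:2] for p in pts])
(c,r)=cv2.minEnclosingCircle((W*1000).astype(np.float32));print(c,r,len(pts))
E
```

```text
now [0.4498 0.2507 0.1947] [[-0.105, -0.995, -0.005], [-0.995, 0.105, -0.005], [0.006, 0.005, -1.0]]
turn option [ -0.5  -0.4 180. ]
turn option [ 0.3 -0.3 -0. ]
{'tx': np.float64(-0.25), 'ty': np.float64(-0.02), 'tz': np.float64(3.47)}
(447.4853820800781, 256.287353515625) 24.737180709838867 607
```

View pics/w5c.png

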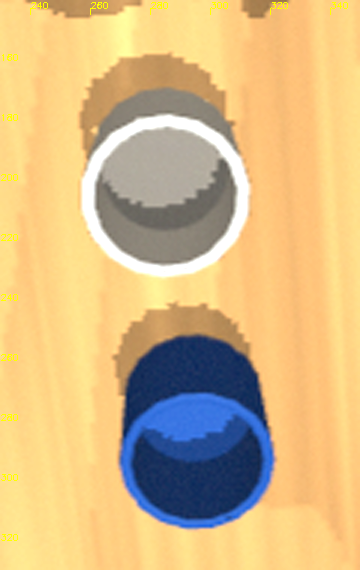

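Call:
{"name": "carry_out", "arguments": {"rows": [{"tx": -0.4,"ty": 0.1,"tz": 4,"rx": 0.3,"ry": -0.3,"rz": 0,"hand": 1},{"tx": -0.4,"ty": 0.1,"tz": 8,"rx": 0.3,"ry": -0.3,"rz": 0,"hand": 1},{"tx": -0.4,"ty": 0.1,"tz": 11,"rx": 0.3,"ry": -0.3,"rz": 0,"hand": 1},{"tx": -0.4,"ty": 0.1,"tz": 12,"rx": 0.3,"ry": -0.3,"rz": 0,"hand": 1},{"tx": -0.4,"ty": 0.1,"tz": 12,"rx": 0.3,"ry": -0.3,"rz": 0,"hand": 1}]}}

```text
time: 8.65
position: [0.4515, 0.2546, 0.0768]
tool_rot: [0.002, -0.668, 0.744, -0.001]
contact_force: [-0.2, -0.7, 1.1]
grip_width: 0.0856
```

```bash
python3 - <<'E'
from h import *
d=robot.get_image("wrist");cv2.imwrite("pics/w6.png",d["color"][:,:,::-1])
rel([.448,.255,.015],np.radians(-6))
hsv=cv2.cvtColor(d["color"],cv2.COLOR_RGB2HSV)
m=((hsv[...,1]<40)&(hsv[...,2]>150)).astype(np.uint8);m[:,:190]=0;m[:,390:]=0
n,l,st,c=cv2.connectedComponentsWithStats(m)
i=max(range(1,n),key=lambda i:st[i,2]*st[i,3]);print(st[i])
W=np.array([pl(d,p+.5,.046)[:2] for p in np.argwhere(l==i)[:,::-1]])
print(cv2.minEnclosingCircle((W*1000).astype(np.float32)))
E
```

```text
now [0.453  0.2556 0.0789] [[-0.107, -0.994, 0.008], [-0.994, 0.107, 0.004], [-0.005, -0.007, -1.0]]
turn option [  0.4   0.6 179.9]
turn option [-0.4  0.3 -0.1]
{'tx': np.float64(0.14), 'ty': np.float64(0.54), 'tz': np.float64(6.39)}
[ 248  213   88   81 1366]
((447.6416015625, 256.1944885253906), 24.54599380493164)
```

View pics/w6.png

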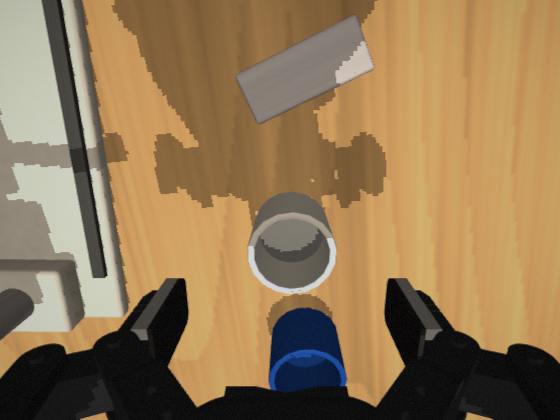

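Call:
{"name": "carry_out", "arguments": {"rows": [{"tx": 0,"ty": 0.2,"tz": 3,"rx": 0,"ry": 0,"rz": 0,"hand": 1},{"tx": 0,"ty": 0.2,"tz": 5.5,"rx": 0,"ry": 0,"rz": 0,"hand": 1},{"tx": 0,"ty": 0.2,"tz": 6.2,"rx": 0,"ry": 0,"rz": 0,"hand": 1},{"tx": 0,"ty": 0.2,"tz": 6.2,"rx": 0,"ry": 0,"rz": 0,"hand": 1},{"tx": 0,"ty": 0.2,"tz": 6.2,"rx": 0,"ry": 0,"rz": 0,"hand": 1}]}}

```text
time: 9.12
position: [0.4528, 0.2574, 0.0187]
tool_rot: [0.006, -0.669, 0.744, -0.002]
contact_force: [0.7, -0.5, -0.1]
grip_width: 0.0854
```

Call:
{"name": "carry_out", "arguments": {"rows": [{"tx": 0,"ty": 0,"tz": 0,"rx": 0,"ry": 0,"rz": 0,"hand": 0.7},{"tx": 0,"ty": 0,"tz": 0,"rx": 0,"ry": 0,"rz": 0,"hand": 0.6},{"tx": 0,"ty": 0,"tz": 0,"rx": 0,"ry": 0,"rz": 0,"hand": 0.4},{"tx": 0,"ty": 0,"tz": 0,"rx": 0,"ry": 0,"rz": 0,"hand": 0.4},{"tx": 0,"ty": 0,"tz": 0,"rx": 0,"ry": 0,"rz": 0,"hand": 0.4}]}}

```text
time: 9.53
position: [0.4519, 0.2575, 0.0188]
tool_rot: [0.006, -0.669, 0.743, -0.001]
contact_force: [-2.1, -1.0, 7.7]
grip_width: 0.0487
```

Call:
{"name": "carry_out", "arguments": {"rows": [{"tx": 0,"ty": 0,"tz": 0,"rx": 0,"ry": 0,"rz": 0,"hand": 0.4},{"tx": 0,"ty": 0,"tz": 0,"rx": 0,"ry": 0,"rz": 0,"hand": 0.4}]}}

```text
time: 9.7
position: [0.4519, 0.2575, 0.0188]
tool_rot: [0.006, -0.669, 0.743, -0.001]
contact_force: [-2.7, -0.7, 8.6]
grip_width: 0.049
```

Call:
{"name": "carry_out", "arguments": {"rows": [{"tx": 0,"ty": 0,"tz": -2,"rx": 0,"ry": 0,"rz": 0,"hand": 0.4},{"tx": 0,"ty": 0,"tz": -6,"rx": 0,"ry": 0,"rz": 0,"hand": 0.4},{"tx": 0,"ty": 0,"tz": -10,"rx": 0,"ry": 0,"rz": 0,"hand": 0.4},{"tx": 0,"ty": 0,"tz": -14,"rx": 0,"ry": 0,"rz": 0,"hand": 0.4},{"tx": 0,"ty": 0,"tz": -18,"rx": 0,"ry": 0,"rz": 0,"hand": 0.4}]}}

```text
time: 10.12
position: [0.449, 0.2556, 0.1988]
tool_rot: [0.005, -0.669, 0.743, -0.001]
contact_force: [0.3, 0.3, -2.7]
grip_width: 0.049
```

```bash
python3 - <<'E'
from h import *
d=robot.get_image("wrist");cv2.imwrite("pics/w7.png",d["color"][:,:,::-1])
rel([.598,.0514,.23],np.radians(-6))
E
```

```text
now [0.453  0.2579 0.2079] [[-0.105, -0.994, 0.022], [-0.994, 0.105, 0.012], [-0.014, -0.02, -1.0]]
turn option [  1.3   1.8 179.9]
turn option [-1.2  0.8 -0. ]
{'tx': np.float64(18.98), 'ty': np.float64(-16.63), 'tz': np.float64(-2.14)}
```

View pics/w7.png

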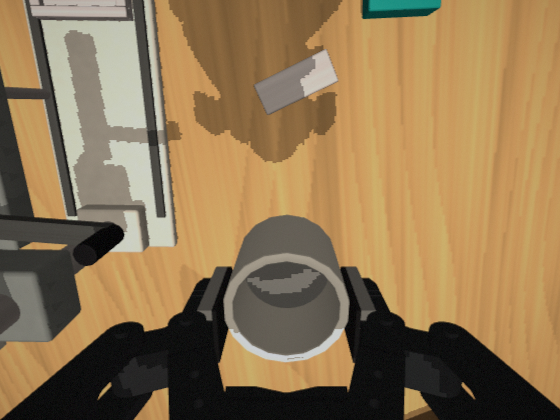

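Held cup: rim centre at about (286,305), between the pads. Moving on toward the nest.

Call:
{"name": "carry_out", "arguments": {"rows": [{"tx": 2,"ty": -1.5,"tz": -4,"rx": -0.6,"ry": 0.4,"rz": 0,"hand": 0.4},{"tx": 5,"ty": -4.5,"tz": -4,"rx": -0.6,"ry": 0.4,"rz": 0,"hand": 0.4},{"tx": 8,"ty": -7,"tz": -4,"rx": -0.6,"ry": 0.4,"rz": 0,"hand": 0.4},{"tx": 11,"ty": -9.5,"tz": -4,"rx": -0.6,"ry": 0.4,"rz": 0,"hand": 0.4},{"tx": 14,"ty": -12,"tz": -4,"rx": -0.6,"ry": 0.4,"rz": 0,"hand": 0.4}]}}

```text
time: 10.58
position: [0.5546, 0.1024, 0.2374]
tool_rot: [-0.001, -0.669, 0.743, 0.0]
contact_force: [0.5, 0.3, -2.4]
grip_width: 0.0487
```

Call:
{"name": "carry_out", "arguments": {"rows": [{"tx": 2,"ty": -2,"tz": 0,"rx": 0,"ry": 0,"rz": 0,"hand": 0.4},{"tx": 5,"ty": -4.5,"tz": 0,"rx": 0,"ry": 0,"rz": 0,"hand": 0.4},{"tx": 5,"ty": -4.5,"tz": 0,"rx": 0,"ry": 0,"rz": 0,"hand": 0.4},{"tx": 5,"ty": -4.5,"tz": 0,"rx": 0,"ry": 0,"rz": 0,"hand": 0.4}]}}

```text
time: 10.92
position: [0.5938, 0.0473, 0.236]
tool_rot: [-0.002, -0.667, 0.745, 0.001]
contact_force: [-0.2, -0.4, -2.8]
grip_width: 0.0486
```

```bash
python3 - <<'E'
from h import *
d=robot.get_image("wrist");cv2.imwrite("pics/w8.png",d["color"][:,:,::-1])
rel([.598,.0514,.23],np.radians(-6))
E
```

```text
now [0.5931 0.0487 0.2363] [[-0.107, -0.994, -0.004], [-0.994, 0.107, -0.001], [0.001, 0.004, -1.0]]
turn option [-1.000e-01 -3.000e-01  1.799e+02]
turn option [ 0.2 -0.1 -0.1]
{'tx': np.float64(-0.32), 'ty': np.float64(-0.46), 'tz': np.float64(0.62)}
```

View pics/w8.png

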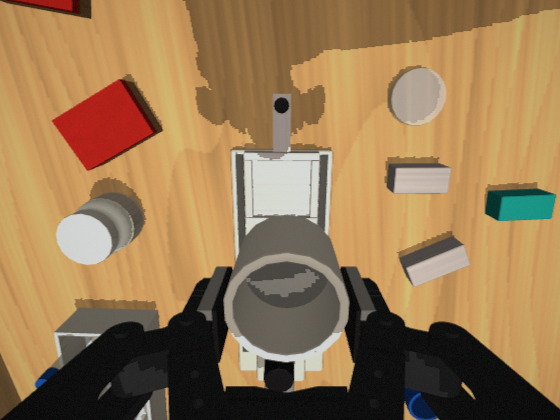

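```bash
python3 - <<'E'
from h import *
d=robot.get_image("wrist");crop(d,225,85,345,225,5,"w8c.png")
p,R=pose();print(p)
P=pl(d,(281.5,105),.056);print("post",P, "nest by post",P+.085*np.array([.1045,.9945,0]))
# cup centre: rim plane at TCP +.0272
for uv in [(226,305),(348,305),(286,254),(286,357)]: print(R.inv().apply(pl(d,uv,p[2]+.0272)-p).round(4))
E
```

```text
[0.59277451 0.04959477 0.23653573]
post [ 0.58739549 -0.02912601  0.056     ] nest by post [0.59627799 0.05540649 0.056     ]
[ 0.0051 -0.0229 -0.0273]
[ 0.005   0.0244 -0.0271]
[ 0.0266  0.0003 -0.0272]
[-0.0194  0.0003 -0.0272]
```

View pics/w8c.png

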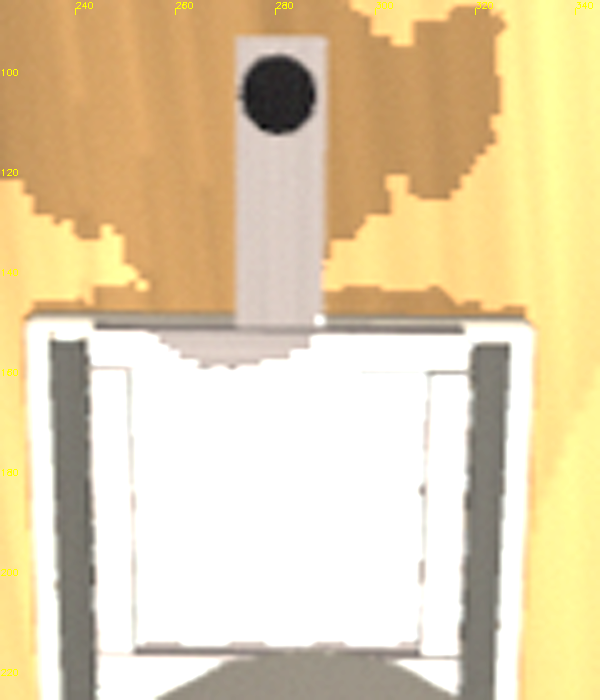

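```bash
python3 - <<'E'
from h import *
d=robot.get_image("wrist");p,R=pose();print(p)
for uv in [(250.7,187),(309.2,187),(280.3,158.7),(280.3,215)]: print(pl(d,uv,.026).round(4))
N=pl(d,(280.2,187),.026);print(N, R.inv().apply(N-p)*100)
rel([N[0],N[1],.06],np.radians(-6))
E
```

```text
[0.59265845 0.05018454 0.23678544]
[0.6289 0.0504 0.026 ]
[0.5673 0.057  0.026 ]
[0.5945 0.0241 0.026 ]
[0.6012 0.0847 0.026 ]
[0.59785794 0.05373939 0.026     ] [-0.43368704 -0.54440933 21.07646285]
now [0.5927 0.0502 0.2368] [[-0.104, -0.995, -0.003], [-0.995, 0.104, -0.001], [0.001, 0.003, -1.0]]
turn option [ 1.0e-01  3.0e-01 -1.8e+02]
turn option [ 0.2 -0.1  0. ]
{'tx': np.float64(-0.43), 'ty': np.float64(-0.53), 'tz': np.float64(17.68)}
```

Call:
{"name": "carry_out", "arguments": {"rows": [{"tx": -0.3,"ty": -0.3,"tz": 3,"rx": 0.2,"ry": 0,"rz": 0,"hand": 0.4},{"tx": -0.6,"ty": -0.6,"tz": 7,"rx": 0.2,"ry": 0,"rz": 0,"hand": 0.4},{"tx": -0.6,"ty": -0.6,"tz": 11,"rx": 0.2,"ry": 0,"rz": 0,"hand": 0.4},{"tx": -0.6,"ty": -0.6,"tz": 15,"rx": 0.2,"ry": 0,"rz": 0,"hand": 0.4},{"tx": -0.6,"ty": -0.6,"tz": 17,"rx": 0.2,"ry": 0,"rz": 0,"hand": 0.4}]}}

```text
time: 11.48
position: [0.5953, 0.0561, 0.0621]
tool_rot: [-0.003, -0.67, 0.742, 0.001]
contact_force: [-1.6, -0.2, -2.3]
grip_width: 0.0486
```

Call:
{"name": "carry_out", "arguments": {"rows": [{"tx": 0,"ty": 0,"tz": 0,"rx": 0,"ry": 0,"rz": 0,"hand": 0.4},{"tx": 0,"ty": 0,"tz": 0,"rx": 0,"ry": 0,"rz": 0,"hand": 0.4},{"tx": 0,"ty": 0,"tz": 0,"rx": 0,"ry": 0,"rz": 0,"hand": 0.4}]}}

```text
time: 11.73
position: [0.601, 0.0557, 0.0693]
tool_rot: [0.001, -0.669, 0.743, -0.002]
contact_force: [0.6, -0.5, -2.5]
grip_width: 0.0487
```

```bash
python3 - <<'E'
from h import *
d=robot.get_image("wrist");cv2.imwrite("pics/w9.png",d["color"][:,:,::-1])
s=robot.get_image("scene");crop(s,240,240,400,360,5,"s9.png")
rel([.598,.0525,.04],np.radians(-6))
E
```

```text
now [0.6017 0.0553 0.0701] [[-0.104, -0.995, 0.007], [-0.995, 0.104, -0.001], [0.0, -0.007, -1.0]]
turn option [   0.    -0.6 -180. ]
turn option [-0.4 -0.   0. ]
{'tx': np.float64(0.32), 'ty': np.float64(0.36), 'tz': np.float64(3.0)}
```

View pics/w9.png

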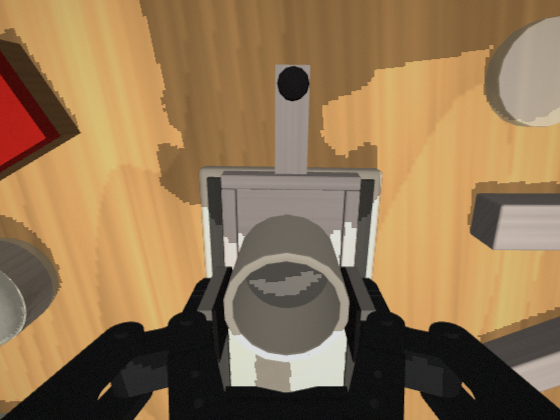

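View pics/s9.png

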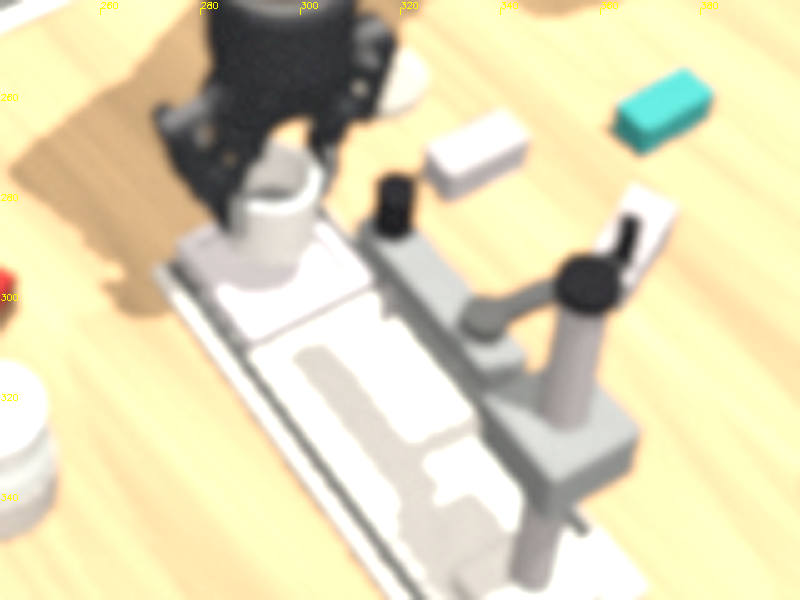

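```bash
python3 - <<'E'
from h import *
d=robot.get_image("wrist");p,R=pose();print(p)
g=cv2.cvtColor(d["color"],cv2.COLOR_RGB2GRAY); m=(g<40).astype(np.uint8)
n,l,st,c=cv2.connectedComponentsWithStats(m[50:120,260:330])
i=max(range(1,n),key=lambda i:st[i,4]);uv=c[i]+[260.5,50.5];print(uv)
P=pl(d,uv,.056);N=P+.085*np.array([.1045,.9945,0]);print("nest",N)
C=p+R.apply([.0036,.0005,0]);print("cup",C, "err tool",R.inv().apply(N-C)*100)
# front rim edges: recess left/right inner top edges at image row 200
for uv in [(236.5,200),(346,200),(292,190)]: print(pl(d,uv,.026))
E
```

```text
[0.60157604 0.05511579 0.06987462]
[295.22647428  84.44228356]
nest [0.5970629  0.05435489 0.056     ]
cup [0.60070141 0.05158804 0.06987235] err tool [-0.23742634  0.40006091  1.38453783]
[0.62647759 0.02592784 0.026     ]
[0.56474846 0.03226183 0.026     ]
[0.59458069 0.02335138 0.026     ]
```

Call:
{"name": "carry_out", "arguments": {"rows": [{"tx": -0.2,"ty": 0.3,"tz": 0.5,"rx": -0.3,"ry": 0,"rz": 0,"hand": 0.4},{"tx": -0.2,"ty": 0.3,"tz": 1.2,"rx": -0.3,"ry": 0,"rz": 0,"hand": 0.4},{"tx": -0.2,"ty": 0.3,"tz": 1.8,"rx": -0.3,"ry": 0,"rz": 0,"hand": 0.4},{"tx": -0.2,"ty": 0.3,"tz": 2.2,"rx": -0.3,"ry": 0,"rz": 0,"hand": 0.4},{"tx": -0.2,"ty": 0.3,"tz": 2.2,"rx": -0.3,"ry": 0,"rz": 0,"hand": 0.4}]}}

```text
time: 12.3
position: [0.5955, 0.0567, 0.0432]
tool_rot: [-0.003, -0.669, 0.743, 0.002]
contact_force: [-0.0, -0.1, -2.4]
grip_width: 0.0486
```

```bash
python3 - <<'E'
from h import *
d=robot.get_image("wrist");cv2.imwrite("pics/w10.png",d["color"][:,:,::-1]);p,R=pose();print(p,R.as_matrix()[:,2])
C=p+R.apply([.0036,.0005,0]);print("err tool",R.inv().apply(np.array([.5975,.0543,p[2]])-C)*100)
E
```

```text
[0.59591078 0.05669515 0.04377455] [-0.00631881 -0.00123634 -0.99997927]
err tool [-0.13857228 -0.23328302 -0.00070808]
```

View pics/w10.png

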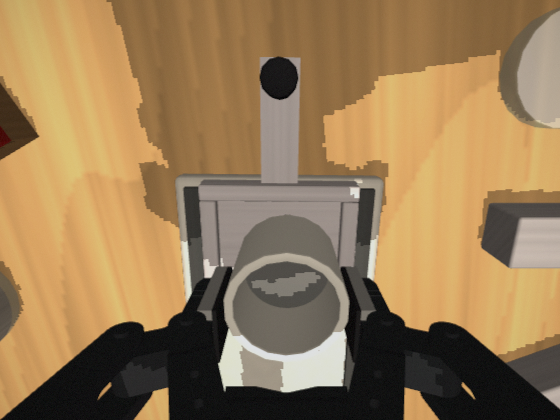

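Call:
{"name": "carry_out", "arguments": {"rows": [{"tx": -0.1,"ty": -0.25,"tz": 0,"rx": 0.2,"ry": 0,"rz": 0,"hand": 0.4},{"tx": -0.1,"ty": -0.25,"tz": 0.2,"rx": 0.2,"ry": 0,"rz": 0,"hand": 0.4},{"tx": -0.1,"ty": -0.25,"tz": 0.4,"rx": 0.2,"ry": 0,"rz": 0,"hand": 0.4},{"tx": -0.1,"ty": -0.25,"tz": 0.6,"rx": 0.2,"ry": 0,"rz": 0,"hand": 0.4},{"tx": -0.1,"ty": -0.25,"tz": 0.6,"rx": 0.2,"ry": 0,"rz": 0,"hand": 0.4}]}}

```text
time: 12.77
position: [0.5996, 0.0576, 0.0391]
tool_rot: [-0.0, -0.669, 0.743, -0.0]
contact_force: [0.2, -0.1, -1.3]
grip_width: 0.0488
```

```bash
python3 - <<'E'
from h import *
d=robot.get_image("wrist");p,R=pose();print(p,R.as_matrix()[:,2],robot.sense()["contact_force"])
C=p+R.apply([.0036,.0005,0]);print("err tool",R.inv().apply(np.array([.5975,.0543,p[2]])-C)*100)
E
```

```text
[0.59962388 0.05766511 0.03913367] [ 8.32871300e-05 -1.17139339e-03 -9.99999310e-01] [ 1.07042979 -0.2769562  -1.06163956]
err tool [-0.00300026  0.12578218  0.0003765 ]
```

Call:
{"name": "carry_out", "arguments": {"rows": [{"tx": 0,"ty": 0,"tz": 0.1,"rx": 0,"ry": 0,"rz": 0,"hand": 0.4},{"tx": 0,"ty": 0,"tz": 0.1,"rx": 0,"ry": 0,"rz": 0,"hand": 0.7},{"tx": 0,"ty": 0,"tz": 0.1,"rx": 0,"ry": 0,"rz": 0,"hand": 0.8},{"tx": 0,"ty": 0,"tz": -0.2,"rx": 0,"ry": 0,"rz": 0,"hand": 0.9},{"tx": 0,"ty": 0,"tz": -1,"rx": 0,"ry": 0,"rz": 0,"hand": 0.9}]}}

```text
time: 13.23
position: [0.5984, 0.0575, 0.0481]
tool_rot: [-0.002, -0.669, 0.743, 0.0]
contact_force: [-0.1, 0.0, -0.3]
grip_width: 0.0771
```

Call:
{"name": "carry_out", "arguments": {"rows": [{"tx": 0,"ty": 0,"tz": -3,"rx": 0,"ry": 0,"rz": 0,"hand": 0.9},{"tx": 0,"ty": 0,"tz": -6,"rx": 0,"ry": 0,"rz": 0,"hand": 0.9},{"tx": 2,"ty": 0,"tz": -9,"rx": 0,"ry": 0,"rz": 0,"hand": 0.9},{"tx": 5,"ty": 0,"tz": -12,"rx": 0,"ry": 0,"rz": 0,"hand": 0.6},{"tx": 8.5,"ty": 0,"tz": -12,"rx": 0,"ry": 0,"rz": 0,"hand": 0.6}]}}

```text
time: 13.65
position: [0.5946, -0.0261, 0.1771]
tool_rot: [0.004, -0.67, 0.742, -0.005]
contact_force: [2.0, -0.2, 1.1]
grip_width: 0.0542
```

```bash
python3 - <<'E'
from h import *
d=robot.get_image("wrist");cv2.imwrite("pics/w11.png",d["color"][:,:,::-1])
rel([.589,-.0327,.03],np.radians(-6))
E
```

```text
now [ 0.5926 -0.0339  0.1746] [[-0.11, -0.994, 0.009], [-0.994, 0.11, -0.007], [0.006, -0.009, -1.0]]
turn option [ -0.5   0.8 179.7]
turn option [-0.5 -0.3 -0.3]
{'tx': np.float64(-0.16), 'ty': np.float64(0.5), 'tz': np.float64(14.45)}
```

View pics/w11.png

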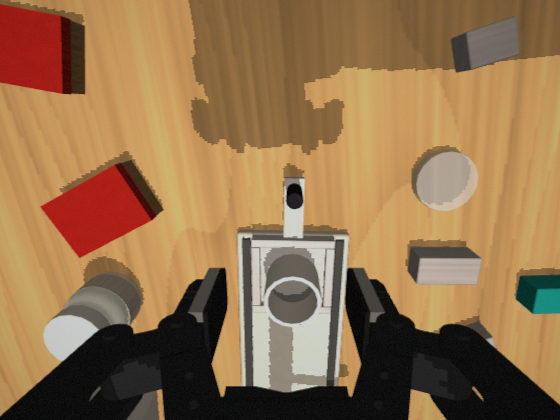

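The cup stands in the nest at (292,295) and the post is at (294,195). Next I grip the post and push the tray home.

Call:
{"name": "carry_out", "arguments": {"rows": [{"tx": 0,"ty": 0.3,"tz": 4,"rx": -0.3,"ry": 0,"rz": 0,"hand": 0.6},{"tx": 0,"ty": 0.3,"tz": 8,"rx": -0.3,"ry": 0,"rz": 0,"hand": 0.6},{"tx": 0,"ty": 0.3,"tz": 11.5,"rx": -0.3,"ry": 0,"rz": 0,"hand": 0.6},{"tx": 0,"ty": 0.3,"tz": 13,"rx": -0.3,"ry": 0,"rz": 0,"hand": 0.6},{"tx": 0,"ty": 0.3,"tz": 13,"rx": -0.3,"ry": 0,"rz": 0,"hand": 0.6}]}}

```text
time: 14.12
position: [0.5833, -0.0265, 0.0345]
tool_rot: [-0.006, -0.669, 0.743, 0.005]
contact_force: [-0.9, -0.1, -1.2]
grip_width: 0.0512
```

```bash
python3 - <<'E'
from h import *
d=robot.get_image("wrist");cv2.imwrite("pics/w12.png",d["color"][:,:,::-1])
rel([.589,-.0327,.03],np.radians(-6))
E
```

```text
now [ 0.5854 -0.0265  0.0371] [[-0.106, -0.994, -0.011], [-0.994, 0.106, -0.001], [0.002, 0.011, -1.0]]
turn option [ -0.2  -1.  179.9]
turn option [ 0.6 -0.1 -0.1]
{'tx': np.float64(0.57), 'ty': np.float64(-0.43), 'tz': np.float64(0.71)}
```

View pics/w12.png

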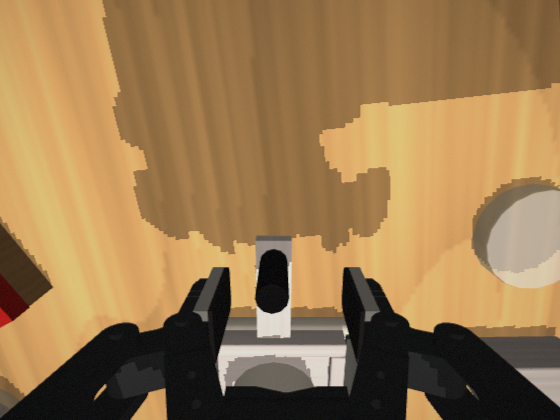

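Call:
{"name": "carry_out", "arguments": {"rows": [{"tx": 0.5,"ty": -0.3,"tz": 0.6,"rx": 0.4,"ry": 0,"rz": 0,"hand": 0.5},{"tx": 0.5,"ty": -0.3,"tz": 0.6,"rx": 0.4,"ry": 0,"rz": 0,"hand": 0.3},{"tx": 0.5,"ty": -0.3,"tz": 0.6,"rx": 0.4,"ry": 0,"rz": 0,"hand": 0},{"tx": 0.5,"ty": -0.3,"tz": 0.6,"rx": 0.4,"ry": 0,"rz": 0,"hand": 0},{"tx": 0.5,"ty": -0.3,"tz": 0.6,"rx": 0.4,"ry": 0,"rz": 0,"hand": 0}]}}

```text
time: 14.58
position: [0.589, -0.032, 0.0348]
tool_rot: [-0.0, -0.669, 0.743, -0.001]
contact_force: [-4.4, -0.2, 4.6]
grip_width: 0.0115
```

Call:
{"name": "carry_out", "arguments": {"rows": [{"tx": 0,"ty": 0,"tz": 0,"rx": 0,"ry": 0,"rz": 0,"hand": 0},{"tx": 0,"ty": 0,"tz": 0,"rx": 0,"ry": 0,"rz": 0,"hand": 0}]}}

```text
time: 14.75
position: [0.5891, -0.032, 0.0348]
tool_rot: [-0.0, -0.669, 0.743, -0.001]
contact_force: [-4.5, -0.7, 5.7]
grip_width: 0.0118
```

Call:
{"name": "carry_out", "arguments": {"rows": [{"tx": -1,"ty": 0,"tz": 0,"rx": 0,"ry": 0,"rz": 0,"hand": 0},{"tx": -2.5,"ty": 0,"tz": 0,"rx": 0,"ry": 0,"rz": 0,"hand": 0},{"tx": -4,"ty": 0,"tz": 0,"rx": 0,"ry": 0,"rz": 0,"hand": 0},{"tx": -5.5,"ty": 0,"tz": 0,"rx": 0,"ry": 0,"rz": 0,"hand": 0},{"tx": -7,"ty": 0,"tz": 0,"rx": 0,"ry": 0,"rz": 0,"hand": 0}]}}

```text
time: 15.17
position: [0.5972, 0.0376, 0.0348]
tool_rot: [-0.0, -0.668, 0.744, -0.002]
contact_force: [-3.7, -2.2, 5.6]
grip_width: 0.0118
```

Call:
{"name": "carry_out", "arguments": {"rows": [{"tx": -1,"ty": 0,"tz": 0,"rx": 0,"ry": 0,"rz": 0,"hand": 0},{"tx": -1.8,"ty": 0,"tz": 0,"rx": 0,"ry": 0,"rz": 0,"hand": 0},{"tx": -2.4,"ty": 0,"tz": 0,"rx": 0,"ry": 0,"rz": 0,"hand": 0},{"tx": -2.8,"ty": 0,"tz": 0,"rx": 0,"ry": 0,"rz": 0,"hand": 0},{"tx": -3,"ty": 0,"tz": 0,"rx": 0,"ry": 0,"rz": 0,"hand": 0}]}}

```text
time: 15.58
position: [0.6007, 0.0673, 0.0348]
tool_rot: [-0.0, -0.669, 0.743, -0.002]
contact_force: [-3.7, -6.7, 6.4]
grip_width: 0.0117
```

Call:
{"name": "carry_out", "arguments": {"rows": [{"tx": -0.2,"ty": 0,"tz": 0,"rx": 0,"ry": 0,"rz": 0,"hand": 0},{"tx": -0.4,"ty": 0,"tz": 0,"rx": 0,"ry": 0,"rz": 0,"hand": 0},{"tx": -0.4,"ty": 0,"tz": 0,"rx": 0,"ry": 0,"rz": 0,"hand": 0},{"tx": -0.4,"ty": 0,"tz": 0,"rx": 0,"ry": 0,"rz": 0,"hand": 0}]}}

```text
time: 15.92
position: [0.6007, 0.0673, 0.0348]
tool_rot: [-0.003, -0.668, 0.744, -0.004]
contact_force: [-3.8, -11.9, 8.3]
grip_width: 0.0113
```

The force rose with no further motion after 99.8 mm of travel, so the tray is home. I'll release and lift off.

Call:
{"name": "carry_out", "arguments": {"rows": [{"tx": 0,"ty": 0,"tz": 0,"rx": 0,"ry": 0,"rz": 0,"hand": 0.5},{"tx": 0,"ty": 0,"tz": 0,"rx": 0,"ry": 0,"rz": 0,"hand": 0.6},{"tx": 0.4,"ty": 0,"tz": 0,"rx": 0,"ry": 0,"rz": 0,"hand": 0.6},{"tx": 0.5,"ty": 0,"tz": -3,"rx": 0,"ry": 0,"rz": 0,"hand": 0.6},{"tx": 1,"ty": 0,"tz": -7,"rx": 0,"ry": 0,"rz": 0,"hand": 0.6}]}}

```text
time: 16.33
position: [0.5964, 0.0622, 0.0995]
tool_rot: [-0.003, -0.669, 0.743, 0.002]
contact_force: [1.7, 0.8, -0.1]
grip_width: 0.0511
```

Call:
{"name": "carry_out", "arguments": {"rows": [{"tx": 1,"ty": 0,"tz": -4,"rx": 0,"ry": 0,"rz": 0,"hand": 0.6},{"tx": 2,"ty": 0,"tz": -8,"rx": 0,"ry": 0,"rz": 0,"hand": 0.6},{"tx": 2,"ty": 0,"tz": -12,"rx": 0,"ry": 0,"rz": 0,"hand": 0.6},{"tx": 2,"ty": 0,"tz": -15,"rx": 0,"ry": 0,"rz": 0,"hand": 0.3},{"tx": 2,"ty": 0,"tz": -15,"rx": 0,"ry": 0,"rz": 0,"hand": 0}]}}

```text
time: 16.75
position: [0.6011, 0.0424, 0.2619]
tool_rot: [0.006, -0.669, 0.743, -0.006]
contact_force: [1.2, 0.4, 0.4]
grip_width: 0.0275
```

Call:
{"name": "carry_out", "arguments": {"rows": [{"tx": 0,"ty": 0,"tz": 0,"rx": 0,"ry": 0,"rz": 0,"hand": 0},{"tx": 0,"ty": 0,"tz": 0,"rx": 0,"ry": 0,"rz": 0,"hand": 0}]}}

```text
time: 16.92
position: [0.5973, 0.0423, 0.2526]
tool_rot: [0.0, -0.669, 0.743, -0.001]
contact_force: [-0.3, 1.0, -0.1]
grip_width: 0.0028
```

```bash
python3 - <<'E'
from h import *
d=robot.get_image("wrist");cv2.imwrite("pics/w13.png",d["color"][:,:,::-1])
s=robot.get_image("scene");crop(s,240,240,400,360,5,"s13.png")
rel([.6097,.1505,.25],np.radians(-6))
E
```

```text
now [0.5965 0.0422 0.251 ] [[-0.105, -0.994, -0.002], [-0.994, 0.105, -0.002], [0.002, 0.002, -1.0]]
turn option [ -0.2  -0.2 180. ]
turn option [ 0.1 -0.1 -0. ]
{'tx': np.float64(-10.91), 'ty': np.float64(-0.18), 'tz': np.float64(0.08)}
```

View pics/w13.png

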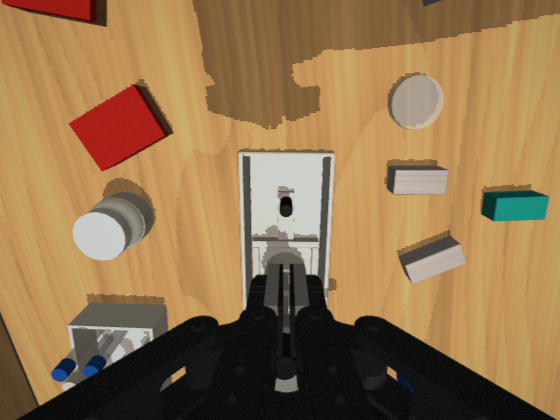

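View pics/s13.png

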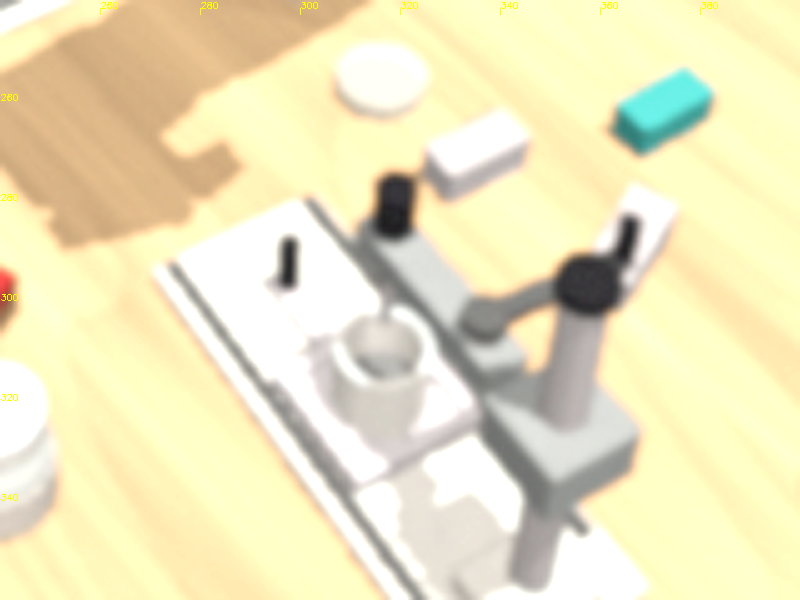

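The tray is home and the cup sits under the arm (scene (315,310) in original pixels). Next I go above the knob with the fingers shut.

Call:
{"name": "carry_out", "arguments": {"rows": [{"tx": -4,"ty": 0,"tz": 0,"rx": 0,"ry": 0,"rz": 0,"hand": 0},{"tx": -8,"ty": 0,"tz": 0,"rx": 0,"ry": 0,"rz": 0,"hand": 0},{"tx": -10.9,"ty": -0.1,"tz": 0,"rx": 0,"ry": 0,"rz": 0,"hand": 0},{"tx": -10.9,"ty": -0.1,"tz": 2,"rx": 0,"ry": 0,"rz": 0,"hand": 0},{"tx": -10.9,"ty": -0.1,"tz": 4,"rx": 0,"ry": 0,"rz": 0,"hand": 0}]}}

```text
time: 17.43
position: [0.61, 0.1528, 0.2113]
tool_rot: [0.0, -0.67, 0.742, -0.001]
contact_force: [0.0, -0.2, 0.3]
grip_width: 0.0001
```

Call:
{"name": "carry_out", "arguments": {"rows": [{"tx": 0,"ty": 0,"tz": 0,"rx": 0,"ry": 0,"rz": 0,"hand": 0},{"tx": 0,"ty": 0,"tz": 0,"rx": 0,"ry": 0,"rz": 0,"hand": 0},{"tx": 0,"ty": 0,"tz": 0,"rx": 0,"ry": 0,"rz": 0,"hand": 0}]}}

```text
time: 17.68
position: [0.6098, 0.15, 0.2127]
tool_rot: [-0.001, -0.669, 0.743, -0.001]
contact_force: [-0.1, -0.5, 0.2]
grip_width: -0.0001
```

```bash
python3 - <<'E'
from h import *
t=robot.get_image("top")
s=robot.get_image("scene");crop(s,240,200,400,340,5,"s14.png")
d=robot.get_image("wrist");cv2.imwrite("pics/w14.png",d["color"][:,:,::-1])
rel([.6097,.1512,.18],np.radians(-6));print(robot.sense()["contact_force"])
E
```

```text
now [0.6106 0.15   0.2142] [[-0.106, -0.994, 0.003], [-0.994, 0.106, -0.001], [0.001, -0.004, -1.0]]
turn option [ -0.    0.3 179.9]
turn option [-0.2 -0.  -0.1]
{'tx': np.float64(-0.11), 'ty': np.float64(0.12), 'tz': np.float64(3.42)}
[0.43162783 0.62847751 0.38919019]
```

View pics/s14.png

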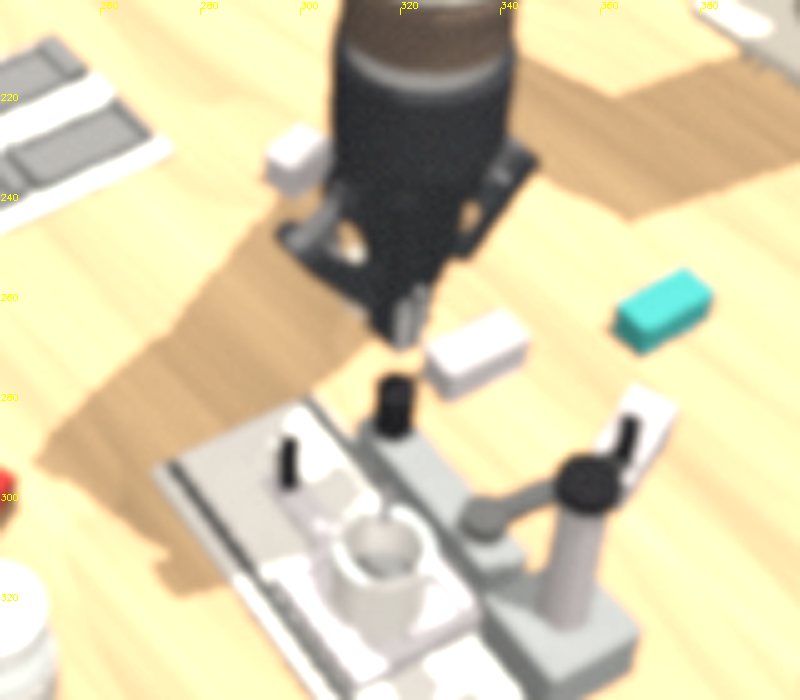

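View pics/w14.png

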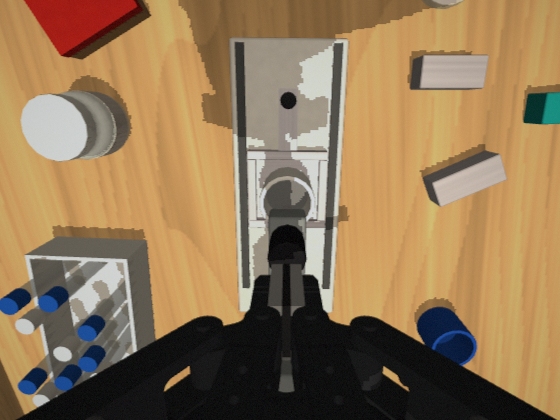

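Both views show the shut fingertips directly above the knob. Descending in stages.

Call:
{"name": "carry_out", "arguments": {"rows": [{"tx": -0.1,"ty": 0.1,"tz": 1,"rx": 0,"ry": 0,"rz": 0,"hand": 0},{"tx": -0.1,"ty": 0.1,"tz": 2,"rx": 0,"ry": 0,"rz": 0,"hand": 0},{"tx": -0.1,"ty": 0.1,"tz": 2.5,"rx": 0,"ry": 0,"rz": 0,"hand": 0},{"tx": -0.1,"ty": 0.1,"tz": 2.5,"rx": 0,"ry": 0,"rz": 0,"hand": 0}]}}

```text
time: 18.17
position: [0.6078, 0.1509, 0.1855]
tool_rot: [-0.002, -0.669, 0.743, -0.0]
contact_force: [-0.5, 0.7, -0.8]
grip_width: 0.0001
```

Call:
{"name": "carry_out", "arguments": {"rows": [{"tx": 0,"ty": 0,"tz": 0.2,"rx": 0,"ry": 0,"rz": 0,"hand": 0},{"tx": 0,"ty": 0,"tz": 0.4,"rx": 0,"ry": 0,"rz": 0,"hand": 0},{"tx": 0,"ty": 0,"tz": 0.6,"rx": 0,"ry": 0,"rz": 0,"hand": 0},{"tx": 0,"ty": 0,"tz": 0.8,"rx": 0,"ry": 0,"rz": 0,"hand": 0},{"tx": 0,"ty": 0,"tz": 1,"rx": 0,"ry": 0,"rz": 0,"hand": 0}]}}

```text
time: 18.58
position: [0.6091, 0.1513, 0.178]
tool_rot: [0.0, -0.669, 0.743, -0.001]
contact_force: [-0.5, -0.3, 1.4]
grip_width: -0.0
```

Call:
{"name": "carry_out", "arguments": {"rows": [{"tx": 0,"ty": 0,"tz": 0.2,"rx": 0,"ry": 0,"rz": 0,"hand": 0},{"tx": 0,"ty": 0,"tz": 0.5,"rx": 0,"ry": 0,"rz": 0,"hand": 0},{"tx": 0,"ty": 0,"tz": 0.8,"rx": 0,"ry": 0,"rz": 0,"hand": 0},{"tx": 0,"ty": 0,"tz": 1,"rx": 0,"ry": 0,"rz": 0,"hand": 0},{"tx": 0,"ty": 0,"tz": 1.2,"rx": 0,"ry": 0,"rz": 0,"hand": 0}]}}

```text
time: 19.0
position: [0.6092, 0.1513, 0.1655]
tool_rot: [0.0, -0.669, 0.743, -0.001]
contact_force: [-1.3, -0.4, 1.5]
grip_width: -0.0001
```

Call:
{"name": "carry_out", "arguments": {"rows": [{"tx": 0,"ty": 0,"tz": 0.2,"rx": 0,"ry": 0,"rz": 0,"hand": 0},{"tx": 0,"ty": 0,"tz": 0.4,"rx": 0,"ry": 0,"rz": 0,"hand": 0},{"tx": 0,"ty": 0,"tz": 0.6,"rx": 0,"ry": 0,"rz": 0,"hand": 0},{"tx": 0,"ty": 0,"tz": 0.8,"rx": 0,"ry": 0,"rz": 0,"hand": 0},{"tx": 0,"ty": 0,"tz": 0.8,"rx": 0,"ry": 0,"rz": 0,"hand": 0}]}}

```text
time: 19.42
position: [0.6091, 0.1513, 0.1573]
tool_rot: [-0.0, -0.669, 0.743, -0.001]
contact_force: [0.5, -0.1, -1.0]
grip_width: -0.0001
```

```bash
python3 - <<'E'
from h import *
s=robot.get_image("scene");crop(s,260,220,380,340,6,"s15.png")
print(pose()[0],robot.sense()["contact_force"])
E
```

```text
[0.60897125 0.15127706 0.15732742] [0.42183471 0.0831071  0.5520188 ]
```

View pics/s15.png

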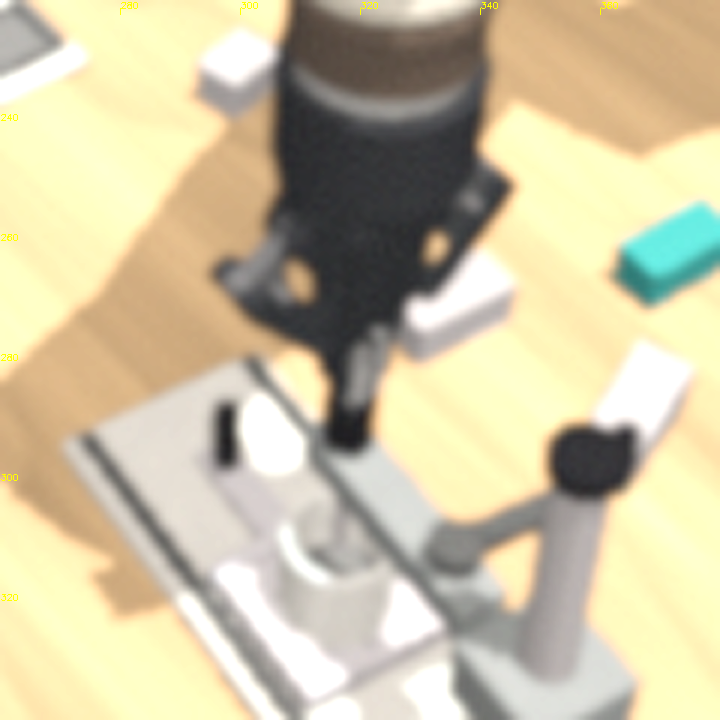

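The arm and probe followed the fingers and the rod is entering the cup. The tip is at about 0.055, so I switch to fine steps.

Call:
{"name": "carry_out", "arguments": {"rows": [{"tx": 0,"ty": 0,"tz": 0.2,"rx": 0,"ry": 0,"rz": 0,"hand": 0},{"tx": 0,"ty": 0,"tz": 0.4,"rx": 0,"ry": 0,"rz": 0,"hand": 0},{"tx": 0,"ty": 0,"tz": 0.6,"rx": 0,"ry": 0,"rz": 0,"hand": 0},{"tx": 0,"ty": 0,"tz": 0.7,"rx": 0,"ry": 0,"rz": 0,"hand": 0},{"tx": 0,"ty": 0,"tz": 0.8,"rx": 0,"ry": 0,"rz": 0,"hand": 0}]}}

```text
time: 19.88
position: [0.6091, 0.1513, 0.1497]
tool_rot: [-0.0, -0.669, 0.743, -0.001]
contact_force: [-0.5, 1.0, 1.5]
grip_width: 0.0001
```

Call:
{"name": "carry_out", "arguments": {"rows": [{"tx": 0,"ty": 0,"tz": 0.1,"rx": 0,"ry": 0,"rz": 0,"hand": 0},{"tx": 0,"ty": 0,"tz": 0.2,"rx": 0,"ry": 0,"rz": 0,"hand": 0},{"tx": 0,"ty": 0,"tz": 0.3,"rx": 0,"ry": 0,"rz": 0,"hand": 0}]}}

```text
time: 20.13
position: [0.6091, 0.1513, 0.1468]
tool_rot: [-0.0, -0.669, 0.743, -0.001]
contact_force: [-0.2, -0.1, 0.4]
grip_width: -0.0003
```

Call:
{"name": "carry_out", "arguments": {"rows": [{"tx": 0,"ty": 0,"tz": 0.1,"rx": 0,"ry": 0,"rz": 0,"hand": 0},{"tx": 0,"ty": 0,"tz": 0.2,"rx": 0,"ry": 0,"rz": 0,"hand": 0},{"tx": 0,"ty": 0,"tz": 0.3,"rx": 0,"ry": 0,"rz": 0,"hand": 0}]}}

```text
time: 20.38
position: [0.6091, 0.1513, 0.1437]
tool_rot: [-0.0, -0.669, 0.743, -0.001]
contact_force: [0.0, 0.3, 1.2]
grip_width: -0.0001
```

Call:
{"name": "carry_out", "arguments": {"rows": [{"tx": 0,"ty": 0,"tz": 0.1,"rx": 0,"ry": 0,"rz": 0,"hand": 0},{"tx": 0,"ty": 0,"tz": 0.2,"rx": 0,"ry": 0,"rz": 0,"hand": 0}]}}

```text
time: 20.55
position: [0.6091, 0.1513, 0.1417]
tool_rot: [-0.0, -0.669, 0.743, -0.001]
contact_force: [0.9, 0.1, 1.4]
grip_width: 0.0004
```

Call:
{"name": "carry_out", "arguments": {"rows": [{"tx": 0,"ty": 0,"tz": 0.1,"rx": 0,"ry": 0,"rz": 0,"hand": 0},{"tx": 0,"ty": 0,"tz": 0.2,"rx": 0,"ry": 0,"rz": 0,"hand": 0}]}}

```text
time: 20.72
position: [0.6091, 0.1513, 0.1397]
tool_rot: [-0.0, -0.669, 0.743, -0.001]
contact_force: [0.2, -0.0, 1.0]
grip_width: 0.0001
```

Call:
{"name": "carry_out", "arguments": {"rows": [{"tx": 0,"ty": 0,"tz": 0.1,"rx": 0,"ry": 0,"rz": 0,"hand": 0},{"tx": 0,"ty": 0,"tz": 0.2,"rx": 0,"ry": 0,"rz": 0,"hand": 0}]}}

```text
time: 20.88
position: [0.6091, 0.1513, 0.1377]
tool_rot: [-0.0, -0.669, 0.743, -0.001]
contact_force: [0.1, -0.2, 1.7]
grip_width: 0.0004
```

```bash
python3 - <<'E'
from h import *
s=robot.get_image("scene");crop(s,260,220,380,340,6,"s16.png")
print(pose()[0],robot.sense()["contact_force"])
E
```

```text
[0.60913024 0.1512843  0.13749908] [-0.74314946  0.02101599  0.63331407]
```

View pics/s16.png

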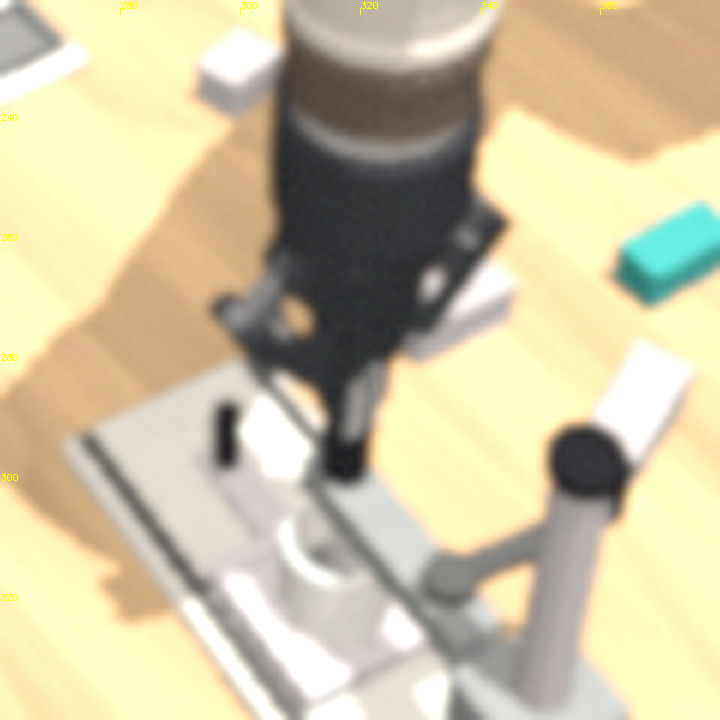

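Call:
{"name": "carry_out", "arguments": {"rows": [{"tx": 0,"ty": 0,"tz": 0.1,"rx": 0,"ry": 0,"rz": 0,"hand": 0},{"tx": 0,"ty": 0,"tz": 0.1,"rx": 0,"ry": 0,"rz": 0,"hand": 0}]}}

```text
time: 21.1
position: [0.6091, 0.1513, 0.1366]
tool_rot: [-0.0, -0.669, 0.743, -0.001]
contact_force: [1.0, 0.4, -0.2]
grip_width: -0.0002
```

Call:
{"name": "carry_out", "arguments": {"rows": [{"tx": 0,"ty": 0,"tz": 0.1,"rx": 0,"ry": 0,"rz": 0,"hand": 0},{"tx": 0,"ty": 0,"tz": 0.1,"rx": 0,"ry": 0,"rz": 0,"hand": 0}]}}

```text
time: 21.27
position: [0.6091, 0.1512, 0.1356]
tool_rot: [-0.0, -0.669, 0.743, -0.001]
contact_force: [0.2, 0.6, 0.7]
grip_width: 0.0
```

Call:
{"name": "carry_out", "arguments": {"rows": [{"tx": 0,"ty": 0,"tz": 0.1,"rx": 0,"ry": 0,"rz": 0,"hand": 0},{"tx": 0,"ty": 0,"tz": 0.1,"rx": 0,"ry": 0,"rz": 0,"hand": 0}]}}

```text
time: 21.43
position: [0.6091, 0.1512, 0.1347]
tool_rot: [-0.0, -0.669, 0.743, -0.001]
contact_force: [0.1, 0.2, 1.4]
grip_width: 0.0002
```

Call:
{"name": "carry_out", "arguments": {"rows": [{"tx": 0,"ty": 0,"tz": 0.1,"rx": 0,"ry": 0,"rz": 0,"hand": 0},{"tx": 0,"ty": 0,"tz": 0.1,"rx": 0,"ry": 0,"rz": 0,"hand": 0}]}}

```text
time: 21.6
position: [0.6091, 0.1513, 0.1344]
tool_rot: [0.0, -0.669, 0.743, -0.001]
contact_force: [-1.3, -0.0, 4.9]
grip_width: -0.0003
```

Call:
{"name": "carry_out", "arguments": {"rows": [{"tx": 0,"ty": 0,"tz": 0.1,"rx": 0,"ry": 0,"rz": 0,"hand": 0},{"tx": 0,"ty": 0,"tz": 0.1,"rx": 0,"ry": 0,"rz": 0,"hand": 0}]}}

```text
time: 21.77
position: [0.6092, 0.1513, 0.1342]
tool_rot: [0.0, -0.669, 0.743, -0.001]
contact_force: [-3.1, 0.2, 8.3]
grip_width: -0.0001
```

Call:
{"name": "carry_out", "arguments": {"rows": [{"tx": 0,"ty": 0,"tz": 0.1,"rx": 0,"ry": 0,"rz": 0,"hand": 0},{"tx": 0,"ty": 0,"tz": 0.1,"rx": 0,"ry": 0,"rz": 0,"hand": 0}]}}

```text
time: 21.93
position: [0.6092, 0.1513, 0.1341]
tool_rot: [0.001, -0.669, 0.743, -0.001]
contact_force: [-4.1, -1.1, 11.4]
grip_width: -0.0002
```

The probe stalled at TCP z=0.134 with the force rising to 11 N, so the tip is touching the cup floor at about 0.032. I'll lift off and look at the lever pin.

Call:
{"name": "carry_out", "arguments": {"rows": [{"tx": 0,"ty": 0,"tz": -0.5,"rx": 0,"ry": 0,"rz": 0,"hand": 0},{"tx": 0,"ty": 0,"tz": -3,"rx": 0,"ry": 0,"rz": 0,"hand": 0},{"tx": 0,"ty": 0,"tz": -6,"rx": 0,"ry": 0,"rz": 0,"hand": 0},{"tx": 0,"ty": 3,"tz": -8,"rx": 0,"ry": 0,"rz": 0,"hand": 0},{"tx": 0,"ty": 6,"tz": -8,"rx": 0,"ry": 0,"rz": 0,"hand": 0}]}}

```text
time: 22.35
position: [0.5524, 0.1581, 0.2157]
tool_rot: [0.004, -0.668, 0.744, -0.003]
contact_force: [0.5, 1.3, 0.5]
grip_width: 0.0
```

Call:
{"name": "carry_out", "arguments": {"rows": [{"tx": -1.5,"ty": 1,"tz": 0,"rx": 0,"ry": 0,"rz": 0,"hand": 0},{"tx": -3,"ty": 1.5,"tz": 0,"rx": 0,"ry": 0,"rz": 0,"hand": 0},{"tx": -3,"ty": 1.5,"tz": 0,"rx": 0,"ry": 0,"rz": 0,"hand": 0},{"tx": -3,"ty": 1.5,"tz": 0,"rx": 0,"ry": 0,"rz": 0,"hand": 0}]}}

```text
time: 22.68
position: [0.5374, 0.1894, 0.2114]
tool_rot: [-0.0, -0.669, 0.743, -0.001]
contact_force: [-0.2, 0.0, -0.6]
grip_width: 0.0001
```

```bash
python3 - <<'E'
from h import *
t=robot.get_image("top");crop(t,95,160,255,280,5,"t17.png")
s=robot.get_image("scene");crop(s,260,220,400,360,5,"s17.png")
print(pose()[0])
p,R=pose();O=np.array([.6096,.1515,0]);gx=np.array([.1045,.9945,0]);gy=np.array([-.9945,.1045,0]);print("gauge",(p-O)@gx,(p-O)@gy)
d=robot.get_image("wrist");cv2.imwrite("pics/w17.png",d["color"][:,:,::-1])
E
```

```text
[0.53778317 0.18863016 0.21123817]
gauge 0.029421090349982748 0.07530193898399744
```

View pics/t17.png

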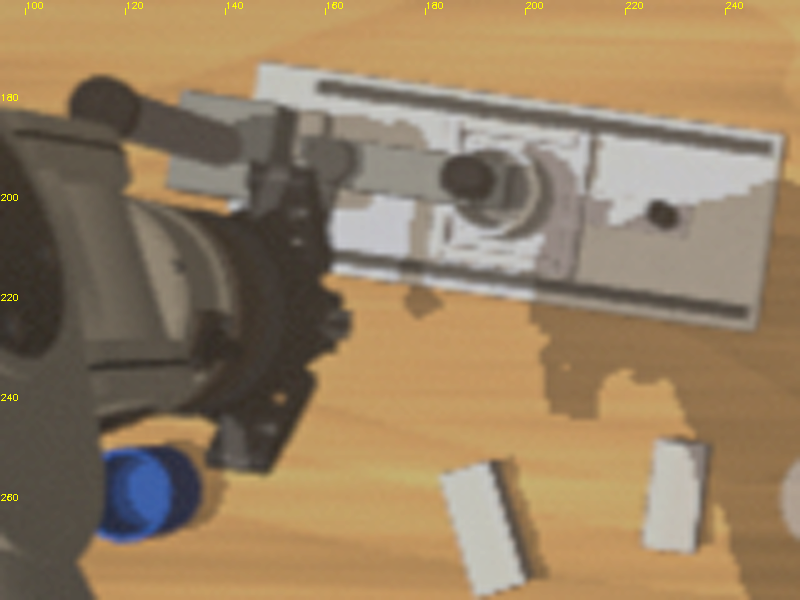

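View pics/s17.png

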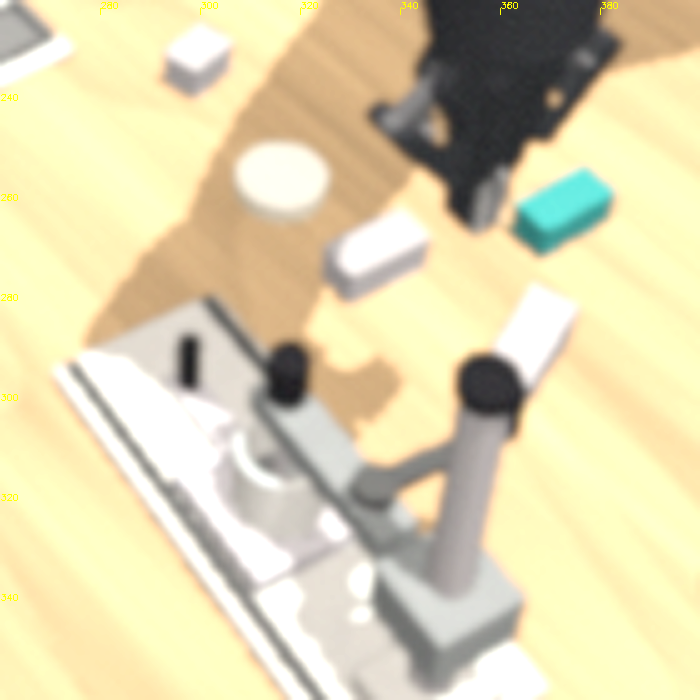

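View pics/w17.png

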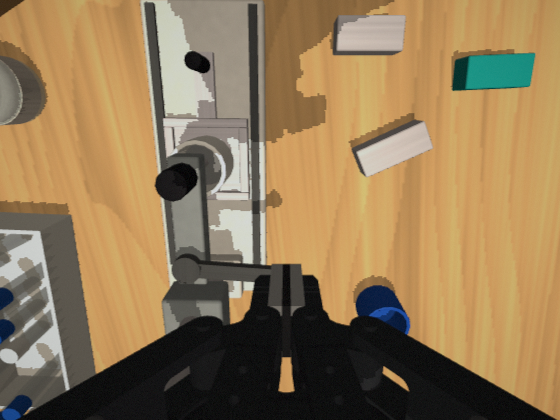

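Correcting my plan: the pivot is 70 mm from the probe axis, so the pin is at gauge (70,75) and ends near (11,47). I move to the column side of the pin, then descend.

Call:
{"name": "carry_out", "arguments": {"rows": [{"tx": -3,"ty": 0.5,"tz": 0,"rx": 0,"ry": 0,"rz": 0,"hand": 0},{"tx": -6,"ty": 0.5,"tz": 0,"rx": 0,"ry": 0,"rz": 0,"hand": 0},{"tx": -7,"ty": 0.5,"tz": 0,"rx": 0,"ry": 0,"rz": 0,"hand": 0},{"tx": -7,"ty": 0.5,"tz": 2,"rx": 0,"ry": 0,"rz": 0,"hand": 0},{"tx": -7,"ty": 0.5,"tz": 4,"rx": 0,"ry": 0,"rz": 0,"hand": 0}]}}

```text
time: 23.25
position: [0.5416, 0.2599, 0.1721]
tool_rot: [0.002, -0.669, 0.743, -0.002]
contact_force: [-0.5, 0.3, 0.1]
grip_width: -0.0
```

Call:
{"name": "carry_out", "arguments": {"rows": [{"tx": 0,"ty": 0,"tz": 1,"rx": 0,"ry": 0,"rz": 0,"hand": 0},{"tx": 0,"ty": 0,"tz": 1,"rx": 0,"ry": 0,"rz": 0,"hand": 0},{"tx": 0,"ty": 0,"tz": 1,"rx": 0,"ry": 0,"rz": 0,"hand": 0}]}}

```text
time: 23.5
position: [0.5399, 0.2583, 0.161]
tool_rot: [-0.001, -0.668, 0.744, -0.001]
contact_force: [-0.6, 0.2, 0.0]
grip_width: -0.0002
```

```bash
cat >> h.py <<'E'
O=np.array([.6096,.1515,0]);gx=np.array([.1045,.9945,0]);gy=np.array([-.9945,.1045,0])
def gp():
    p,R=pose();print("gauge mm",((p-O)@gx*1000).round(1),((p-O)@gy*1000).round(1),(p[2]*1000).round(1))
E
python3 - <<'E'
from h import *
gp()
t=robot.get_image("top");crop(t,95,160,255,280,5,"t18.png")
d=robot.get_image("wrist");cv2.imwrite("pics/w18.png",d["color"][:,:,::-1])
print(proj(d,O+.07*gx+.075*gy+[0,0,.140]))
E
```

```text
gauge mm 98.9 80.5 161.0
[274.89842028 206.48099275]
```

View pics/w18.png

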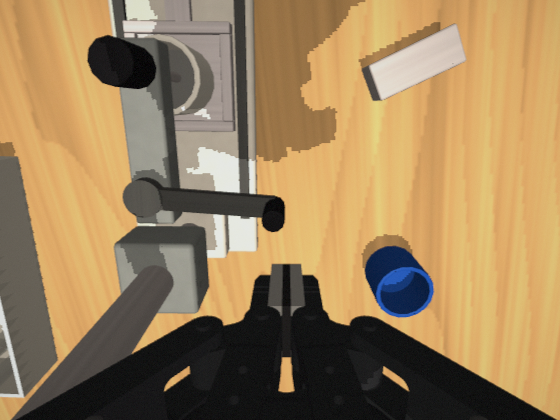

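View pics/t18.png

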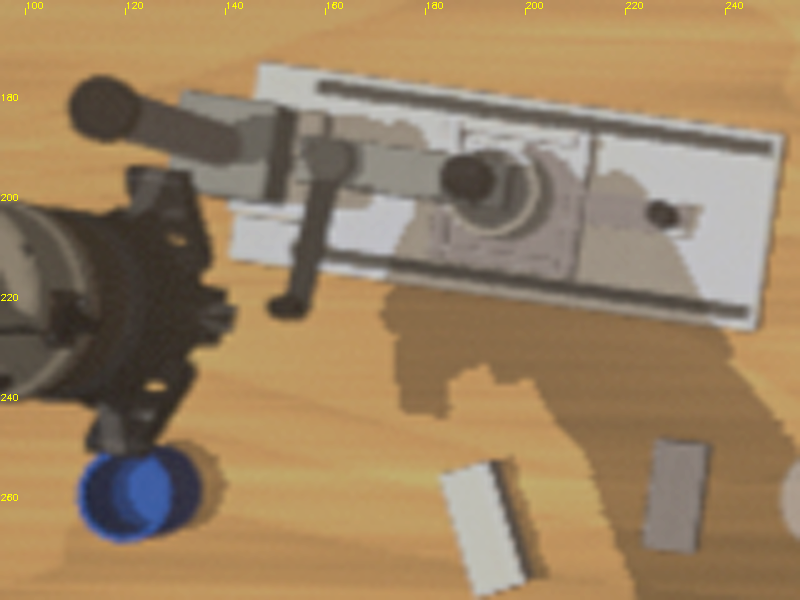

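Call:
{"name": "carry_out", "arguments": {"rows": [{"tx": 0,"ty": -0.3,"tz": 1,"rx": 0,"ry": 0,"rz": 0,"hand": 0},{"tx": 0,"ty": -0.3,"tz": 2.5,"rx": 0,"ry": 0,"rz": 0,"hand": 0},{"tx": 0,"ty": -0.3,"tz": 3.9,"rx": 0,"ry": 0,"rz": 0,"hand": 0},{"tx": 0,"ty": -0.3,"tz": 3.9,"rx": 0,"ry": 0,"rz": 0,"hand": 0},{"tx": 0,"ty": -0.3,"tz": 3.9,"rx": 0,"ry": 0,"rz": 0,"hand": 0}]}}

```text
time: 24.02
position: [0.5428, 0.2584, 0.1221]
tool_rot: [-0.001, -0.669, 0.743, -0.001]
contact_force: [0.0, -0.2, 0.7]
grip_width: 0.0002
```

```bash
python3 - <<'E'
from h import *
gp()
d=robot.get_image("wrist");cv2.imwrite("pics/w19.png",d["color"][:,:,::-1])
E
```

```text
gauge mm 99.3 77.6 122.1
```

View pics/w19.png

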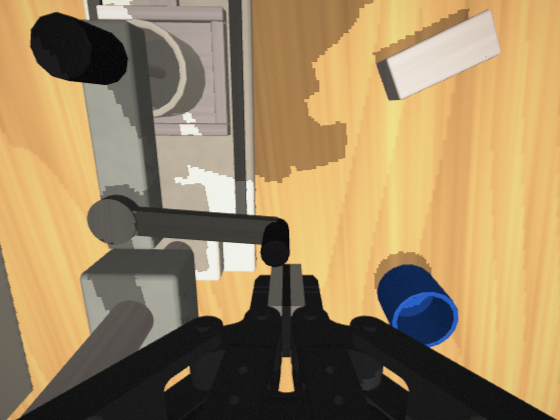

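The pin is at (275,250), just ahead of the fingertips (287,285). Pushing along the arc.

Call:
{"name": "carry_out", "arguments": {"rows": [{"tx": 0.9,"ty": -0.4,"tz": 0,"rx": 0,"ry": 0,"rz": 0,"hand": 0},{"tx": 1.8,"ty": -0.4,"tz": 0,"rx": 0,"ry": 0,"rz": 0,"hand": 0},{"tx": 2.7,"ty": -0.5,"tz": 0,"rx": 0,"ry": 0,"rz": 0,"hand": 0},{"tx": 3.5,"ty": -0.6,"tz": 0,"rx": 0,"ry": 0,"rz": 0,"hand": 0},{"tx": 4.3,"ty": -0.9,"tz": 0,"rx": 0,"ry": 0,"rz": 0,"hand": 0}]}}

```text
time: 24.48
position: [0.5482, 0.2143, 0.1236]
tool_rot: [0.001, -0.669, 0.743, -0.001]
contact_force: [0.4, 3.4, 2.0]
grip_width: -0.0001
```

```bash
python3 - <<'E'
from h import *
gp()
d=robot.get_image("wrist");cv2.imwrite("pics/w20.png",d["color"][:,:,::-1])
E
```

```text
gauge mm 56.1 67.6 123.6
```

View pics/w20.png

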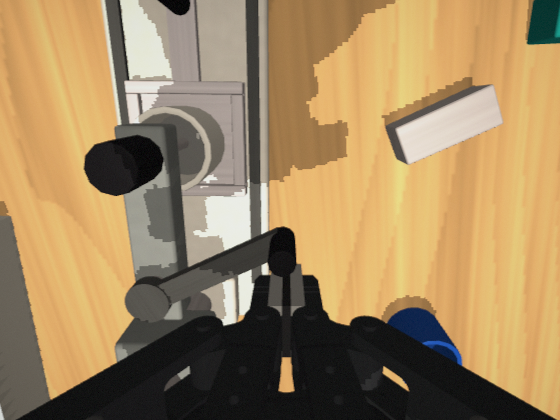

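Call:
{"name": "carry_out", "arguments": {"rows": [{"tx": 0.6,"ty": -0.25,"tz": 0,"rx": 0,"ry": 0,"rz": 0,"hand": 0},{"tx": 1.2,"ty": -0.55,"tz": 0,"rx": 0,"ry": 0,"rz": 0,"hand": 0},{"tx": 1.7,"ty": -0.9,"tz": 0,"rx": 0,"ry": 0,"rz": 0,"hand": 0},{"tx": 2.2,"ty": -1.3,"tz": 0,"rx": 0,"ry": 0,"rz": 0,"hand": 0},{"tx": 2.6,"ty": -1.7,"tz": 0,"rx": 0,"ry": 0,"rz": 0,"hand": 0}]}}

```text
time: 24.95
position: [0.5597, 0.1911, 0.1228]
tool_rot: [0.001, -0.67, 0.743, 0.004]
contact_force: [-12.2, 21.4, 6.6]
grip_width: -0.0007
```

```bash
python3 - <<'E'
from h import *
gp()
d=robot.get_image("wrist");cv2.imwrite("pics/w21.png",d["color"][:,:,::-1])
E
```

```text
gauge mm 34.2 53.7 122.8
```

View pics/w21.png

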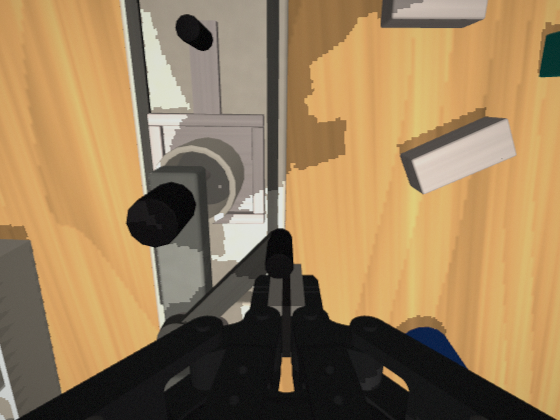

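```bash
python3 - <<'E'
from h import *
d=robot.get_image("wrist");crop(d,140,200,340,330,4,"w21c.png")
for uv in [(279,262),(279,266)]:
    X=pl(d,uv,.140)-O; print(X@gx,X@gy, np.degrees(np.arctan2(.07-X@gx,X@gy)))
K=pl(d,(158,235),.134)-O;print("knob",K@gx,K@gy)
print(robot.sense()["contact_force"])
E
```

```text
0.016732094941701844 0.05172737314557616 45.84060583668267
0.018524337671799857 0.051719688542860374 44.864512829195455
knob 0.007394914131252483 0.0019459258333959964
[-5.28233178 13.63806276  3.61347432]
```

View pics/w21c.png

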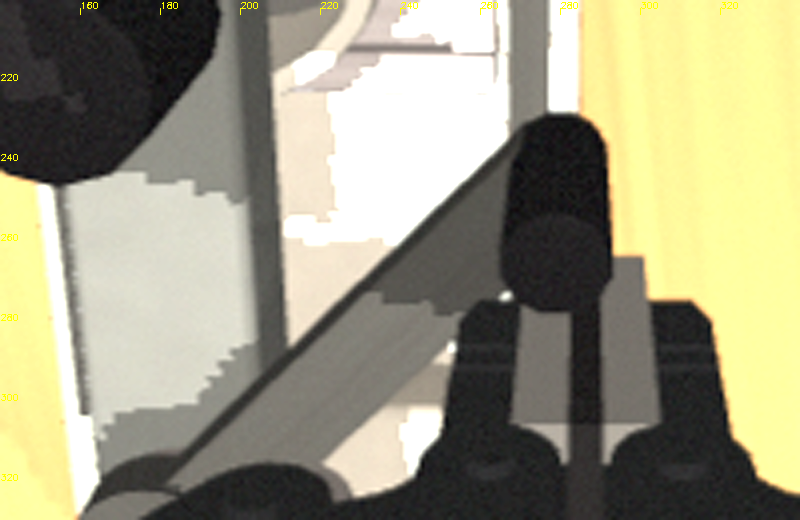

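Call:
{"name": "carry_out", "arguments": {"rows": [{"tx": 0,"ty": 0,"tz": 0,"rx": 0,"ry": 0,"rz": 0,"hand": 0},{"tx": 0,"ty": 0,"tz": 0,"rx": 0,"ry": 0,"rz": 0,"hand": 0}]}}

```text
time: 25.22
position: [0.5597, 0.1915, 0.1227]
tool_rot: [0.001, -0.67, 0.742, 0.004]
contact_force: [-4.9, 12.7, 4.2]
grip_width: -0.0002
```

```bash
python3 - <<'E'
from h import *
gp();s=robot.get_image("scene");crop(s,260,220,400,360,5,"s22.png")
E
```

```text
gauge mm 34.6 53.8 122.7
```

View pics/s22.png

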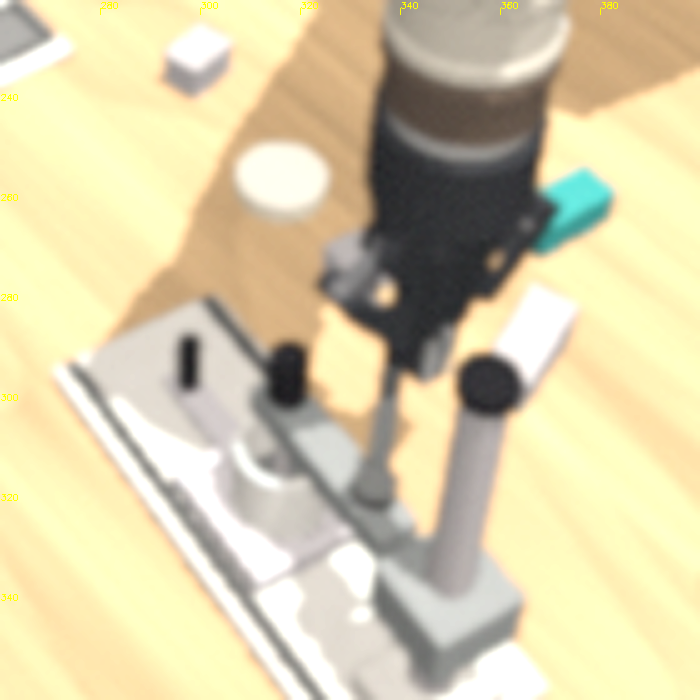

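Call:
{"name": "carry_out", "arguments": {"rows": [{"tx": -1,"ty": 0.2,"tz": 0,"rx": 0,"ry": 0,"rz": 0,"hand": 0},{"tx": -1.5,"ty": 0.8,"tz": -2,"rx": 0,"ry": 0,"rz": 0,"hand": 0},{"tx": -1.5,"ty": 1.5,"tz": -6,"rx": 0,"ry": 0,"rz": 0,"hand": 0},{"tx": -1.5,"ty": 4,"tz": -9,"rx": 0,"ry": 0,"rz": 0,"hand": 0},{"tx": -1.5,"ty": 7,"tz": -12,"rx": 0,"ry": 0,"rz": 0,"hand": 0}]}}

```text
time: 25.68
position: [0.4942, 0.2088, 0.2422]
tool_rot: [-0.001, -0.668, 0.744, -0.002]
contact_force: [0.8, 0.6, 0.2]
grip_width: 0.0001
```

Call:
{"name": "carry_out", "arguments": {"rows": [{"tx": 2,"ty": 4,"tz": 0,"rx": 0,"ry": 0,"rz": 0,"hand": 0.5},{"tx": 4,"ty": 8,"tz": 0,"rx": 0,"ry": 0,"rz": 0,"hand": 1},{"tx": 6,"ty": 12,"tz": 0,"rx": 0,"ry": 0,"rz": 0,"hand": 1},{"tx": 6,"ty": 12,"tz": 0,"rx": 0,"ry": 0,"rz": 0,"hand": 1}]}}

```text
time: 26.02
position: [0.3614, 0.1591, 0.2406]
tool_rot: [-0.004, -0.669, 0.743, -0.0]
contact_force: [-1.5, 0.1, -0.5]
grip_width: 0.0482
```

```bash
python3 - <<'E'
from h import *
gp();t=robot.get_image("top");crop(t,95,160,255,280,5,"t23.png");cv2.imwrite("pics/t23f.png",t["color"][:,:,::-1])
s=robot.get_image("scene");crop(s,260,220,400,360,5,"s23.png")
E
```

```text
gauge mm -18.3 247.6 240.6
```

View pics/t23.png

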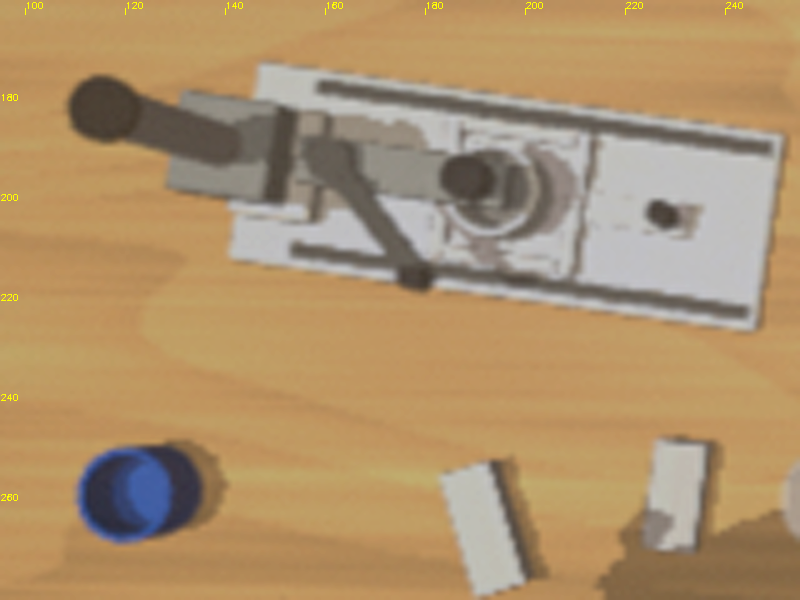

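View pics/s23.png

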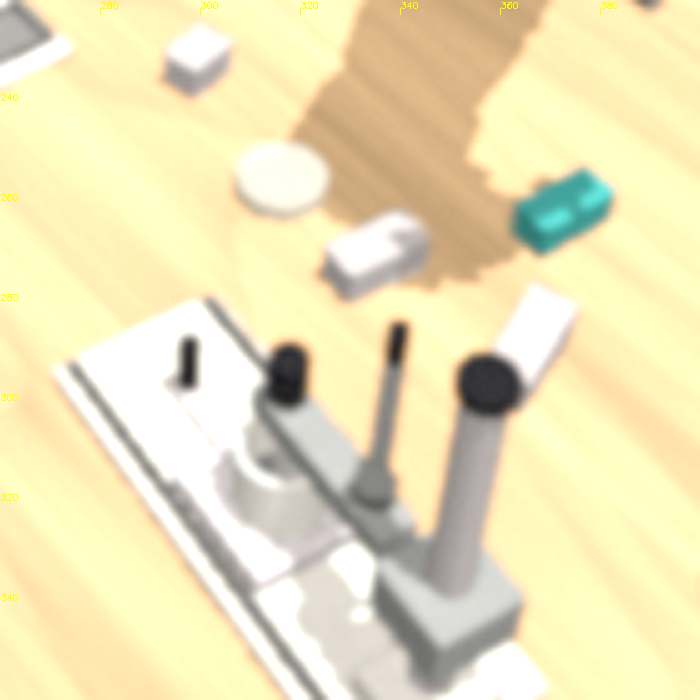

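View pics/t23f.png

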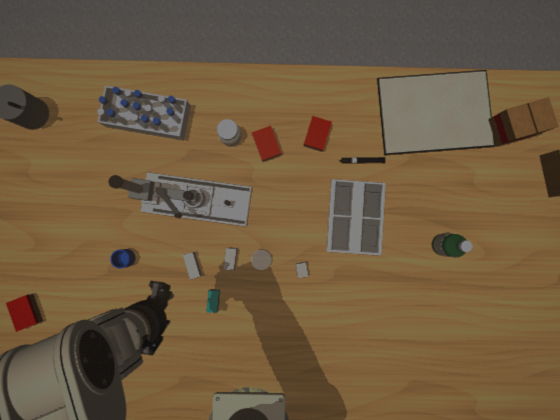

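```bash
python3 - <<'E'
from h import *
t=robot.get_image("top");s=robot.get_image("scene")
P=O+.07*gx
for uv,z in [((177.6,215),.140),((161.5,191.5),.125),((188.5,195),.134)]:
    X=pl(t,uv,z);print(X.round(4),((X-O)@gx).round(4),((X-O)@gy).round(4), np.arctan2(.07-(X-O)@gx,(X-O)@gy))
X=tri([(t,(177.6,215)),(s,(339.7,285.5))]);print(X,((X-O)@gx).round(4),((X-O)@gy).round(4),np.arctan2(.07-(X-O)@gx,(X-O)@gy))
K=tri([(t,(188.5,195)),(s,(317.5,290.5))]);print(K,((K-O)@gx).round(4),((K-O)@gy).round(4))
for th in (.8,.9):
  Q=P-.075*np.sin(th)*gx+.075*np.cos(th)*gy+[0,0,.140];print(th,proj(t,Q),proj(s,Q))
E
```

```text
[0.5618 0.1709 0.14  ] 0.0143 0.0496 0.8439050813897595
[0.6188 0.2161 0.125 ] 0.0652 -0.0024 2.036048823266709
[0.6109 0.148  0.134 ] -0.0033 -0.0017 1.593338127432252
[0.56011097 0.17418285 0.13414838] 0.0174 0.0516 0.7952472366464884
[0.60965372 0.15049755 0.12963399] -0.001 -0.0002
0.8 [176.63872032 216.0114121 ] [338.75889285 283.53772206]
0.9 [179.02724117 213.93743266] [335.62780774 283.13631368]
```

```bash
python3 - <<'E'
from h import *
d=robot.get_image("wrist");print(proj(d,O+.02*gx+.05*gy+[0,0,.14]));cv2.imwrite("pics/w24.png",d["color"][:,:,::-1])
gp()
E
```

```text
[ 42.90137333 255.26298762]
gauge mm -13.7 239.8 242.0
```

View pics/w24.png

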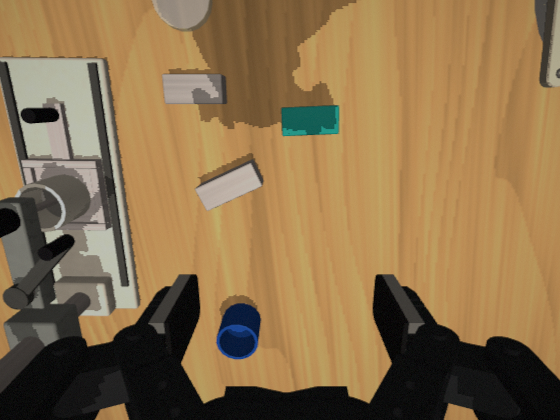

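Call:
{"name": "carry_out", "arguments": {"rows": [{"tx": -2,"ty": -3,"tz": -3,"rx": 0,"ry": 0,"rz": 0,"hand": 1},{"tx": -4,"ty": -6.5,"tz": -6,"rx": 0,"ry": 0,"rz": 0,"hand": 1},{"tx": -6.5,"ty": -10,"tz": -8,"rx": 0,"ry": 0,"rz": 0,"hand": 1},{"tx": -8,"ty": -13.5,"tz": -8,"rx": 0,"ry": 0,"rz": 0,"hand": 1},{"tx": -10,"ty": -16,"tz": -8,"rx": 0,"ry": 0,"rz": 0,"hand": 1}]}}

```text
time: 26.68
position: [0.5383, 0.2442, 0.3234]
tool_rot: [0.002, -0.668, 0.744, -0.002]
contact_force: [0.9, 0.8, 0.3]
grip_width: 0.0857
```

Call:
{"name": "carry_out", "arguments": {"rows": [{"tx": 0,"ty": 0,"tz": 0,"rx": 0,"ry": 0,"rz": 0,"hand": 1},{"tx": 0,"ty": 0,"tz": 0,"rx": 0,"ry": 0,"rz": 0,"hand": 1},{"tx": 0,"ty": 0,"tz": 0,"rx": 0,"ry": 0,"rz": 0,"hand": 1}]}}

```text
time: 26.93
position: [0.535, 0.2436, 0.3196]
tool_rot: [-0.002, -0.669, 0.743, -0.001]
contact_force: [-1.1, -0.0, 0.0]
grip_width: 0.0853
```

```bash
python3 - <<'E'
from h import *
d=robot.get_image("wrist");cv2.imwrite("pics/w25.png",d["color"][:,:,::-1])
gp()
print(proj(d,O+[0,0,.134]),proj(d,O+.07*gx+[0,0,.125]),[proj(d,O+.07*gx-.075*np.sin(a)*gx+.075*np.cos(a)*gy+[0,0,.14]).round(1) for a in (.75,.8,.85,.9)])
E
```

```text
gauge mm 83.4 84.4 321.0
[192.71718685  98.89159369] [200.87495759 173.1302003 ] [array([253. , 120.6]), array([250. , 117.6]), array([246.9, 114.6]), array([243.6, 111.9])]
```

View pics/w25.png

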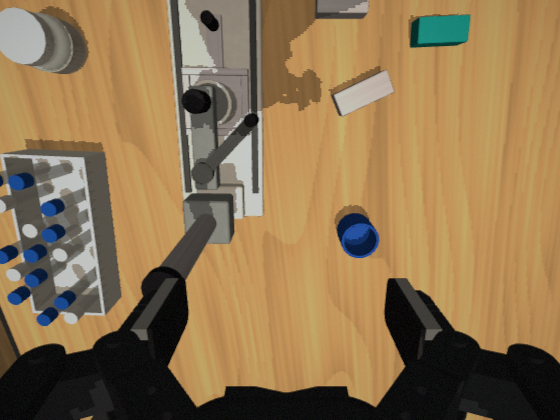

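```bash
python3 - <<'E'
from h import *
d=robot.get_image("wrist");crop(d,170,70,280,200,6,"w25c.png");gp()
E
```

```text
gauge mm 83.2 84.8 322.2
```

View pics/w25c.png

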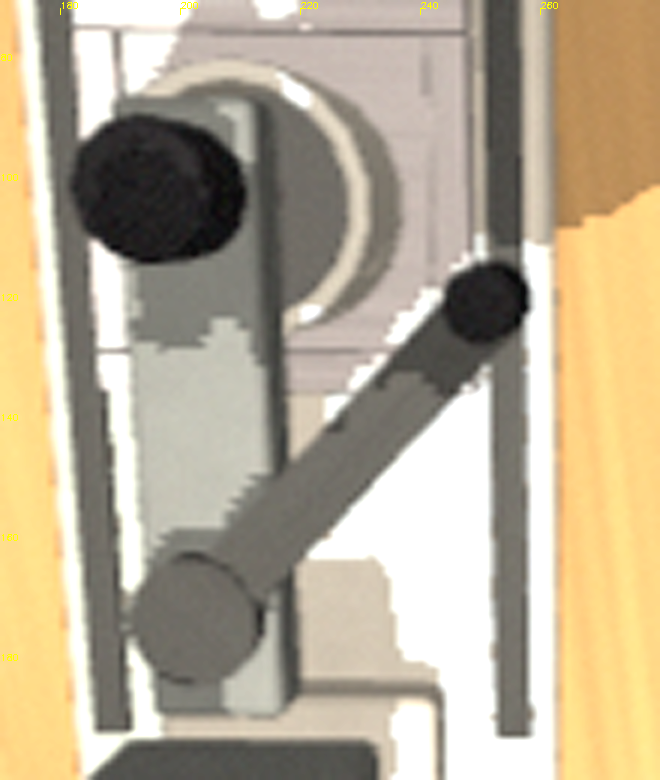

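```bash
python3 - <<'E'
from h import *
d=robot.get_image("wrist")
def ang(a,b,z=.111):
    v=pl(d,b,z)-pl(d,a,z); return np.arctan2(-(v@gx),v@gy), np.linalg.norm(v)
c=lambda x,y:(170+x/6,70+y/6)
print("left edge",ang(c(205,560),c(445,300)),"right",ang(c(265,600),c(500,360)))
print("arm right edge",ang(c(295,690),c(270,200),.104)[0]-np.pi/2,"arm left",ang(c(158,680),c(128,290),.104)[0]-np.pi/2)
print("rails",ang(c(110,730),c(62,0),.015)[0]-np.pi/2,ang(c(515,730),c(505,0),.015)[0]-np.pi/2)
for z in(.110,.12,.14): print("hub-pin",ang(c(198,617),c(487,302),z))
E
```

```text
left edge (np.float64(0.7877803243553945), np.float64(0.06118613865009147)) right (np.float64(0.7674999144236864), np.float64(0.058502894942253775))
arm right edge -0.010081654566629794 arm left -0.004978968732851641
rails -0.02355489757467244 -0.013988061044634348
hub-pin (np.float64(0.7940374311360469), np.float64(0.07453490162740957))
hub-pin (np.float64(0.794037431136047), np.float64(0.07243707451432876))
hub-pin (np.float64(0.7940374311360465), np.float64(0.06824142028816714))
```

```bash
python3 - <<'E'
from h import *
d=robot.get_image("wrist")
c=lambda x,y:(170+x/6,70+y/6)
g=lambda X:np.array([(X-O)@gx,(X-O)@gy])*1000
K=g(pl(d,c(145,188),.134));P=g(pl(d,c(487,302),.14));print(K,P)
P2=P-K; print("rel knob",P2, np.arctan2(70-P2[0],P2[1]), np.hypot(70-P2[0],P2[1]))
for z in(.105,.11,.115,.12,.14): print(z,g(pl(d,c(198,617),z))-K)
E
```

```text
[1.94413956 0.73239378] [18.60994167 53.35753183]
rel knob [16.66580212 52.62513805] 0.7920898743266662 74.92624252395608
0.105 [72.16056687 -4.00487162]
0.11 [71.20343391 -2.76653161]
0.115 [70.24630095 -1.52819161]
0.12 [69.28916799 -0.2898516 ]
0.14 [65.46063614  4.66350842]
```

```bash
python3 - <<'E'
from h import *
im=cv2.imread("pics/w18.png");d0={"color":im[:,:,::-1]};crop(d0,80,20,300,240,3,"w18c.png")
im=cv2.imread("pics/w21.png");d0={"color":im[:,:,::-1]};crop(d0,110,160,310,340,4,"w21d.png")
E
```

```text
(no output)
```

View pics/w18c.png

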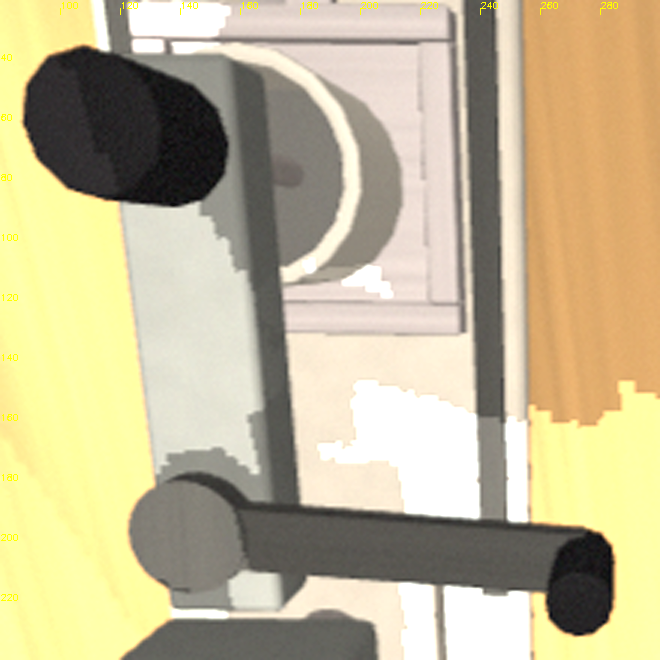

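View pics/w21d.png

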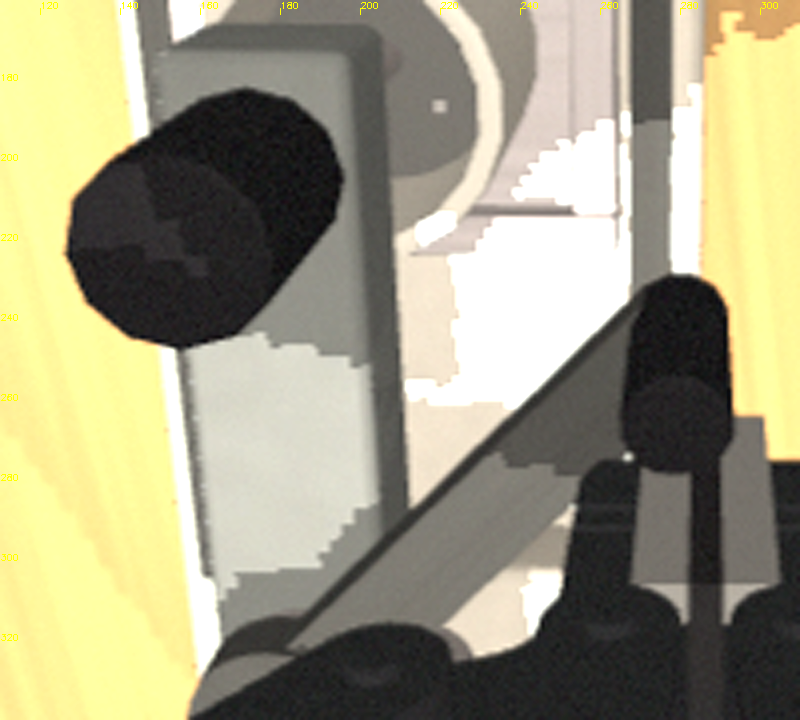

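```bash
python3 - <<'E'
from h import *
d=robot.get_image("wrist");p,R=pose()
Rc=np.array(d["R"])@R.as_matrix(); tc=np.array(d["R"])@p+np.array(d["t"])  # cam = Rc*tool+tc
def at(gX,gY,z,q):
    p=O+gX*gx+gY*gy+[0,0,z]; R=Ro.from_quat([q[1],q[2],q[3],q[0]])
    e=dict(d);e["R"]=Rc@R.inv().as_matrix();e["t"]=tc-e["R"]@p;return e
g=lambda X:np.array([(X-O)@gx,(X-O)@gy])*1000
for name,e,k,n in [("w18",at(.0989,.0805,.161,[-.001,-.668,.744,-.001]),(111,60.7),(273,221)),
                 ("w21",at(.0342,.0537,.1228,[.001,-.670,.743,.004]),(152.5,222.5),(279.5,266))]:
    K=g(pl(e,k,.134));P=g(pl(e,n,.14));q=P-K;print(name,K,P,q,np.arctan2(70-q[0],q[1]),np.hypot(70-q[0],q[1]))
E
```

```text
w18 [1.32417532 1.61464931] [76.69910482 74.71319614] [75.3749295  73.09854683] -0.07339782058231226 73.29588948466893
w21 [1.52791109 0.1383678 ] [18.08115155 51.68734223] [16.55324046 51.54897443] 0.803471073679902 74.25532216130826
```

The sweep measured 0.866 rad, from an apparent -0.073 (true value at least 0) to 0.79. With the hard stall under more than 13 N, that agrees with the lever being at its stop. Next is the rack view.

```bash
python3 - <<'E'
from h import *
rel([.57,-.20,.33],np.radians(-6));print(robot.sense()["qpos"].round(2))
E
```

```text
now [0.5336 0.2431 0.3235] [[-0.105, -0.994, 0.003], [-0.994, 0.105, -0.001], [0.0, -0.003, -1.0]]
turn option [ -0.    0.3 179.9]
turn option [-0.2 -0.  -0.1]
{'tx': np.float64(43.68), 'ty': np.float64(-8.29), 'tz': np.float64(-0.61)}
[ 0.43  0.41  0.48  1.64 -0.   -1.04]
```

Call:
{"name": "carry_out", "arguments": {"rows": [{"tx": 43.6,"ty": -8.3,"tz": 0,"rx": 0,"ry": 0,"rz": 0,"hand": 1},{"tx": 43.6,"ty": -8.3,"tz": 0,"rx": 0,"ry": 0,"rz": 0,"hand": 1},{"tx": 43.6,"ty": -8.3,"tz": 0,"rx": 0,"ry": 0,"rz": 0,"hand": 1},{"tx": 43.6,"ty": -8.3,"tz": 0,"rx": 0,"ry": 0,"rz": 0,"hand": 1},{"tx": 43.6,"ty": -8.3,"tz": 0,"rx": 0,"ry": 0,"rz": 0,"hand": 1}]}}

```text
time: 27.6
position: [0.5506, 0.0342, 0.3238]
tool_rot: [0.001, -0.669, 0.743, -0.002]
contact_force: [1.0, -0.6, -0.2]
grip_width: 0.0855
```

```bash
python3 - <<'E'
from h import *
rel([.57,-.20,.33],np.radians(-6))
E
```

```text
now [0.5506 0.0342 0.3238] [[-0.105, -0.995, 0.004], [-0.995, 0.105, -0.001], [0.001, -0.004, -1.0]]
turn option [-1.0e-01  4.0e-01  1.8e+02]
turn option [-0.2 -0.1 -0. ]
{'tx': np.float64(23.09), 'ty': np.float64(-4.38), 'tz': np.float64(-0.57)}
```

Call:
{"name": "carry_out", "arguments": {"rows": [{"tx": 23,"ty": -4.4,"tz": -0.5,"rx": 0,"ry": 0,"rz": 0,"hand": 1},{"tx": 23,"ty": -4.4,"tz": -0.5,"rx": 0,"ry": 0,"rz": 0,"hand": 1},{"tx": 23,"ty": -4.4,"tz": -0.5,"rx": 0,"ry": 0,"rz": 0,"hand": 1},{"tx": 23,"ty": -4.4,"tz": -0.5,"rx": 0,"ry": 0,"rz": 0,"hand": 1},{"tx": 23,"ty": -4.4,"tz": -0.5,"rx": 0,"ry": 0,"rz": 0,"hand": 1}]}}

```text
time: 28.02
position: [0.568, -0.1735, 0.3289]
tool_rot: [0.001, -0.669, 0.743, -0.002]
contact_force: [0.1, -0.2, 1.0]
grip_width: 0.0855
```

Call:
{"name": "carry_out", "arguments": {"rows": [{"tx": 2,"ty": 0,"tz": 0,"rx": 0,"ry": 0,"rz": 0,"hand": 1},{"tx": 2,"ty": 0,"tz": 0,"rx": 0,"ry": 0,"rz": 0,"hand": 1},{"tx": 2,"ty": 0,"tz": 0,"rx": 0,"ry": 0,"rz": 0,"hand": 1}]}}

```text
time: 28.27
position: [0.5659, -0.1927, 0.328]
tool_rot: [0.0, -0.668, 0.744, -0.001]
contact_force: [-0.3, 0.4, -0.1]
grip_width: 0.0851
```

```bash
python3 - <<'E'
from h import *
d=robot.get_image("wrist");crop(d,0,0,560,420,1,"w26f.png")
print(pose()[0],robot.sense()["qpos"].round(2))
for X in [[.6715,-.2116,.014],[.6652,-.3581,.014],[.4691,-.3472,.014],[.4755,-.2009,.014]]: print(proj(d,X))
E
```

```text
[ 0.56619292 -0.19147374  0.32802887] [-0.33  0.43  0.53  1.66 -0.   -1.79]
[205.99428973 160.4577646 ]
[189.4433504   39.02405001]
[352.70190842  29.39312645]
[353.22523855 152.61275745]
```

View pics/w26f.png

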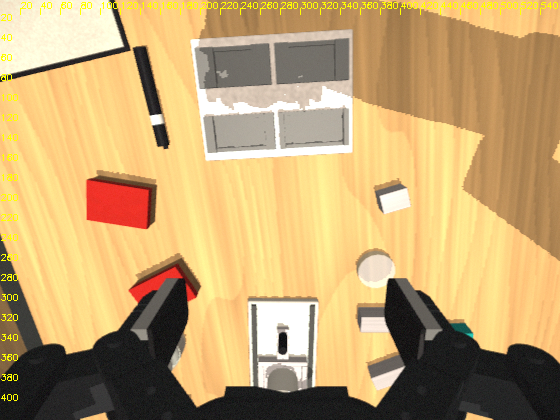

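Call:
{"name": "carry_out", "arguments": {"rows": [{"tx": 3,"ty": 0,"tz": 4,"rx": 0,"ry": 0,"rz": 0,"hand": 1},{"tx": 6,"ty": 0,"tz": 8,"rx": 0,"ry": 0,"rz": 0,"hand": 1},{"tx": 6,"ty": 0,"tz": 9,"rx": 0,"ry": 0,"rz": 0,"hand": 1},{"tx": 6,"ty": 0,"tz": 9,"rx": 0,"ry": 0,"rz": 0,"hand": 1},{"tx": 6,"ty": 0,"tz": 9,"rx": 0,"ry": 0,"rz": 0,"hand": 1}]}}

```text
time: 28.73
position: [0.5599, -0.2495, 0.2366]
tool_rot: [-0.0, -0.669, 0.743, 0.001]
contact_force: [0.2, 0.4, 0.5]
grip_width: 0.0851
```

Call:
{"name": "carry_out", "arguments": {"rows": [{"tx": 0,"ty": 0,"tz": 0,"rx": 0,"ry": 0,"rz": 0,"hand": 1},{"tx": 0,"ty": 0,"tz": 0,"rx": 0,"ry": 0,"rz": 0,"hand": 1}]}}

```text
time: 28.9
position: [0.5622, -0.2502, 0.2401]
tool_rot: [0.001, -0.67, 0.743, -0.003]
contact_force: [0.4, -0.5, 2.0]
grip_width: 0.0853
```

```bash
python3 - <<'E'
from h import *
import pickle
d=robot.get_image("wrist");pickle.dump({k:np.array(v) for k,v in d.items()},open("rack.pkl","wb"))
crop(d,140,0,400,220,3,"w27.png")
print(pose()[0])
E
```

```text
[ 0.56221202 -0.25031372  0.23996888]
```

View pics/w27.png

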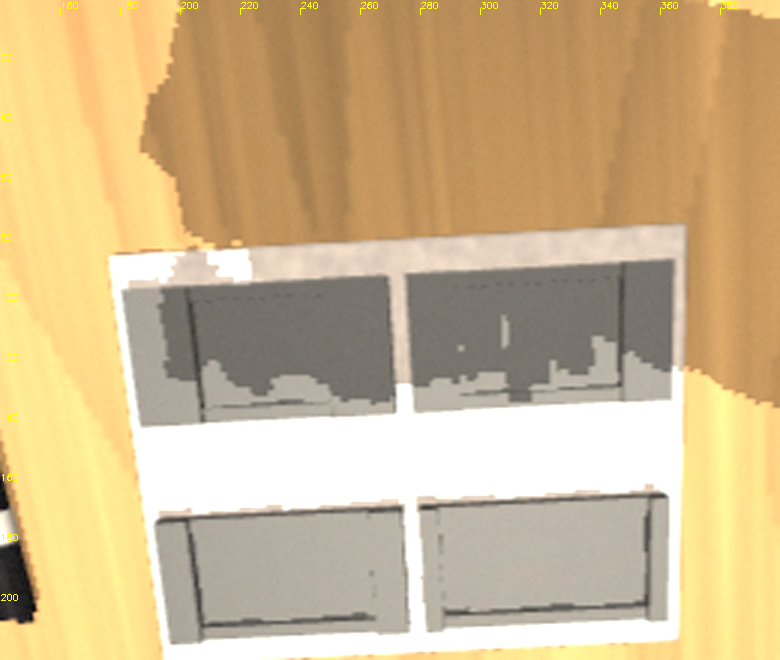

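```bash
python3 - <<'E'
from h import *
import pickle
d=pickle.load(open("rack.pkl","rb"))
g=cv2.cvtColor(d["color"],cv2.COLOR_RGB2GRAY)[75:220,170:375]
g=cv2.createCLAHE(4,(6,6)).apply(g);g=cv2.resize(g,None,fx=3.9,fy=3.9,interpolation=cv2.INTER_CUBIC)
for u in range(180,375,20):cv2.putText(g,str(u),(int((u-170)*3.9),10),0,.35,0,1)
for v in range(80,220,20):cv2.putText(g,str(v),(0,int((v-75)*3.9)),0,.35,0,1)
cv2.imwrite("pics/w27c.png",g)
E
```

```text
(no output)
```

View pics/w27c.png

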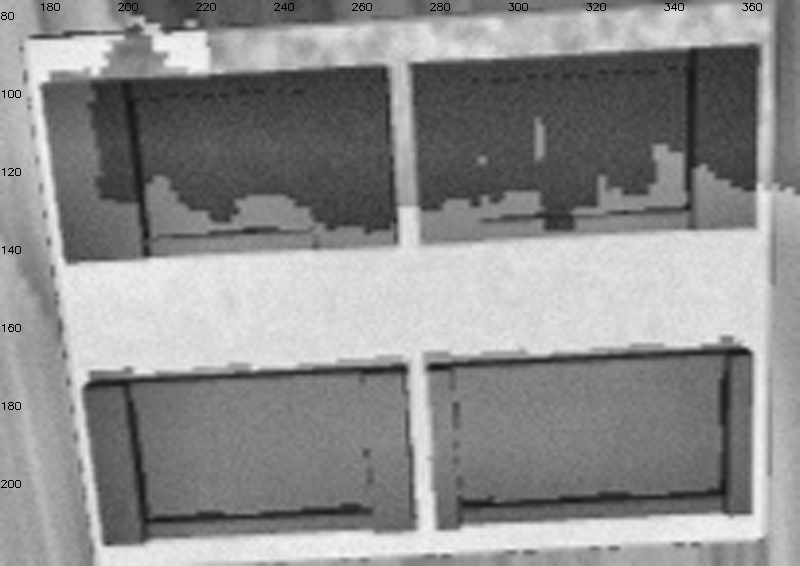

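```bash
python3 - <<'E'
from h import *
import pickle
d=pickle.load(open("rack.pkl","rb"))
c=lambda x,y:(170+x/3.9,75+y/3.9)
for n,a,b in [("TL",c(135,170),c(310,165)),("TR lo",c(480,219),c(690,209)),("TR up",c(455,85),c(688,68)),("BL",c(138,450),c(367,440)),("BR",c(458,440),c(725,430))]:
    A=pl(d,a,.012);B=pl(d,b,.012);print(n,A[:2].round(4),B[:2].round(4),np.linalg.norm(A-B).round(4))
# grey bay extents
for n,pts in [("TL",[(42,85),(388,66),(395,246),(66,262)]),("TR",[(412,64),(757,45),(757,228),(419,243)]),("BL",[(85,382),(407,366),(414,528),(103,545)]),("BR",[(427,366),(750,350),(752,515),(436,528)])]:
    P=np.array([pl(d,c(*p),.016)[:2] for p in pts]);print(n,P.mean(0).round(4),np.linalg.norm(P[0]-P[1]).round(4),np.linalg.norm(P[1]-P[2]).round(4),np.degrees(np.arctan2(*(P[0]-P[1])[::-1])).round(2),np.degrees(np.arctan2(*(P[3]-P[2])[::-1])).round(2))
o=[(28,38),(762,20)]
E
```

```text
TL [ 0.641  -0.3233] [ 0.594  -0.3198] 0.0471
TR lo [ 0.5501 -0.3011] [ 0.4934 -0.2979] 0.0568
TR up [ 0.5533 -0.336 ] [ 0.4922 -0.3339] 0.0612
BL [ 0.6536 -0.247 ] [ 0.588  -0.2433] 0.0657
BR [ 0.5622 -0.2407] [ 0.4865 -0.2359] 0.0759
TL [ 0.6168 -0.3219] 0.0905 0.0458 -2.94 -3.13
TR [ 0.5206 -0.317 ] 0.0891 0.0461 -2.93 -3.37
BL [ 0.6207 -0.2427] 0.0899 0.047 -2.96 -2.51
BR [ 0.5249 -0.2375] 0.0892 0.0476 -2.97 -3.32
```

Ray-cast pocket lengths:

| Bay in view | Length (mm) | Block | Centre |
|---|---|---|---|
| Top-left | 47 | a | (.616,-.322) |
| Top-right | 57–61 | b | – |
| Bottom-left | 66 | c | (.6205,-.242) |
| Bottom-right | 76 | d | (.5247,-.237) |

First I pick block a.

```bash
python3 - <<'E'
from h import *
t=robot.get_image("top")
hsv=cv2.cvtColor(t["color"],cv2.COLOR_RGB2HSV);m=((hsv[...,1]<60)&(hsv[...,2]>110)).astype(np.uint8);m[:240]=0;m[310:]=0
n,l,st,c=cv2.connectedComponentsWithStats(m)
for i in range(1,n):
    if st[i,4]>60: print(c[i].round(1),[np.round(x,1) for x in cv2.minAreaRect(np.array([pl(t,p,.028)[:2]*1000 for p in np.argwhere(l==i)[:,::-1]],np.float32))])
rel([.427,-.134,.18],np.radians(100.5))
E
```

```text
[345.7 247.1] [array([ 491.8, -248.4]), array([34.6, 96.2]), np.float64(1.2)]
[384.3 244. ] [array([ 500.5, -353.7]), array([14.7, 35.1]), np.float64(56.8)]
[408.6 277.2] [array([ 421.4, -411.7]), array([182.6, 283.4]), np.float64(1.1)]
[457.4 256.6] [array([ 470.7, -549.6]), array([ 20. , 109.9]), np.float64(61.8)]
[465.3 260.6] [array([ 460.9, -570.5]), array([ 19.5, 131.4]), np.float64(59.3)]
[229.1 258.9] [array([452.4,  59.6]), array([25.2, 55.8]), np.float64(83.5)]
[190.6 265.5] [array([433.1, 161.1]), array([67.1, 26.1]), np.float64(19.1)]
[260.3 261.2] [array([446., -24.]), array([31.7, 45.3]), np.float64(1.2)]
[301.6 270.1] [array([ 427.1, -133.7]), array([36. , 26.7]), np.float64(10.5)]
now [ 0.562  -0.2505  0.2396] [[-0.103, -0.995, 0.005], [-0.995, 0.103, -0.003], [0.003, -0.006, -1.0]]
turn option [-0.4  0.1 73.6]
turn option [-1.000e-01 -4.000e-01 -1.064e+02]
{'tx': np.float64(-10.2), 'ty': np.float64(14.67), 'tz': np.float64(5.86)}
```

Call:
{"name": "carry_out", "arguments": {"rows": [{"tx": -10.2,"ty": 14.7,"tz": 4,"rx": 0,"ry": 0,"rz": 73.6,"hand": 1},{"tx": -10.2,"ty": 14.7,"tz": 4,"rx": 0,"ry": 0,"rz": 73.6,"hand": 1},{"tx": -10.2,"ty": 14.7,"tz": 4,"rx": 0,"ry": 0,"rz": 73.6,"hand": 1},{"tx": -10.2,"ty": 14.7,"tz": 4,"rx": 0,"ry": 0,"rz": 73.6,"hand": 1},{"tx": -10.2,"ty": 14.7,"tz": 4,"rx": 0,"ry": 0,"rz": 73.6,"hand": 1}]}}

```text
time: 29.42
position: [0.4203, -0.131, 0.196]
tool_rot: [-0.001, -0.406, 0.914, 0.001]
contact_force: [-0.6, -0.9, -0.6]
grip_width: 0.0854
```

```bash
python3 - <<'E'
from h import *
rel([.427,-.134,.18],np.radians(100.5))
E
```

```text
now [ 0.4203 -0.131   0.196 ] [[-0.67, -0.742, -0.003], [-0.742, 0.67, 0.001], [0.002, 0.003, -1.0]]
turn option [ 0.1 -0.1 37.4]
turn option [ 2.000e-01  1.000e-01 -1.426e+02]
{'tx': np.float64(-0.23), 'ty': np.float64(-0.7), 'tz': np.float64(1.6)}
```

Call:
{"name": "carry_out", "arguments": {"rows": [{"tx": -0.2,"ty": -0.5,"tz": 1,"rx": 0,"ry": 0,"rz": 37.4,"hand": 1},{"tx": -0.2,"ty": -0.5,"tz": 1,"rx": 0,"ry": 0,"rz": 37.4,"hand": 1},{"tx": -0.2,"ty": -0.5,"tz": 1,"rx": 0,"ry": 0,"rz": 37.4,"hand": 1},{"tx": -0.2,"ty": -0.5,"tz": 1,"rx": 0,"ry": 0,"rz": 37.4,"hand": 1},{"tx": -0.2,"ty": -0.5,"tz": 1,"rx": 0,"ry": 0,"rz": 37.4,"hand": 1}]}}

```text
time: 29.83
position: [0.4312, -0.136, 0.1882]
tool_rot: [0.002, -0.105, 0.994, -0.001]
contact_force: [-0.4, -0.1, -0.2]
grip_width: 0.0854
```

Call:
{"name": "carry_out", "arguments": {"rows": [{"tx": 0,"ty": 0,"tz": 0,"rx": 0,"ry": 0,"rz": 1.6,"hand": 1},{"tx": 0,"ty": 0,"tz": 0,"rx": 0,"ry": 0,"rz": 1.6,"hand": 1}]}}

```text
time: 30.0
position: [0.4312, -0.1361, 0.188]
tool_rot: [0.002, -0.094, 0.996, -0.001]
contact_force: [-0.5, 0.1, 0.0]
grip_width: 0.0855
```

```bash
python3 - <<'E'
from h import *
d=robot.get_image("wrist");cv2.imwrite("pics/w28.png",d["color"][:,:,::-1])
rel([.427,-.134,.007],np.radians(100.5));print(proj(d,[.427,-.134,.028]))
E
```

```text
now [ 0.4311 -0.1361  0.1879] [[-0.982, -0.188, 0.003], [-0.188, 0.982, -0.002], [-0.003, -0.003, -1.0]]
turn option [-0.2  0.2  0.3]
turn option [  -0.3   -0.2 -179.7]
{'tx': np.float64(0.41), 'ty': np.float64(0.33), 'tz': np.float64(18.08)}
[288.97923471 190.80584531]
```

View pics/w28.png

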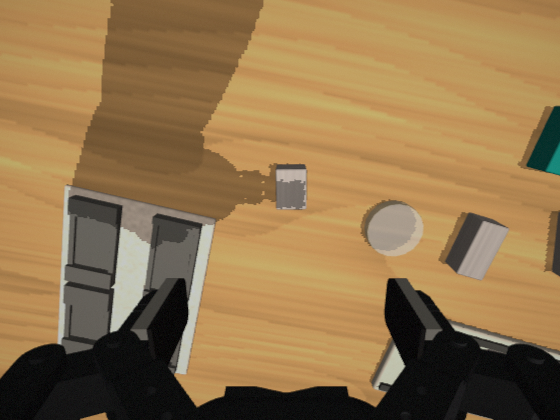

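Block a: top face centred at (291,190) and aligned with the jaws. It's the only short steel bar.

```bash
python3 - <<'E'
from h import *
d=robot.get_image("wrist");crop(d,250,140,340,230,6,"w28c.png")
X=pl(d,(291.5,190),.028);print(X);rel([X[0],X[1],.05])
for a,b in [((276,171),(276,209)),((276,190),(307,190))]: print(np.linalg.norm(pl(d,a,.028)-pl(d,b,.028)))
E
```

```text
[ 0.42563704 -0.13193346  0.028     ]
now [ 0.431  -0.1361  0.1877] [[-0.982, -0.188, 0.003], [-0.188, 0.982, -0.002], [-0.003, -0.003, -1.0]]
{'tx': np.float64(0.48), 'ty': np.float64(0.55), 'tz': np.float64(13.76)}
0.0355184280891855
0.028181443000960926
```

View pics/w28c.png

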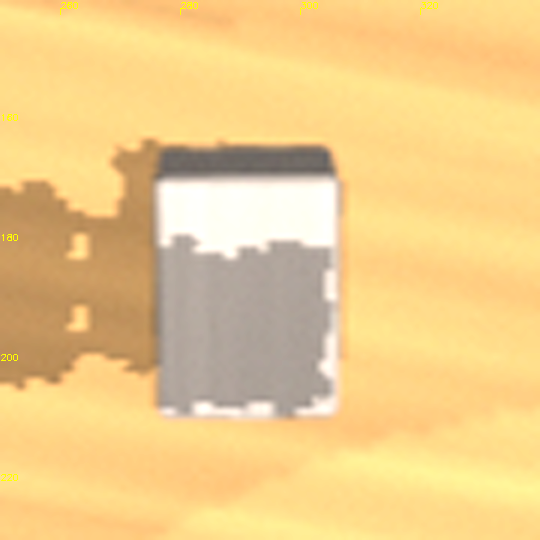

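Call:
{"name": "carry_out", "arguments": {"rows": [{"tx": 0.4,"ty": 0.5,"tz": 4,"rx": 0,"ry": 0,"rz": 0,"hand": 1},{"tx": 0.4,"ty": 0.5,"tz": 8,"rx": 0,"ry": 0,"rz": 0,"hand": 1},{"tx": 0.4,"ty": 0.5,"tz": 12,"rx": 0,"ry": 0,"rz": 0,"hand": 1},{"tx": 0.4,"ty": 0.5,"tz": 14,"rx": 0,"ry": 0,"rz": 0,"hand": 1},{"tx": 0.4,"ty": 0.5,"tz": 14,"rx": 0,"ry": 0,"rz": 0,"hand": 1}]}}

```text
time: 30.52
position: [0.4218, -0.131, 0.0428]
tool_rot: [-0.004, -0.094, 0.996, 0.001]
contact_force: [-0.9, 0.5, -0.3]
grip_width: 0.0855
```

Call:
{"name": "carry_out", "arguments": {"rows": [{"tx": 0,"ty": 0,"tz": 0,"rx": 0,"ry": 0,"rz": 0,"hand": 1},{"tx": 0,"ty": 0,"tz": 0,"rx": 0,"ry": 0,"rz": 0,"hand": 1}]}}

```text
time: 30.68
position: [0.4273, -0.1328, 0.0483]
tool_rot: [0.002, -0.094, 0.996, -0.001]
contact_force: [0.4, 0.3, -0.0]
grip_width: 0.0855
```

```bash
python3 - <<'E'
from h import *
d=robot.get_image("wrist");cv2.imwrite("pics/w29.png",d["color"][:,:,::-1])
rel([.426,-.1325,.0075],np.radians(100.5))
E
```

```text
now [ 0.4277 -0.1329  0.0487] [[-0.982, -0.187, 0.005], [-0.187, 0.982, -0.003], [-0.005, -0.004, -1.0]]
turn option [-0.2  0.3  0.3]
turn option [  -0.4   -0.3 -179.7]
{'tx': np.float64(0.18), 'ty': np.float64(0.09), 'tz': np.float64(4.12)}
```

View pics/w29.png

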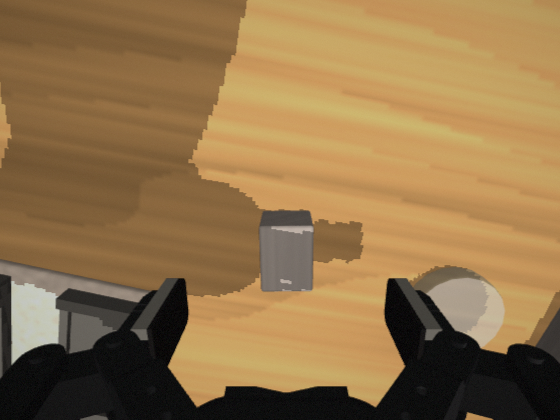

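Call:
{"name": "carry_out", "arguments": {"rows": [{"tx": 0.1,"ty": 0,"tz": 2,"rx": 0,"ry": 0,"rz": 0,"hand": 1},{"tx": 0.1,"ty": 0,"tz": 3.8,"rx": 0,"ry": 0,"rz": 0,"hand": 0.8},{"tx": 0.1,"ty": 0,"tz": 4,"rx": 0,"ry": 0,"rz": 0,"hand": 0.6},{"tx": 0.1,"ty": 0,"tz": 4,"rx": 0,"ry": 0,"rz": 0,"hand": 0.3},{"tx": 0.1,"ty": 0,"tz": 4,"rx": 0,"ry": 0,"rz": 0,"hand": 0.2}]}}

```text
time: 31.15
position: [0.426, -0.133, 0.0082]
tool_rot: [0.002, -0.094, 0.996, -0.001]
contact_force: [-0.1, 0.2, 0.5]
grip_width: 0.0387
```

Call:
{"name": "carry_out", "arguments": {"rows": [{"tx": 0,"ty": 0,"tz": 0,"rx": 0,"ry": 0,"rz": 0,"hand": 0.2},{"tx": 0,"ty": 0,"tz": 0,"rx": 0,"ry": 0,"rz": 0,"hand": 0.1},{"tx": 0,"ty": 0,"tz": 0,"rx": 0,"ry": 0,"rz": 0,"hand": 0.1},{"tx": 0,"ty": 0,"tz": 0,"rx": 0,"ry": 0,"rz": 0,"hand": 0.1}]}}

```text
time: 31.48
position: [0.4264, -0.1331, 0.0085]
tool_rot: [0.002, -0.094, 0.996, -0.001]
contact_force: [-0.7, -0.7, 6.3]
grip_width: 0.0269
```

Call:
{"name": "carry_out", "arguments": {"rows": [{"tx": 0,"ty": 0,"tz": -2,"rx": 0,"ry": 0,"rz": 0,"hand": 0.1},{"tx": 0,"ty": 0,"tz": -6,"rx": 0,"ry": 0,"rz": 0,"hand": 0.1},{"tx": 0,"ty": 0,"tz": -10,"rx": 0,"ry": 0,"rz": 0,"hand": 0.1},{"tx": 0,"ty": 0,"tz": -12,"rx": 0,"ry": 0,"rz": 6,"hand": 0.1},{"tx": 0,"ty": 0,"tz": -12,"rx": 0,"ry": 0,"rz": 12,"hand": 0.1}]}}

```text
time: 31.9
position: [0.4285, -0.1336, 0.1326]
tool_rot: [0.006, 0.014, 1.0, -0.002]
contact_force: [0.2, 0.3, -3.5]
grip_width: 0.027
```

```bash
python3 - <<'E'
from h import *
rel([.6163,-.3221,.12],np.radians(87));print(robot.sense()["grip_width"])
E
```

```text
now [ 0.4285 -0.1336  0.1326] [[-1.0, 0.027, 0.012], [0.027, 1.0, -0.005], [-0.012, -0.005, -1.0]]
turn option [-0.3  0.7  1.5]
turn option [  -1.1   -0.4 -178.5]
{'tx': np.float64(-19.27), 'ty': np.float64(-18.32), 'tz': np.float64(1.58)}
0.026962074863920257
```

Call:
{"name": "carry_out", "arguments": {"rows": [{"tx": -19.3,"ty": -18.3,"tz": 0.5,"rx": 0,"ry": 0.3,"rz": 1.5,"hand": 0.1},{"tx": -19.3,"ty": -18.3,"tz": 0.5,"rx": 0,"ry": 0.3,"rz": 1.5,"hand": 0.1},{"tx": -19.3,"ty": -18.3,"tz": 0.5,"rx": 0,"ry": 0.3,"rz": 1.5,"hand": 0.1},{"tx": -19.3,"ty": -18.3,"tz": 0.5,"rx": 0,"ry": 0.3,"rz": 1.5,"hand": 0.1},{"tx": -19.3,"ty": -18.3,"tz": 0.5,"rx": 0,"ry": 0.3,"rz": 1.5,"hand": 0.1}]}}

```text
time: 32.32
position: [0.5735, -0.2803, 0.1235]
tool_rot: [-0.002, 0.024, 1.0, -0.001]
contact_force: [1.5, -0.2, -1.3]
grip_width: 0.0267
```

```bash
python3 - <<'E'
from h import *
rel([.6163,-.3221,.12],np.radians(87));print(robot.sense()["grip_width"])
E
```

```text
now [ 0.5735 -0.2803  0.1235] [[-0.999, 0.048, -0.004], [0.048, 0.999, -0.001], [0.004, -0.002, -1.0]]
turn option [-0.1 -0.2  0.2]
turn option [ 3.000e-01 -1.000e-01 -1.798e+02]
{'tx': np.float64(-4.48), 'ty': np.float64(-3.97), 'tz': np.float64(0.34)}
0.026678881222900727
```

Call:
{"name": "carry_out", "arguments": {"rows": [{"tx": -2.5,"ty": -2.2,"tz": 0,"rx": 0,"ry": 0,"rz": 0,"hand": 0.1},{"tx": -4.5,"ty": -4,"tz": 1,"rx": 0,"ry": 0,"rz": 0,"hand": 0.1},{"tx": -4.5,"ty": -4,"tz": 3,"rx": 0,"ry": 0,"rz": 0,"hand": 0.1},{"tx": -4.5,"ty": -4,"tz": 4,"rx": 0,"ry": 0,"rz": 0,"hand": 0.1},{"tx": -4.5,"ty": -4,"tz": 4,"rx": 0,"ry": 0,"rz": 0,"hand": 0.1}]}}

```text
time: 32.73
position: [0.6124, -0.3198, 0.0787]
tool_rot: [-0.006, 0.024, 1.0, 0.001]
contact_force: [-1.1, 1.3, -3.3]
grip_width: 0.0265
```

Call:
{"name": "carry_out", "arguments": {"rows": [{"tx": 0,"ty": 0,"tz": 0,"rx": 0,"ry": 0,"rz": 0,"hand": 0.1},{"tx": 0,"ty": 0,"tz": 0,"rx": 0,"ry": 0,"rz": 0,"hand": 0.1}]}}

```text
time: 32.9
position: [0.6152, -0.3206, 0.0842]
tool_rot: [-0.002, 0.024, 1.0, -0.001]
contact_force: [-0.5, 0.1, -2.0]
grip_width: 0.0265
```

```bash
python3 - <<'E'
from h import *
d=robot.get_image("wrist");cv2.imwrite("pics/w30.png",d["color"][:,:,::-1])
rel([.6163,-.3221,.019],np.radians(87))
E
```

```text
now [ 0.6157 -0.3208  0.0849] [[-0.999, 0.048, -0.002], [0.048, 0.999, -0.002], [0.002, -0.002, -1.0]]
turn option [-0.1 -0.1  0.3]
turn option [   0.2   -0.2 -179.7]
{'tx': np.float64(-0.08), 'ty': np.float64(-0.11), 'tz': np.float64(6.59)}
```

View pics/w30.png

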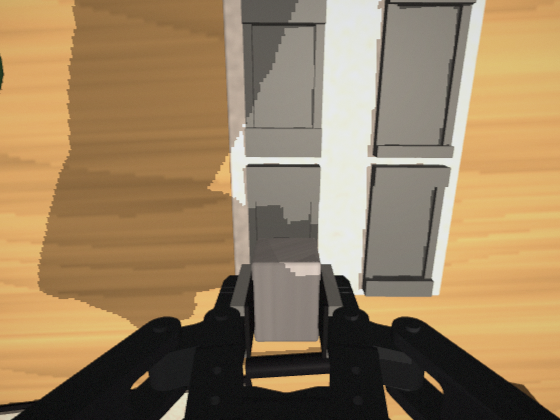

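```bash
python3 - <<'E'
from h import *
d=robot.get_image("wrist");crop(d,220,130,350,380,3,"w30c.png")
p,R=pose()
for uv in [(253,310),(320,310),(286,277),(286,341)]: print(R.inv().apply(pl(d,uv,p[2]+.0195)-p).round(4))
X=pl(d,(283,150),.012);print(X)
E
```

```text
[-0.0019 -0.0131 -0.0195]
[-0.0018  0.0147 -0.0195]
[ 0.0134  0.0006 -0.0195]
[-0.0172  0.0006 -0.0195]
[ 0.56338412 -0.31999107  0.012     ]
```

View pics/w30c.png

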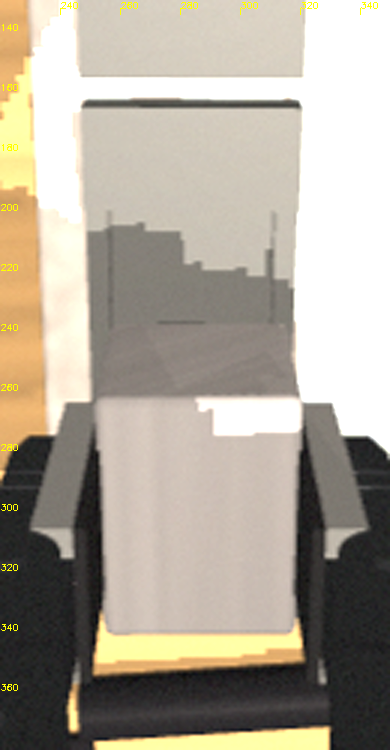

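```bash
python3 - <<'E'
from h import *
d=robot.get_image("wrist")
p,R=pose();print(p)
f=lambda uv,z:R.inv().apply(pl(d,uv,z)-p).round(4)
print("lips inner",f((256,225),.012),f((309.5,225),.012),"near end",f((282.5,201),.018),f((282.5,201),.01))
print("grey bay near edge",f((283,165),.018),"side edges",f((248,190),.018),f((317,190),.018))
print("bay a nominal",R.inv().apply(np.array([.6163,-.3221,.012])-p))
E
```

```text
[ 0.61599798 -0.32108161  0.08513773]
lips inner [ 0.0024 -0.0196  0.0732] [0.0024 0.0163 0.0731] near end [ 0.0208 -0.0017  0.0672] [ 0.0185 -0.0018  0.0752]
grey bay near edge [ 0.0438 -0.0014  0.0672] side edges [ 0.0279 -0.0235  0.0672] [0.028  0.0201 0.0671]
bay a nominal [-0.00045678 -0.00081144  0.07313951]
```

Call:
{"name": "carry_out", "arguments": {"rows": [{"tx": -0.25,"ty": -0.22,"tz": 1,"rx": 0,"ry": 0,"rz": 0.2,"hand": 0.1},{"tx": -0.25,"ty": -0.22,"tz": 3,"rx": 0,"ry": 0,"rz": 0.2,"hand": 0.1},{"tx": -0.25,"ty": -0.22,"tz": 4.5,"rx": 0,"ry": 0,"rz": 0.2,"hand": 0.1},{"tx": -0.25,"ty": -0.22,"tz": 4.8,"rx": 0,"ry": 0,"rz": 0.2,"hand": 0.1},{"tx": -0.25,"ty": -0.22,"tz": 4.8,"rx": 0,"ry": 0,"rz": 0.2,"hand": 0.1}]}}

```text
time: 33.47
position: [0.6163, -0.3229, 0.0332]
tool_rot: [-0.004, 0.026, 1.0, 0.0]
contact_force: [-0.4, -0.2, -2.4]
grip_width: 0.0266
```

Call:
{"name": "carry_out", "arguments": {"rows": [{"tx": 0,"ty": 0,"tz": 0,"rx": 0,"ry": 0,"rz": 0,"hand": 0.1},{"tx": 0,"ty": 0,"tz": 0,"rx": 0,"ry": 0,"rz": 0,"hand": 0.1}]}}

```text
time: 33.63
position: [0.6186, -0.3241, 0.0365]
tool_rot: [-0.001, 0.026, 1.0, -0.001]
contact_force: [0.4, -0.5, -2.6]
grip_width: 0.0265
```

```bash
python3 - <<'E'
from h import *
d=robot.get_image("wrist");crop(d,210,130,360,380,3,"w31.png")
p,R=pose();print(p,R.as_matrix()[:,2])
print("bay a nominal",R.inv().apply(np.array([.6163,-.3221,.012])-p))
E
```

```text
[ 0.61864935 -0.32414827  0.03667046] [-0.00146214 -0.00262385 -0.99999549]
bay a nominal [0.00241952 0.00199046 0.02466841]
```

View pics/w31.png

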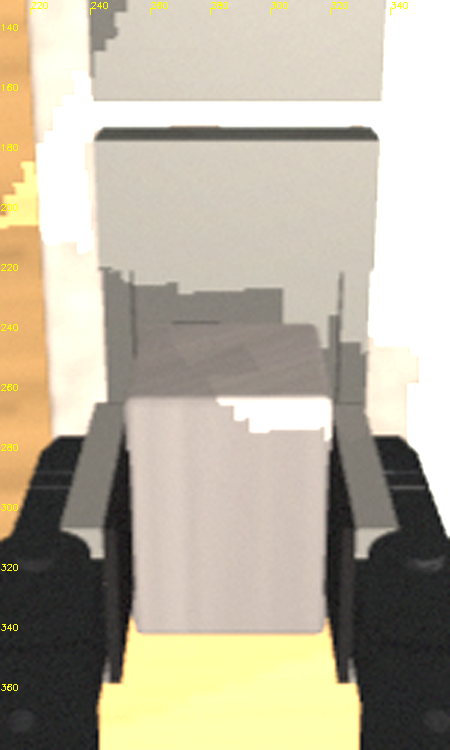

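```bash
python3 - <<'E'
from h import *
d=robot.get_image("wrist")
p,R=pose();print(p)
f=lambda uv,z:(R.inv().apply(pl(d,uv,z)-p)*1000).round(1)
b=p[2]-.0085
print("block front bottom",f((256.7,238),b),f((315.7,238),b))
print("lips",f((254,232),.014),f((323.7,232),.014),"near end",f((289,220.5),.018))
E
```

```text
[ 0.61857821 -0.32409377  0.03662362]
block front bottom [ 18.7 -13.6   8.6] [18.7 14.5  8.5]
lips [ 16.4 -16.2  22.7] [16.4 19.9 22.6] near end [24.   1.9 18.7]
```

Call:
{"name": "carry_out", "arguments": {"rows": [{"tx": 0,"ty": 0.14,"tz": 0.4,"rx": 0,"ry": 0,"rz": 0,"hand": 0.1},{"tx": 0,"ty": 0.14,"tz": 0.9,"rx": 0,"ry": 0,"rz": 0,"hand": 0.1},{"tx": 0,"ty": 0.14,"tz": 1.3,"rx": 0,"ry": 0,"rz": 0,"hand": 0.1},{"tx": 0,"ty": 0.14,"tz": 1.6,"rx": 0,"ry": 0,"rz": 0,"hand": 0.1},{"tx": 0,"ty": 0.14,"tz": 1.7,"rx": 0,"ry": 0,"rz": 0,"hand": 0.1}]}}

```text
time: 34.15
position: [0.6172, -0.322, 0.0187]
tool_rot: [-0.002, 0.026, 1.0, -0.001]
contact_force: [-4.2, 2.5, 7.2]
grip_width: 0.0266
```

Call:
{"name": "carry_out", "arguments": {"rows": [{"tx": 0,"ty": 0,"tz": 0.05,"rx": 0,"ry": 0,"rz": 0,"hand": 0.1},{"tx": 0,"ty": 0,"tz": 0.05,"rx": 0,"ry": 0,"rz": 0,"hand": 0.1}]}}

```text
time: 34.32
position: [0.6172, -0.3219, 0.0187]
tool_rot: [-0.002, 0.026, 1.0, -0.001]
contact_force: [-2.8, 1.2, 4.5]
grip_width: 0.0273
```

Contact came at z=0.0187 against 0.0185 expected for the block on the bay floor. Releasing.

Call:
{"name": "carry_out", "arguments": {"rows": [{"tx": 0,"ty": 0,"tz": 0,"rx": 0,"ry": 0,"rz": 0,"hand": 0.5},{"tx": 0,"ty": 0,"tz": 0,"rx": 0,"ry": 0,"rz": 0,"hand": 0.55},{"tx": 0,"ty": 0,"tz": -1,"rx": 0,"ry": 0,"rz": 0,"hand": 0.55},{"tx": 0,"ty": 0,"tz": -4,"rx": 0,"ry": 0,"rz": 0,"hand": 0.6},{"tx": 0,"ty": 0,"tz": -8,"rx": 0,"ry": 0,"rz": 0,"hand": 1}]}}

```text
time: 34.73
position: [0.6153, -0.3208, 0.0943]
tool_rot: [-0.006, 0.026, 1.0, 0.001]
contact_force: [1.5, -0.3, -0.0]
grip_width: 0.062
```

Call:
{"name": "carry_out", "arguments": {"rows": [{"tx": 2,"ty": 0,"tz": -3,"rx": 0,"ry": 0,"rz": 0,"hand": 1},{"tx": 4,"ty": 0,"tz": -5,"rx": 0,"ry": 0,"rz": 0,"hand": 1},{"tx": 4,"ty": 0,"tz": -5,"rx": 0,"ry": 0,"rz": 0,"hand": 1}]}}

```text
time: 34.98
position: [0.5786, -0.3218, 0.1554]
tool_rot: [0.002, 0.027, 1.0, -0.003]
contact_force: [0.0, -1.4, 0.6]
grip_width: 0.0852
```

```bash
python3 - <<'E'
from h import *
d=robot.get_image("wrist");crop(d,0,0,560,420,1,"w32.png")
rel([.4525,.0596,.18],np.radians(84));print(robot.sense()["qpos"].round(2))
t=robot.get_image("top")
hsv=cv2.cvtColor(t["color"],cv2.COLOR_RGB2HSV);m=((hsv[...,1]<60)&(hsv[...,2]>110)).astype(np.uint8);m[:240]=0;m[310:]=0;m[:,320:]=0
n,l,st,c=cv2.connectedComponentsWithStats(m)
for i in range(1,n):
    if st[i,4]>60: print(c[i].round(1),[np.round(x,1) for x in cv2.minAreaRect(np.array([pl(t,p,.028)[:2]*1000 for p in np.argwhere(l==i)[:,::-1]],np.float32))])
E
```

```text
now [ 0.579  -0.3213  0.1527] [[-0.999, 0.053, 0.003], [0.053, 0.999, -0.005], [-0.003, -0.005, -1.0]]
turn option [-0.3  0.2  3. ]
turn option [  -0.3   -0.4 -177. ]
{'tx': np.float64(14.64), 'ty': np.float64(37.36), 'tz': np.float64(-2.96)}
[-0.51  0.6   0.35  1.31 -0.   -0.45]
[229.3 258.8] [array([452.5,  59.2]), array([26. , 55.9]), np.float64(83.6)]
[260.6 259.8] [array([452.7, -25.2]), array([45. , 47.9]), np.float64(1.4)]
[190.7 265.5] [array([433.2, 160.8]), array([67.1, 26.5]), np.float64(18.7)]
```

View pics/w32.png

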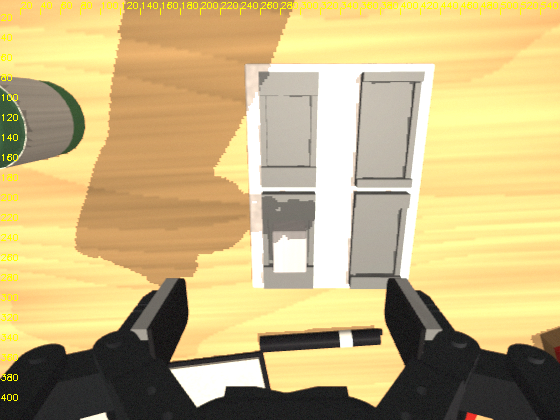

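Block a sits in bay a at (289,253), flat. Next is block c at (.4525,.059); the dish is close, so I'll open only to 0.7.

Call:
{"name": "carry_out", "arguments": {"rows": [{"tx": 14.6,"ty": 37.4,"tz": -3,"rx": 0,"ry": 0,"rz": 3.4,"hand": 0.7},{"tx": 14.6,"ty": 37.4,"tz": -3,"rx": 0,"ry": 0,"rz": 3.4,"hand": 0.7},{"tx": 14.6,"ty": 37.4,"tz": -3,"rx": 0,"ry": 0,"rz": 3.4,"hand": 0.7},{"tx": 14.6,"ty": 37.4,"tz": -3,"rx": 0,"ry": 0,"rz": 3.4,"hand": 0.7},{"tx": 14.6,"ty": 37.4,"tz": -3,"rx": 0,"ry": 0,"rz": 3.4,"hand": 0.7}]}}

```text
time: 35.5
position: [0.5116, -0.1208, 0.1614]
tool_rot: [-0.003, 0.056, 0.998, -0.0]
contact_force: [1.3, 1.0, -0.1]
grip_width: 0.0598
```

```bash
python3 - <<'E'
from h import *
rel([.4525,.0594,.18],np.radians(83.6))
E
```

```text
now [ 0.5116 -0.1208  0.1614] [[-0.994, 0.111, -0.007], [0.111, 0.994, -0.0], [0.007, -0.001, -1.0]]
turn option [-0.1 -0.4  0. ]
turn option [ 6.0e-01 -1.0e-01 -1.8e+02]
{'tx': np.float64(7.89), 'ty': np.float64(17.25), 'tz': np.float64(-1.82)}
```

Call:
{"name": "carry_out", "arguments": {"rows": [{"tx": 7.9,"ty": 17.2,"tz": -1,"rx": 0,"ry": 0,"rz": 0,"hand": 0.7},{"tx": 7.9,"ty": 17.2,"tz": -1,"rx": 0,"ry": 0,"rz": 0,"hand": 0.7},{"tx": 7.9,"ty": 17.2,"tz": -1,"rx": 0,"ry": 0,"rz": 0,"hand": 0.7},{"tx": 7.9,"ty": 17.2,"tz": -1,"rx": 0,"ry": 0,"rz": 0,"hand": 0.7},{"tx": 7.9,"ty": 17.2,"tz": -1,"rx": 0,"ry": 0,"rz": 0,"hand": 0.7}]}}

```text
time: 35.92
position: [0.4514, 0.0604, 0.1721]
tool_rot: [-0.004, 0.054, 0.999, -0.0]
contact_force: [0.8, 0.1, 0.1]
grip_width: 0.0595
```

Call:
{"name": "carry_out", "arguments": {"rows": [{"tx": 0,"ty": 0,"tz": 0,"rx": 0,"ry": 0,"rz": 0,"hand": 0.7},{"tx": 0,"ty": 0,"tz": 0,"rx": 0,"ry": 0,"rz": 0,"hand": 0.7},{"tx": 0,"ty": 0,"tz": 0,"rx": 0,"ry": 0,"rz": 0,"hand": 0.7}]}}

```text
time: 36.17
position: [0.4535, 0.0569, 0.1724]
tool_rot: [-0.003, 0.055, 0.998, -0.001]
contact_force: [-0.6, -0.5, 0.5]
grip_width: 0.0599
```

```bash
python3 - <<'E'
from h import *
d=robot.get_image("wrist");crop(d,0,0,560,420,1,"w33.png")
rel([.4525,.0594,.008],np.radians(83.6));print(proj(d,[.4525,.0594,.028]))
E
```

```text
now [0.4536 0.0564 0.1725] [[-0.994, 0.111, -0.005], [0.111, 0.994, -0.002], [0.005, -0.002, -1.0]]
turn option [-0.1 -0.3 -0. ]
turn option [ -0.5   0.2 180. ]
{'tx': np.float64(0.06), 'ty': np.float64(0.33), 'tz': np.float64(16.45)}
[288.76289916 199.49886588]
```

View pics/w33.png

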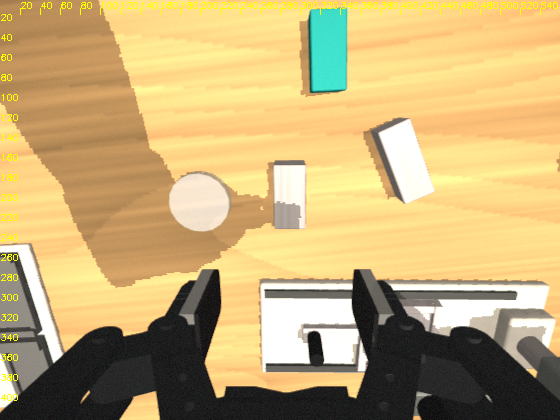

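Two bars here have block c's shape: steel at (289,197) and turquoise at (328,50). The steel one is meant, and turquoise is ruled out by the brief. Checking its size in a crop.

```bash
python3 - <<'E'
from h import *
d=robot.get_image("wrist");crop(d,250,0,350,240,3,"w33c.png")
for a,b in [((289.5,166),(289.5,229)),((274,197),(305,197))]: print(np.linalg.norm(pl(d,a,.028)-pl(d,b,.028)))
X=pl(d,(289.5,196.5),.028);print(X);rel([X[0],X[1],.05])
E
```

```text
0.05657846164652572
0.02692520554303032
[0.45008264 0.05985347 0.028     ]
now [0.4537 0.0561 0.1726] [[-0.994, 0.112, -0.005], [0.112, 0.994, -0.002], [0.005, -0.002, -1.0]]
{'tx': np.float64(0.34), 'ty': np.float64(0.36), 'tz': np.float64(12.26)}
```

View pics/w33c.png

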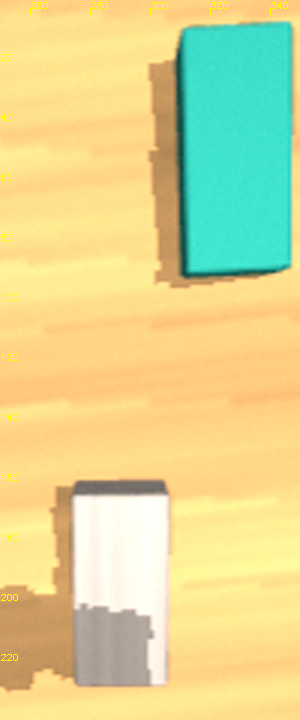

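Call:
{"name": "carry_out", "arguments": {"rows": [{"tx": 0.25,"ty": 0.35,"tz": 4,"rx": 0,"ry": 0,"rz": 0,"hand": 0.7},{"tx": 0.25,"ty": 0.35,"tz": 8,"rx": 0,"ry": 0,"rz": 0,"hand": 0.7},{"tx": 0.25,"ty": 0.35,"tz": 11.5,"rx": 0,"ry": 0,"rz": 0,"hand": 0.7},{"tx": 0.25,"ty": 0.35,"tz": 12.2,"rx": 0,"ry": 0,"rz": 0,"hand": 0.7},{"tx": 0.25,"ty": 0.35,"tz": 12.2,"rx": 0,"ry": 0,"rz": 0,"hand": 0.7}]}}

```text
time: 36.68
position: [0.4484, 0.0592, 0.0489]
tool_rot: [-0.005, 0.057, 0.998, -0.001]
contact_force: [-0.7, -0.1, 0.6]
grip_width: 0.06
```

Call:
{"name": "carry_out", "arguments": {"rows": [{"tx": 0,"ty": 0,"tz": 0,"rx": 0,"ry": 0,"rz": 0,"hand": 0.7},{"tx": 0,"ty": 0,"tz": 0,"rx": 0,"ry": 0,"rz": 0,"hand": 0.7}]}}

```text
time: 36.85
position: [0.453, 0.0603, 0.0532]
tool_rot: [-0.0, 0.056, 0.998, -0.0]
contact_force: [0.1, 0.6, 0.3]
grip_width: 0.0598
```

```bash
python3 - <<'E'
from h import *
d=robot.get_image("wrist");cv2.imwrite("pics/w34.png",d["color"][:,:,::-1])
rel([.451,.0597,.0085],np.radians(83.6))
E
```

```text
now [0.4532 0.0605 0.0534] [[-0.994, 0.112, 0.001], [0.112, 0.994, -0.001], [-0.001, -0.001, -1.0]]
turn option [-0.  0. -0.]
turn option [1.0e-01 1.0e-01 1.8e+02]
{'tx': np.float64(0.21), 'ty': np.float64(-0.1), 'tz': np.float64(4.49)}
```

View pics/w34.png

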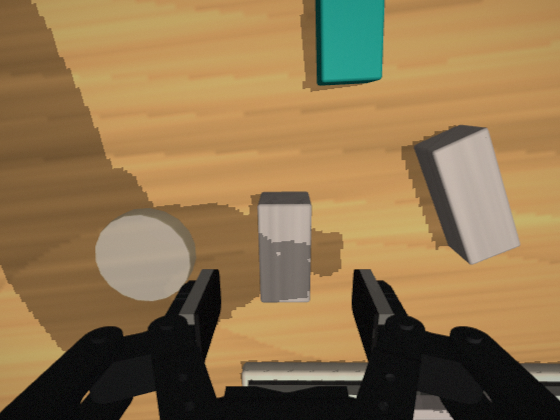

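Call:
{"name": "carry_out", "arguments": {"rows": [{"tx": 0.2,"ty": 0,"tz": 2,"rx": 0,"ry": 0,"rz": 0,"hand": 0.7},{"tx": 0.2,"ty": 0,"tz": 3.8,"rx": 0,"ry": 0,"rz": 0,"hand": 0.7},{"tx": 0.2,"ty": 0,"tz": 4.3,"rx": 0,"ry": 0,"rz": 0,"hand": 0.6},{"tx": 0.2,"ty": 0,"tz": 4.3,"rx": 0,"ry": 0,"rz": 0,"hand": 0.3},{"tx": 0.2,"ty": 0,"tz": 4.3,"rx": 0,"ry": 0,"rz": 0,"hand": 0.2}]}}

```text
time: 37.32
position: [0.4496, 0.0606, 0.0094]
tool_rot: [-0.001, 0.056, 0.998, -0.001]
contact_force: [-0.7, -6.6, 3.9]
grip_width: 0.0281
```

Call:
{"name": "carry_out", "arguments": {"rows": [{"tx": 0,"ty": 0,"tz": 0,"rx": 0,"ry": 0,"rz": 0,"hand": 0.1},{"tx": 0,"ty": 0,"tz": 0,"rx": 0,"ry": 0,"rz": 0,"hand": 0.1},{"tx": 0,"ty": 0,"tz": 0,"rx": 0,"ry": 0,"rz": 0,"hand": 0.1},{"tx": 0,"ty": 0,"tz": 0,"rx": 0,"ry": 0,"rz": 0,"hand": 0.1}]}}

```text
time: 37.65
position: [0.4498, 0.0608, 0.0097]
tool_rot: [-0.001, 0.056, 0.998, -0.001]
contact_force: [-1.4, -0.3, 5.7]
grip_width: 0.0268
```

Call:
{"name": "carry_out", "arguments": {"rows": [{"tx": 0,"ty": 0,"tz": -2,"rx": 0,"ry": 0,"rz": 0,"hand": 0.1},{"tx": 0,"ty": 0,"tz": -6,"rx": 0,"ry": 0,"rz": 0,"hand": 0.1},{"tx": 0,"ty": 0,"tz": -10,"rx": 0,"ry": 0,"rz": -3.4,"hand": 0.1},{"tx": 0,"ty": 0,"tz": -13,"rx": 0,"ry": 0,"rz": -3.4,"hand": 0.1},{"tx": -1,"ty": -2,"tz": -13,"rx": 0,"ry": 0,"rz": -3.4,"hand": 0.1}]}}

```text
time: 38.07
position: [0.4604, 0.0425, 0.1449]
tool_rot: [0.004, 0.024, 1.0, 0.001]
contact_force: [1.0, -0.4, -3.6]
grip_width: 0.0263
```

```bash
python3 - <<'E'
from h import *
rel([.6205,-.2423,.12],np.radians(87));print(robot.sense()["grip_width"])
E
```

```text
now [0.4604 0.0425 0.1449] [[-0.999, 0.047, 0.007], [0.047, 0.999, 0.002], [-0.007, 0.002, -1.0]]
turn option [0.1 0.4 0.3]
turn option [  -0.6    0.2 -179.7]
{'tx': np.float64(-17.32), 'ty': np.float64(-27.7), 'tz': np.float64(2.54)}
0.026330542370579565
```

Call:
{"name": "carry_out", "arguments": {"rows": [{"tx": -17.3,"ty": -27.7,"tz": 1,"rx": 0,"ry": 0.3,"rz": 0.3,"hand": 0.1},{"tx": -17.3,"ty": -27.7,"tz": 1,"rx": 0,"ry": 0.3,"rz": 0.3,"hand": 0.1},{"tx": -17.3,"ty": -27.7,"tz": 1,"rx": 0,"ry": 0.3,"rz": 0.3,"hand": 0.1},{"tx": -17.3,"ty": -27.7,"tz": 1,"rx": 0,"ry": 0.3,"rz": 0.3,"hand": 0.1},{"tx": -17.3,"ty": -27.7,"tz": 1,"rx": 0,"ry": 0.3,"rz": 0.3,"hand": 0.1}]}}

```text
time: 38.48
position: [0.5581, -0.1439, 0.1314]
tool_rot: [-0.005, 0.028, 1.0, -0.0]
contact_force: [0.8, 0.7, -3.3]
grip_width: 0.027
```

```bash
python3 - <<'E'
from h import *
rel([.6205,-.2423,.08],np.radians(87))
E
```

```text
now [ 0.5581 -0.1439  0.1314] [[-0.998, 0.057, -0.01], [0.057, 0.998, -0.001], [0.01, -0.001, -1.0]]
turn option [-0.1 -0.6 -0.3]
turn option [-9.000e-01  1.000e-01  1.797e+02]
{'tx': np.float64(-6.83), 'ty': np.float64(-9.47), 'tz': np.float64(5.08)}
```

Call:
{"name": "carry_out", "arguments": {"rows": [{"tx": -2.3,"ty": -3.2,"tz": 0,"rx": 0,"ry": 0,"rz": -0.2,"hand": 0.1},{"tx": -4.6,"ty": -6.4,"tz": 0,"rx": 0,"ry": 0,"rz": -0.2,"hand": 0.1},{"tx": -6.6,"ty": -9.4,"tz": 1,"rx": 0,"ry": 0,"rz": -0.2,"hand": 0.1},{"tx": -6.6,"ty": -9.4,"tz": 3.5,"rx": 0,"ry": 0,"rz": -0.2,"hand": 0.1},{"tx": -6.6,"ty": -9.4,"tz": 4,"rx": 0,"ry": 0,"rz": -0.2,"hand": 0.1}]}}

```text
time: 38.9
position: [0.6164, -0.2415, 0.0862]
tool_rot: [-0.008, 0.028, 1.0, 0.0]
contact_force: [-2.2, 1.9, -5.9]
grip_width: 0.0273
```

Call:
{"name": "carry_out", "arguments": {"rows": [{"tx": 0,"ty": 0,"tz": 1.5,"rx": 0,"ry": 0,"rz": 0,"hand": 0.1},{"tx": 0,"ty": 0,"tz": 3,"rx": 0,"ry": 0,"rz": 0,"hand": 0.1},{"tx": 0,"ty": 0,"tz": 3,"rx": 0,"ry": 0,"rz": 0,"hand": 0.1},{"tx": 0,"ty": 0,"tz": 3,"rx": 0,"ry": 0,"rz": 0,"hand": 0.1},{"tx": 0,"ty": 0,"tz": 3,"rx": 0,"ry": 0,"rz": 0,"hand": 0.1}]}}

```text
time: 39.32
position: [0.618, -0.2394, 0.0622]
tool_rot: [-0.004, 0.026, 1.0, -0.001]
contact_force: [0.1, -0.1, -2.9]
grip_width: 0.0266
```

```bash
python3 - <<'E'
from h import *
d=robot.get_image("wrist");crop(d,200,100,380,380,2,"w35.png")
rel([.6205,-.2423,.0197],np.radians(87))
E
```

```text
now [ 0.6185 -0.2397  0.0628] [[-0.999, 0.053, -0.007], [0.053, 0.999, -0.002], [0.007, -0.002, -1.0]]
turn option [-0.1 -0.4 -0. ]
turn option [ -0.7   0.2 180. ]
{'tx': np.float64(-0.25), 'ty': np.float64(-0.24), 'tz': np.float64(4.31)}
```

View pics/w35.png

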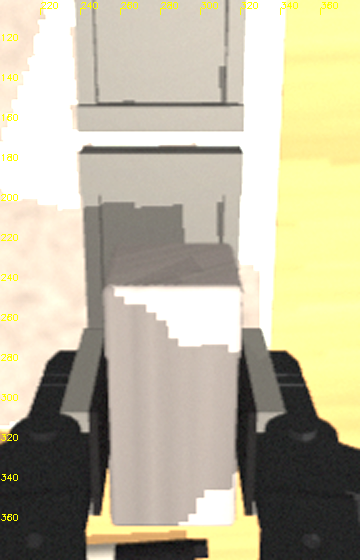

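```bash
python3 - <<'E'
from h import *
d=robot.get_image("wrist");p,R=pose();print(p)
f=lambda uv,z:(R.inv().apply(pl(d,uv,z)-p)*1000).round(1)
b=p[2]-.0097
print("front bottom",f((256,222),b),f((316.5,222),b),"top face",f((286,243.5),b+.028),f((286,361.5),b+.028))
print("lips",f((249,208),.014),f((310.5,208),.014),"near end",f((280,197.5),.018),"bay near edge",f((280,174.5),.018))
E
```

```text
[ 0.61868147 -0.23985245  0.06296663]
front bottom [ 26.6 -13.6   9.9] [26.6 15.   9.8] top face [ 27.3   0.6 -18.1] [-29.    0.6 -18.5]
lips [ 21.7 -21.1  49.2] [21.7 14.9 49.1] near end [29.1 -2.8 45.2] bay near edge [42.4 -2.8 45.3]
```

Call:
{"name": "carry_out", "arguments": {"rows": [{"tx": -0.15,"ty": -0.35,"tz": 0.6,"rx": 0,"ry": -0.2,"rz": 0,"hand": 0.1},{"tx": -0.15,"ty": -0.35,"tz": 1.4,"rx": 0,"ry": -0.2,"rz": 0,"hand": 0.1},{"tx": -0.15,"ty": -0.35,"tz": 2.3,"rx": 0,"ry": -0.2,"rz": 0,"hand": 0.1},{"tx": -0.15,"ty": -0.35,"tz": 2.6,"rx": 0,"ry": -0.2,"rz": 0,"hand": 0.1},{"tx": -0.15,"ty": -0.35,"tz": 2.6,"rx": 0,"ry": -0.2,"rz": 0,"hand": 0.1}]}}

```text
time: 39.83
position: [0.6172, -0.2429, 0.033]
tool_rot: [-0.005, 0.027, 1.0, 0.0]
contact_force: [-0.0, -0.2, -4.2]
grip_width: 0.0268
```

Call:
{"name": "carry_out", "arguments": {"rows": [{"tx": 0,"ty": 0,"tz": 0,"rx": 0,"ry": 0,"rz": 0,"hand": 0.1},{"tx": 0,"ty": 0,"tz": 0,"rx": 0,"ry": 0,"rz": 0,"hand": 0.1}]}}

```text
time: 40.0
position: [0.619, -0.2435, 0.0353]
tool_rot: [-0.003, 0.027, 1.0, -0.001]
contact_force: [-0.0, -0.6, -3.6]
grip_width: 0.0266
```

```bash
python3 - <<'E'
from h import *
d=robot.get_image("wrist");crop(d,200,100,380,380,2,"w36.png")
rel([.6205,-.2423,.0197],np.radians(87))
E
```

```text
now [ 0.6192 -0.2436  0.0356] [[-0.999, 0.053, -0.005], [0.053, 0.999, -0.001], [0.005, -0.002, -1.0]]
turn option [-0.1 -0.3 -0.1]
turn option [ -0.5   0.2 179.9]
{'tx': np.float64(-0.13), 'ty': np.float64(0.14), 'tz': np.float64(1.59)}
```

View pics/w36.png

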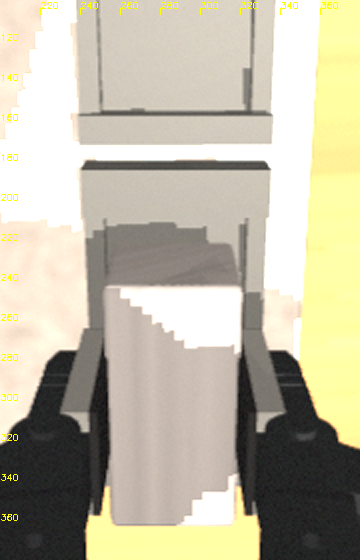

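```bash
python3 - <<'E'
from h import *
d=robot.get_image("wrist");p,R=pose();print(p)
f=lambda uv,z:(R.inv().apply(pl(d,uv,z)-p)*1000).round(1)
b=p[2]-.0097
print("front bottom",f((256,221.5),b),f((316.5,221.5),b),"top face",f((286,243.5),b+.028),f((286,361.5),b+.028))
print("lips",f((252,218),.014),f((323.5,218),.014),"near end",f((287,208.5),.018),"bay near edge",f((287,183.5),.018))
E
```

```text
[ 0.61922987 -0.24364864  0.03568479]
front bottom [ 26.7 -13.7   9.9] [26.8 14.9  9.8] top face [ 27.2   0.5 -18.2] [-29.2   0.5 -18.4]
lips [ 24.5 -16.8  21.8] [24.5 19.5 21.8] near end [30.7  1.  17.8] bay near edge [43.2  0.9 17.9]
```

Call:
{"name": "carry_out", "arguments": {"rows": [{"tx": 0,"ty": 0.08,"tz": 0.4,"rx": 0,"ry": -0.2,"rz": 0,"hand": 0.1},{"tx": 0,"ty": 0.08,"tz": 0.8,"rx": 0,"ry": -0.2,"rz": 0,"hand": 0.1},{"tx": 0,"ty": 0.08,"tz": 1.2,"rx": 0,"ry": -0.2,"rz": 0,"hand": 0.1},{"tx": 0,"ty": 0.08,"tz": 1.5,"rx": 0,"ry": -0.2,"rz": 0,"hand": 0.1},{"tx": 0,"ty": 0.08,"tz": 1.55,"rx": 0,"ry": -0.2,"rz": 0,"hand": 0.1}]}}

```text
time: 40.52
position: [0.6185, -0.2426, 0.0198]
tool_rot: [-0.001, 0.027, 1.0, -0.001]
contact_force: [-2.3, 1.2, 1.6]
grip_width: 0.0266
```

Call:
{"name": "carry_out", "arguments": {"rows": [{"tx": 0,"ty": 0,"tz": 0,"rx": 0,"ry": 0,"rz": 0,"hand": 0.1},{"tx": 0,"ty": 0,"tz": 0,"rx": 0,"ry": 0,"rz": 0,"hand": 0.1}]}}

```text
time: 40.68
position: [0.6186, -0.2426, 0.0198]
tool_rot: [-0.001, 0.027, 1.0, -0.001]
contact_force: [-0.7, 1.0, -1.7]
grip_width: 0.0268
```

On the floor (0.0198 against 0.0197 expected). Releasing.

Call:
{"name": "carry_out", "arguments": {"rows": [{"tx": 0,"ty": 0,"tz": 0,"rx": 0,"ry": 0,"rz": 0,"hand": 0.5},{"tx": 0,"ty": 0,"tz": 0,"rx": 0,"ry": 0,"rz": 0,"hand": 0.55},{"tx": 0,"ty": 0,"tz": -1,"rx": 0,"ry": 0,"rz": 0,"hand": 0.55},{"tx": 0,"ty": 0,"tz": -4,"rx": 0,"ry": 0,"rz": 0,"hand": 0.6},{"tx": 0,"ty": 0,"tz": -8,"rx": 0,"ry": 0,"rz": 0,"hand": 1}]}}

```text
time: 41.1
position: [0.6165, -0.2417, 0.0974]
tool_rot: [-0.005, 0.027, 1.0, 0.001]
contact_force: [1.0, -0.7, -0.1]
grip_width: 0.0623
```

Call:
{"name": "carry_out", "arguments": {"rows": [{"tx": 2,"ty": 0,"tz": -3,"rx": 0,"ry": 0,"rz": 0,"hand": 1},{"tx": 4,"ty": 0,"tz": -6,"rx": 0,"ry": 0,"rz": 0,"hand": 1},{"tx": 4,"ty": 0,"tz": -7,"rx": 0,"ry": 0,"rz": 0,"hand": 1}]}}

```text
time: 41.35
position: [0.5791, -0.2414, 0.1771]
tool_rot: [0.003, 0.027, 1.0, -0.002]
contact_force: [0.9, 0.6, 0.4]
grip_width: 0.0855
```

```bash
python3 - <<'E'
from h import *
d=robot.get_image("wrist");crop(d,0,0,560,420,1,"w37.png")
t=robot.get_image("top");cv2.imwrite("pics/t37.png",t["color"][:,:,::-1])
hsv=cv2.cvtColor(t["color"],cv2.COLOR_RGB2HSV);m=((hsv[...,1]<60)&(hsv[...,2]>110)).astype(np.uint8);m[:240]=0;m[310:]=0;m[:,320:]=0
n,l,st,c=cv2.connectedComponentsWithStats(m)
for i in range(1,n):
    if st[i,4]>60: print(c[i].round(1),[np.round(x,1) for x in cv2.minAreaRect(np.array([pl(t,p,.028)[:2]*1000 for p in np.argwhere(l==i)[:,::-1]],np.float32))])
rel([.433,.161,.18],np.radians(108.9))
E
```

```text
[190.6 265.5] [array([433. , 161.2]), array([67. , 26.1]), np.float64(19.3)]
[260.1 261. ] [array([444.7, -24.1]), array([29.1, 45.3]), np.float64(1.2)]
now [ 0.5812 -0.2414  0.1747] [[-0.999, 0.054, 0.006], [0.054, 0.999, -0.005], [-0.006, -0.004, -1.0]]
turn option [ -0.3   0.3 -22. ]
turn option [  0.4   0.4 158. ]
{'tx': np.float64(16.96), 'ty': np.float64(39.38), 'tz': np.float64(-0.81)}
```

View pics/w37.png

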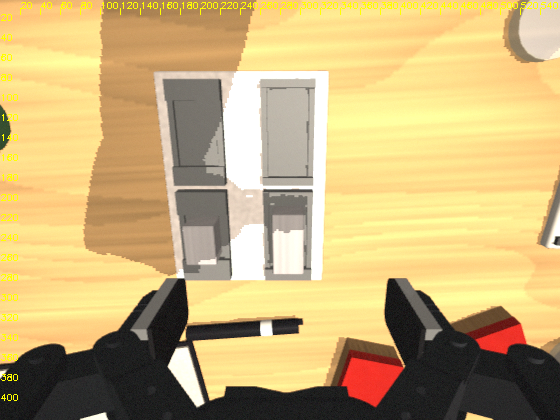

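View pics/t37.png

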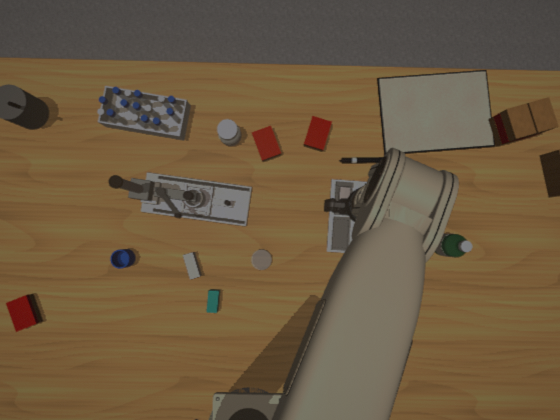

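Both a at (200,243) and c at (288,240) are seated in their bays. Block d is still at (.433,.161), so it's next.

Call:
{"name": "carry_out", "arguments": {"rows": [{"tx": 17,"ty": 39.4,"tz": -1,"rx": 0,"ry": 0,"rz": -22.2,"hand": 1},{"tx": 17,"ty": 39.4,"tz": -1,"rx": 0,"ry": 0,"rz": -22.2,"hand": 1},{"tx": 17,"ty": 39.4,"tz": -1,"rx": 0,"ry": 0,"rz": -22.2,"hand": 1},{"tx": 17,"ty": 39.4,"tz": -1,"rx": 0,"ry": 0,"rz": -22.2,"hand": 1},{"tx": 17,"ty": 39.4,"tz": -1,"rx": 0,"ry": 0,"rz": -22.2,"hand": 1}]}}

```text
time: 41.87
position: [0.5059, -0.0433, 0.1728]
tool_rot: [-0.002, -0.166, 0.986, -0.0]
contact_force: [0.1, 1.1, 0.8]
grip_width: 0.0853
```

```bash
python3 - <<'E'
from h import *
rel([.433,.161,.18],np.radians(109.2))
E
```

```text
now [ 0.5059 -0.0433  0.1728] [[-0.945, -0.328, -0.005], [-0.328, 0.945, -0.001], [0.005, 0.001, -1.0]]
turn option [ 0.  -0.3 -0.1]
turn option [-4.000e-01 -1.000e-01  1.799e+02]
{'tx': np.float64(0.19), 'ty': np.float64(21.69), 'tz': np.float64(-0.71)}
```

Call:
{"name": "carry_out", "arguments": {"rows": [{"tx": 0.2,"ty": 21.7,"tz": 0,"rx": 0,"ry": 0,"rz": 0,"hand": 1},{"tx": 0.2,"ty": 21.7,"tz": 0,"rx": 0,"ry": 0,"rz": 0,"hand": 1},{"tx": 0.2,"ty": 21.7,"tz": 0,"rx": 0,"ry": 0,"rz": 0,"hand": 1},{"tx": 0.2,"ty": 21.7,"tz": 0,"rx": 0,"ry": 0,"rz": 0,"hand": 1},{"tx": 0.2,"ty": 21.7,"tz": 0,"rx": 0,"ry": 0,"rz": 0,"hand": 1}]}}

```text
time: 42.28
position: [0.4357, 0.153, 0.173]
tool_rot: [-0.002, -0.166, 0.986, -0.001]
contact_force: [0.3, -0.0, 0.3]
grip_width: 0.0855
```

Call:
{"name": "carry_out", "arguments": {"rows": [{"tx": 0,"ty": 0.8,"tz": 0,"rx": 0,"ry": 0,"rz": 0,"hand": 1},{"tx": 0,"ty": 0.8,"tz": 0,"rx": 0,"ry": 0,"rz": 0,"hand": 1},{"tx": 0,"ty": 0.8,"tz": 0,"rx": 0,"ry": 0,"rz": 0,"hand": 1}]}}

```text
time: 42.53
position: [0.4341, 0.159, 0.1734]
tool_rot: [-0.002, -0.167, 0.986, -0.001]
contact_force: [-0.1, -0.8, 0.4]
grip_width: 0.0856
```

```bash
python3 - <<'E'
from h import *
d=robot.get_image("wrist");crop(d,0,0,560,420,1,"w38.png")
rel([.433,.161,.05],np.radians(109.2));print(proj(d,[.433,.161,.028]))
E
```

```text
now [0.4345 0.1582 0.1736] [[-0.945, -0.328, -0.003], [-0.328, 0.945, -0.002], [0.004, -0.001, -1.0]]
turn option [-0.1 -0.2 -0.1]
turn option [-4.000e-01  1.000e-01  1.799e+02]
{'tx': np.float64(-0.0), 'ty': np.float64(0.32), 'tz': np.float64(12.36)}
[288.06344534 199.80167817]
```

View pics/w38.png

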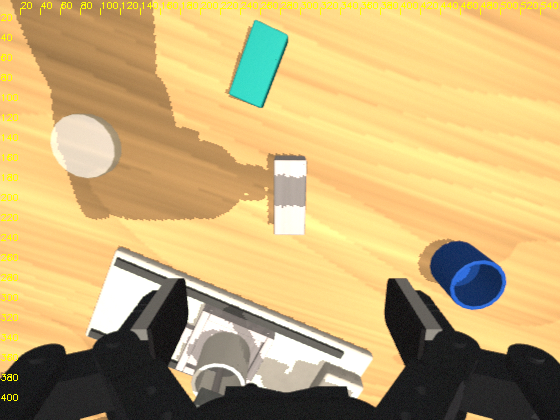

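```bash
python3 - <<'E'
from h import *
d=robot.get_image("wrist");crop(d,250,140,340,250,5,"w38c.png")
X=pl(d,(290,197.3),.028);print(X);rel([(X[0]+.433)/2,(X[1]+.161)/2,.05])
for a,b in [((289.5,160.5),(289.5,234)),((274.5,197),(305.5,197))]: print(np.linalg.norm(pl(d,a,.028)-pl(d,b,.028)))
E
```

```text
[0.43073595 0.16111394 0.028     ]
now [0.4347 0.1577 0.1738] [[-0.945, -0.327, -0.003], [-0.327, 0.945, -0.002], [0.004, -0.001, -1.0]]
{'tx': np.float64(0.11), 'ty': np.float64(0.42), 'tz': np.float64(12.38)}
0.06626751690298173
0.027029236406499697
```

View pics/w38c.png

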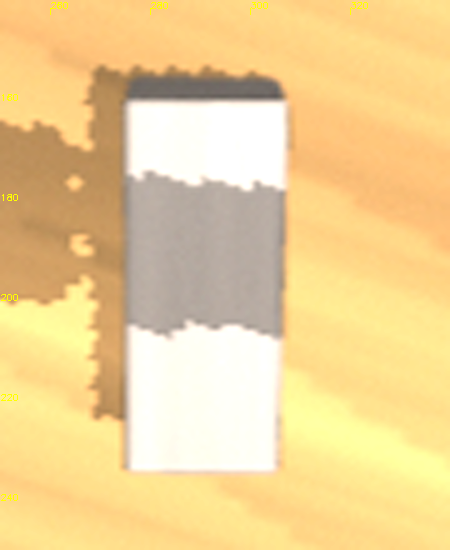

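The bar is 68 mm long and aligned with the jaws: block d. Descending.

Call:
{"name": "carry_out", "arguments": {"rows": [{"tx": 0.1,"ty": 0.3,"tz": 4,"rx": 0,"ry": 0,"rz": 0,"hand": 0.8},{"tx": 0.1,"ty": 0.3,"tz": 8,"rx": 0,"ry": 0,"rz": 0,"hand": 0.8},{"tx": 0.1,"ty": 0.3,"tz": 11.5,"rx": 0,"ry": 0,"rz": 0,"hand": 0.8},{"tx": 0.1,"ty": 0.3,"tz": 12.4,"rx": 0,"ry": 0,"rz": 0,"hand": 0.8},{"tx": 0.1,"ty": 0.3,"tz": 12.4,"rx": 0,"ry": 0,"rz": 0,"hand": 0.8}]}}

```text
time: 43.05
position: [0.43, 0.1587, 0.0478]
tool_rot: [-0.005, -0.165, 0.986, -0.001]
contact_force: [0.3, 1.2, 0.8]
grip_width: 0.0682
```

Call:
{"name": "carry_out", "arguments": {"rows": [{"tx": 0,"ty": 0,"tz": 0,"rx": 0,"ry": 0,"rz": 0,"hand": 0.8},{"tx": 0,"ty": 0,"tz": 0,"rx": 0,"ry": 0,"rz": 0,"hand": 0.8}]}}

```text
time: 43.22
position: [0.4343, 0.1611, 0.0524]
tool_rot: [0.001, -0.166, 0.986, -0.0]
contact_force: [0.1, 0.4, 0.2]
grip_width: 0.0682
```

```bash
python3 - <<'E'
from h import *
d=robot.get_image("wrist");cv2.imwrite("pics/w39.png",d["color"][:,:,::-1])
rel([.4318,.161,.0085],np.radians(109.2))
E
```

```text
now [0.4344 0.1614 0.0527] [[-0.945, -0.327, 0.002], [-0.327, 0.945, 0.0], [-0.002, -0.001, -1.0]]
turn option [-0.   0.1 -0.1]
turn option [  0.2   0.  179.9]
{'tx': np.float64(0.27), 'ty': np.float64(0.05), 'tz': np.float64(4.42)}
```

View pics/w39.png

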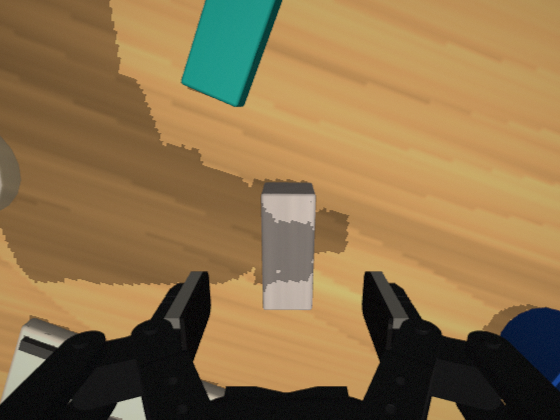

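Call:
{"name": "carry_out", "arguments": {"rows": [{"tx": 0.25,"ty": 0,"tz": 2,"rx": 0,"ry": 0,"rz": 0,"hand": 0.8},{"tx": 0.25,"ty": 0,"tz": 3.8,"rx": 0,"ry": 0,"rz": 0,"hand": 0.7},{"tx": 0.25,"ty": 0,"tz": 4.3,"rx": 0,"ry": 0,"rz": 0,"hand": 0.5},{"tx": 0.25,"ty": 0,"tz": 4.3,"rx": 0,"ry": 0,"rz": 0,"hand": 0.3},{"tx": 0.25,"ty": 0,"tz": 4.3,"rx": 0,"ry": 0,"rz": 0,"hand": 0.2}]}}

```text
time: 43.68
position: [0.4304, 0.1606, 0.0088]
tool_rot: [-0.001, -0.166, 0.986, -0.0]
contact_force: [-0.7, 0.1, -2.8]
grip_width: 0.0267
```

Call:
{"name": "carry_out", "arguments": {"rows": [{"tx": 0,"ty": 0,"tz": 0,"rx": 0,"ry": 0,"rz": 0,"hand": 0.1},{"tx": 0,"ty": 0,"tz": 0,"rx": 0,"ry": 0,"rz": 0,"hand": 0.1},{"tx": 0,"ty": 0,"tz": 0,"rx": 0,"ry": 0,"rz": 0,"hand": 0.1},{"tx": 0,"ty": 0,"tz": 0,"rx": 0,"ry": 0,"rz": 0,"hand": 0.1}]}}

```text
time: 44.02
position: [0.4305, 0.1606, 0.0087]
tool_rot: [-0.0, -0.166, 0.986, -0.0]
contact_force: [-2.2, -0.1, 6.5]
grip_width: 0.0264
```

Call:
{"name": "carry_out", "arguments": {"rows": [{"tx": 0,"ty": 0,"tz": -2,"rx": 0,"ry": 0,"rz": 0,"hand": 0.1},{"tx": 0,"ty": 0,"tz": -6,"rx": 0,"ry": 0,"rz": 0,"hand": 0.1},{"tx": 0,"ty": 0,"tz": -10,"rx": 0,"ry": 0,"rz": 7,"hand": 0.1},{"tx": 1,"ty": -2,"tz": -13,"rx": 0,"ry": 0,"rz": 14,"hand": 0.1},{"tx": 1,"ty": -5,"tz": -13,"rx": 0,"ry": 0,"rz": 21,"hand": 0.1}]}}

```text
time: 44.43
position: [0.4394, 0.1118, 0.1437]
tool_rot: [0.004, 0.017, 1.0, 0.001]
contact_force: [1.3, -0.6, -4.5]
grip_width: 0.0268
```

```bash
python3 - <<'E'
from h import *
rel([.5247,-.2373,.13],np.radians(87));print(robot.sense()["grip_width"])
E
```

```text
now [0.4394 0.1118 0.1437] [[-0.999, 0.034, 0.007], [0.034, 0.999, 0.002], [-0.007, 0.002, -1.0]]
turn option [0.1 0.4 1.1]
turn option [  -0.7    0.2 -178.9]
{'tx': np.float64(-9.7), 'ty': np.float64(-34.6), 'tz': np.float64(1.36)}
0.026772607480700223
```

Call:
{"name": "carry_out", "arguments": {"rows": [{"tx": -9.7,"ty": -34.6,"tz": 1,"rx": 0,"ry": 0.3,"rz": 1.1,"hand": 0.1},{"tx": -9.7,"ty": -34.6,"tz": 1,"rx": 0,"ry": 0.3,"rz": 1.1,"hand": 0.1},{"tx": -9.7,"ty": -34.6,"tz": 1,"rx": 0,"ry": 0.3,"rz": 1.1,"hand": 0.1},{"tx": -9.7,"ty": -34.6,"tz": 1,"rx": 0,"ry": 0.3,"rz": 1.1,"hand": 0.1},{"tx": -9.7,"ty": -34.6,"tz": 1,"rx": 0,"ry": 0.3,"rz": 1.1,"hand": 0.1}]}}

```text
time: 44.85
position: [0.4861, -0.0943, 0.1315]
tool_rot: [-0.004, 0.026, 1.0, -0.001]
contact_force: [0.7, 1.0, -4.6]
grip_width: 0.0266
```

```bash
python3 - <<'E'
from h import *
rel([.5247,-.2373,.13],np.radians(87))
E
```

```text
now [ 0.4861 -0.0943  0.1315] [[-0.999, 0.052, -0.008], [0.052, 0.999, -0.001], [0.008, -0.001, -1.0]]
turn option [-0.1 -0.5  0. ]
turn option [ 7.0e-01 -1.0e-01 -1.8e+02]
{'tx': np.float64(-4.59), 'ty': np.float64(-14.08), 'tz': np.float64(0.13)}
```

Call:
{"name": "carry_out", "arguments": {"rows": [{"tx": -1.2,"ty": -3.6,"tz": 0,"rx": 0,"ry": 0,"rz": 0,"hand": 0.1},{"tx": -2.4,"ty": -7.2,"tz": 0,"rx": 0,"ry": 0,"rz": 0,"hand": 0.1},{"tx": -3.6,"ty": -10.8,"tz": 0,"rx": 0,"ry": 0,"rz": 0,"hand": 0.1},{"tx": -4.5,"ty": -14,"tz": 2,"rx": 0,"ry": 0,"rz": 0,"hand": 0.1},{"tx": -4.5,"ty": -14,"tz": 4,"rx": 0,"ry": 0,"rz": 0,"hand": 0.1}]}}

```text
time: 45.27
position: [0.5267, -0.2421, 0.0923]
tool_rot: [-0.001, 0.029, 1.0, -0.004]
contact_force: [0.8, 0.6, -4.7]
grip_width: 0.0267
```

Call:
{"name": "carry_out", "arguments": {"rows": [{"tx": 0,"ty": 0,"tz": 1.5,"rx": 0,"ry": 0,"rz": 0,"hand": 0.1},{"tx": 0,"ty": 0,"tz": 2.5,"rx": 0,"ry": 0,"rz": 0,"hand": 0.1},{"tx": 0,"ty": 0,"tz": 2.5,"rx": 0,"ry": 0,"rz": 0,"hand": 0.1},{"tx": 0,"ty": 0,"tz": 2.5,"rx": 0,"ry": 0,"rz": 0,"hand": 0.1},{"tx": 0,"ty": 0,"tz": 2.5,"rx": 0,"ry": 0,"rz": 0,"hand": 0.1}]}}

```text
time: 45.68
position: [0.5245, -0.2344, 0.0677]
tool_rot: [-0.003, 0.025, 1.0, -0.001]
contact_force: [0.7, -0.5, -4.4]
grip_width: 0.0266
```

```bash
python3 - <<'E'
from h import *
d=robot.get_image("wrist");crop(d,200,100,380,380,2,"w40.png")
rel([.5247,-.2373,.0187],np.radians(87))
E
```

```text
now [ 0.5248 -0.2345  0.0682] [[-0.999, 0.051, -0.005], [0.051, 0.999, -0.002], [0.005, -0.003, -1.0]]
turn option [-0.1 -0.3  0.1]
turn option [   0.5   -0.2 -179.9]
{'tx': np.float64(-0.03), 'ty': np.float64(-0.26), 'tz': np.float64(4.95)}
```

View pics/w40.png

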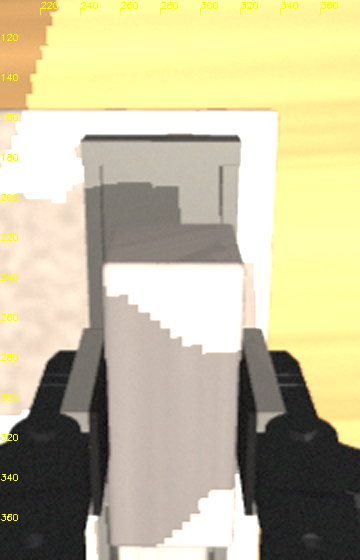

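Call:
{"name": "carry_out", "arguments": {"rows": [{"tx": 0,"ty": -0.3,"tz": 0.8,"rx": 0,"ry": -0.2,"rz": 0,"hand": 0.1},{"tx": 0,"ty": -0.3,"tz": 1.8,"rx": 0,"ry": -0.2,"rz": 0,"hand": 0.1},{"tx": 0,"ty": -0.3,"tz": 2.7,"rx": 0,"ry": -0.2,"rz": 0,"hand": 0.1},{"tx": 0,"ty": -0.3,"tz": 3,"rx": 0,"ry": -0.2,"rz": 0,"hand": 0.1},{"tx": 0,"ty": -0.3,"tz": 3,"rx": 0,"ry": -0.2,"rz": 0,"hand": 0.1}]}}

```text
time: 46.15
position: [0.5219, -0.237, 0.035]
tool_rot: [-0.004, 0.026, 1.0, 0.0]
contact_force: [-0.0, 0.5, -3.7]
grip_width: 0.0266
```

Call:
{"name": "carry_out", "arguments": {"rows": [{"tx": 0,"ty": 0,"tz": 0,"rx": 0,"ry": 0,"rz": 0,"hand": 0.1},{"tx": 0,"ty": 0,"tz": 0,"rx": 0,"ry": 0,"rz": 0,"hand": 0.1}]}}

```text
time: 46.32
position: [0.5236, -0.2377, 0.0369]
tool_rot: [-0.002, 0.026, 1.0, -0.001]
contact_force: [0.6, -0.1, -3.4]
grip_width: 0.0268
```

```bash
python3 - <<'E'
from h import *
d=robot.get_image("wrist");crop(d,200,100,380,380,2,"w41.png")
rel([.5247,-.2373,.0187],np.radians(87))
E
```

```text
now [ 0.5237 -0.2378  0.0371] [[-0.999, 0.052, -0.003], [0.052, 0.999, -0.002], [0.003, -0.002, -1.0]]
turn option [-0.1 -0.2  0. ]
turn option [   0.3   -0.2 -180. ]
{'tx': np.float64(-0.1), 'ty': np.float64(0.06), 'tz': np.float64(1.84)}
```

View pics/w41.png

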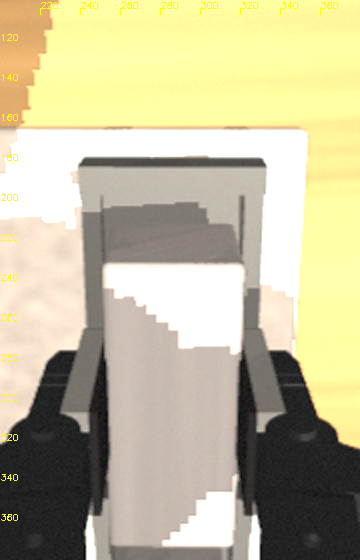

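```bash
python3 - <<'E'
from h import *
d=robot.get_image("wrist");p,R=pose();print(p)
f=lambda uv,z:(R.inv().apply(pl(d,uv,z)-p)*1000).round(1)
b=p[2]-.0087
print("front bottom",f((256,211.5),b),f((315.5,211.5),b),"top face",f((286,232.5),b+.028),f((286,373),b+.028))
print("lips",f((251,205),.014),f((321.5,205),.014),"near end",f((286,196.5),.018),"bay near edge",f((286,181.5),.018))
E
```

```text
[ 0.52379505 -0.23782241  0.03723501]
front bottom [ 32.  -13.5   8.8] [32.  14.2  8.8] top face [ 32.2   0.5 -19.2] [-34.7   0.5 -19.4]
lips [ 30.9 -17.3  23.4] [30.9 18.4 23.3] near end [36.4  0.4 19.3] bay near edge [43.9  0.4 19.4]
```

Call:
{"name": "carry_out", "arguments": {"rows": [{"tx": 0,"ty": 0,"tz": 0.4,"rx": 0,"ry": -0.2,"rz": 0,"hand": 0.1},{"tx": 0,"ty": 0,"tz": 0.9,"rx": 0,"ry": -0.2,"rz": 0,"hand": 0.1},{"tx": 0,"ty": 0,"tz": 1.4,"rx": 0,"ry": -0.2,"rz": 0,"hand": 0.1},{"tx": 0,"ty": 0,"tz": 1.7,"rx": 0,"ry": -0.2,"rz": 0,"hand": 0.1},{"tx": 0,"ty": 0,"tz": 1.8,"rx": 0,"ry": -0.2,"rz": 0,"hand": 0.1}]}}

```text
time: 46.83
position: [0.5228, -0.2375, 0.0187]
tool_rot: [-0.001, 0.026, 1.0, -0.001]
contact_force: [-3.3, 1.5, 6.1]
grip_width: 0.027
```

Call:
{"name": "carry_out", "arguments": {"rows": [{"tx": 0,"ty": 0,"tz": 0,"rx": 0,"ry": 0,"rz": 0,"hand": 0.1},{"tx": 0,"ty": 0,"tz": 0,"rx": 0,"ry": 0,"rz": 0,"hand": 0.1}]}}

```text
time: 47.0
position: [0.523, -0.2375, 0.0188]
tool_rot: [-0.001, 0.026, 1.0, -0.001]
contact_force: [-1.4, 0.2, -1.3]
grip_width: 0.0267
```

Call:
{"name": "carry_out", "arguments": {"rows": [{"tx": 0,"ty": 0,"tz": 0,"rx": 0,"ry": 0,"rz": 0,"hand": 0.5},{"tx": 0,"ty": 0,"tz": 0,"rx": 0,"ry": 0,"rz": 0,"hand": 0.55},{"tx": 0,"ty": 0,"tz": -1,"rx": 0,"ry": 0,"rz": 0,"hand": 0.55},{"tx": 0,"ty": 0,"tz": -4,"rx": 0,"ry": 0,"rz": 0,"hand": 0.6},{"tx": 0,"ty": 0,"tz": -8,"rx": 0,"ry": 0,"rz": 0,"hand": 1}]}}

```text
time: 47.42
position: [0.5211, -0.2365, 0.0973]
tool_rot: [-0.003, 0.026, 1.0, 0.001]
contact_force: [1.1, -0.6, 0.3]
grip_width: 0.0619
```

Call:
{"name": "carry_out", "arguments": {"rows": [{"tx": 2,"ty": 0,"tz": -4,"rx": 0,"ry": 0,"rz": 0,"hand": 1},{"tx": 3,"ty": 0,"tz": -8,"rx": 0,"ry": 0,"rz": 0,"hand": 1},{"tx": 3,"ty": 0,"tz": -12,"rx": 0,"ry": 0,"rz": 0,"hand": 1},{"tx": 3,"ty": 0,"tz": -12,"rx": 0,"ry": 0,"rz": 0,"hand": 1}]}}

```text
time: 47.75
position: [0.4973, -0.2379, 0.2298]
tool_rot: [0.008, 0.026, 1.0, -0.005]
contact_force: [1.3, -1.0, 0.7]
grip_width: 0.0851
```

```bash
python3 - <<'E'
from h import *
d=robot.get_image("wrist");crop(d,0,0,560,420,1,"w42.png")
t=robot.get_image("top");crop(t,95,160,325,320,3,"t42.png")
s=robot.get_image("scene");crop(s,180,190,420,370,3,"s42.png")
gp();print(pose()[0])
E
```

```text
gauge mm -397.5 74.4 220.4
[ 0.49407747 -0.23610768  0.22043181]
```

View pics/w42.png

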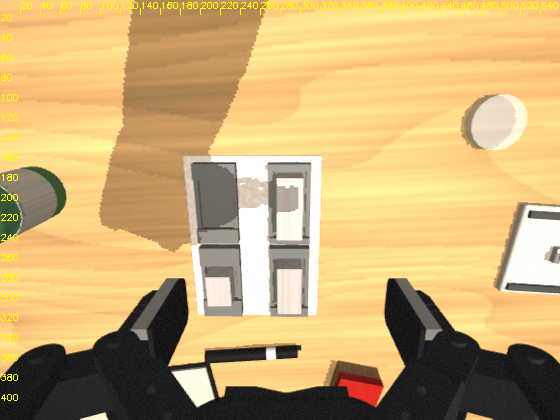

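View pics/t42.png

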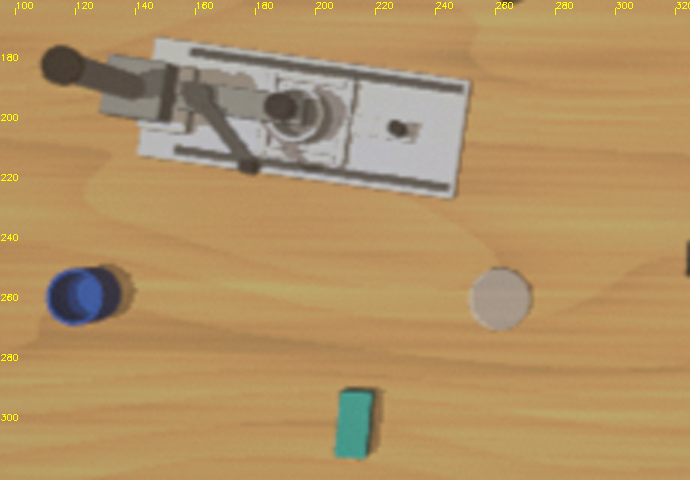

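View pics/s42.png

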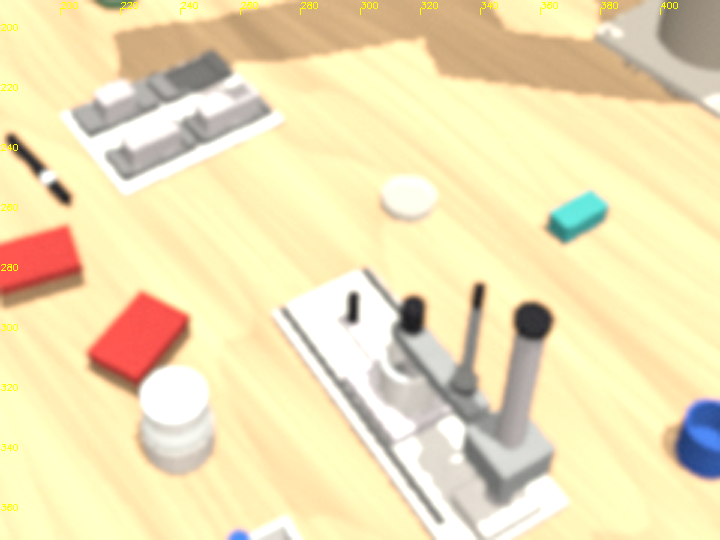

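```bash
python3 - <<'E'
from h import *
t=robot.get_image("top");cv2.imwrite("pics/t43.png",cv2.convertScaleAbs(t["color"][:,:,::-1],alpha=1.4))
s=robot.get_image("scene");crop(s,290,270,360,350,9,"s43.png")
E
```

```text
(no output)
```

View pics/t43.png

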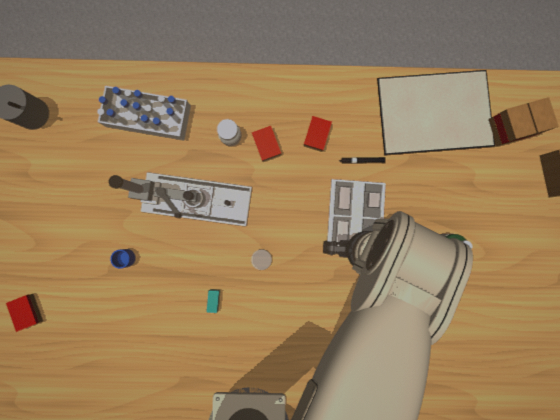

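View pics/s43.png

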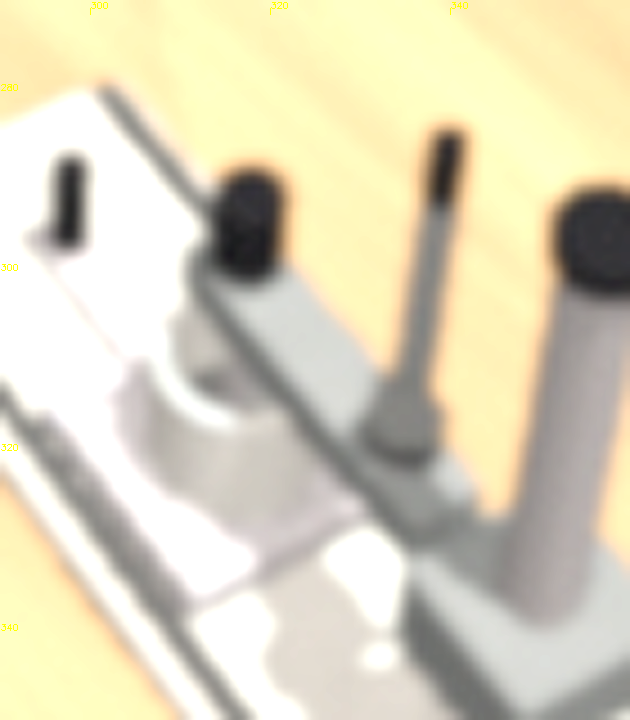

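The final views show the cup under the probe with the tray home, and the lever swung over. Blocks a, c and d are in their bays, nothing grey is left on the desk, and the bystanders are where they were. Handing in.

```bash
python3 - <<'E'
from workcell import robot
print(robot.job_done(), robot.sense()["time"])
E
```

```text
the job is handed in; nothing more can be done
the job is handed in; nothing more can be done
```

The job is done and handed in at about 48 s of the 210 s allowed.

**Gauge:**
- I pulled the tray out 100 mm, stood the white cup in the nest, and pushed the tray home until it stalled against its stop.
- I lowered the probe in 1 mm steps until it stalled. The force rose to about 11 N with the tip about 32 mm above the desk, which puts the cup's inner floor about 12 mm above its underside.
- I then swung the lock lever until it stalled.

**Blocks:** a, c and d each stand on the floor of their own bay. No block b was found on the desk. I did not touch the turquoise bar, the blue cup or the other bystanders.

**Last checks:** The final images show the tray home, the knob no higher than right after the probe touched, and the three blocks seated. The wrist force was within noise with the gripper clear.

**One disagreement:** measured against the nominal gauge axes, the lever reads about 0.79–0.80 rad, short of the 0.9 stop. Measured the same way its starting position read −0.07, although it cannot be below 0. That puts the true end position at 0.86 rad or more, which agrees with the hard stall, so I took the lever to be at its stop.

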